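Load the parts washer with the nuts from the bottom tray

ROBOT

A 6-joint arm with a two-finger parallel gripper is mounted at the origin on the work surface. World frame = base frame: x ahead of the robot, y to its left, z up, the work surface at z = 0. Lengths are in m, angles in rad, forces in N, time in s.
With the tool pointing down it reaches from about 0.35 to 0.925 m from the base axis. Payload 6.4 kg.
Tool frame: the origin (TCP) lies at the very end of the fingers, on their centre line; the grasp point (between the pads) lies 19 mm behind it; z points along the fingers, y is the direction in which the jaws open and shut (so a half turn about z gives the same grasp; the last joint's range is limited). The gripper opens to 85 mm and grips with 20 to 120 N. Pads are 22 mm wide; open, the fingers measure 114 mm over their backs; the gripper's body (76 mm by 85 mm) begins 54 mm behind the grasp point. The pads swing forward as they close: fully open they stand 13 mm farther back than shut.
Start: joints at [-1.498, 0.245, 1.558, -0, 1.339, -0.174], TCP at [0.159, -0.63, 0.231] pointing down, gripper open.
Joint ranges: [-3.13, 3.13], [-1.02, 2.26], [0.13, 2.54], [-0.95, 4.09], [0.21, 2.88], [-2.74, 2.74]. Speed limits (rad/s): [2.57, 2.57, 3.14, 3.14, 3.14, 3.14].

INTERFACE

Orientations are given as a unit quaternion [x, y, z, w].
In Python, from plant import bot gives the robot as it stands.
- The arm moves only by the tool carry_out, never from a script. Its argument "targets" is a list of rows, each a list of 4 numbers: the shift along the tool's x, y, z in m, then the turn about the tool's z in rad. In form: [[tx, ty, tz, roll], ...]. A call has 1 to 20 rows; each row shifts and turns the commanded pose from where the row before left it, along the tool's axes as they then stand; what a row does not reach is not made up. A row lasts 1/12 s, in which the tool goes at most 41.7 mm and 7.16 degrees, less where a joint would pass 70% of its speed; a pose out of reach is approached as far as the arm can. A call with a gripper value outside its range is refused whole. "hand" is the opening, from 0 (shut) to 1 (fully open), set as the call begins (left out, the last holds). The fingers move at their own pace and stop on an object; "force" is the grip in N (left out, the last holds). Time passes only in rows, so rows that do not move let the fingers close. It gives the time, the measured TCP pose, the force and the opening at its end, in the units of the state.
- bot.state(): the state, without advancing time (a new reading comes with each control period).
- bot.grab_frame(name): name is "side" or "top"; returns (picture, depth): 400x640x3 uint8, red, green, blue; 400x640 float32, m along the optical axis (not along the pixel's ray), 0 where there is no reading.
- bot.camera_info(name): a dict with "fov_y" (degrees; the focal length in pixels is half the picture's height over the tangent of half this angle, whatever the lens; pixels are square), "cx", "cy" (the principal point, pixels), "world_to_cam" (4x4, takes a point from world to camera coordinates). Camera axes: x right, y down, z forward; pixel columns grow to the right and rows downward; lengths in m; the calibration is good to about 2 mm. A picture is of the moment at which its call begins. camera_info takes no time and is no camera call.
- bot.sign_off(): hands the job in, once; it reports no verdict.
Trained networks look in the newest picture that a camera, given by its name, has taken for a name from the list of things; names that differ only in an ending like _2 or _b are one class to them, and where a whole thing is asked for, a point or a joint stands for the part that bears it (a point fixed in the world has none). Each returns a list of dicts, best first, with "p" (0 to 1); they miss things now and then, are a little off and sometimes report something else, mostly with a low value. They report only what shows in the picture. A call takes as long as a camera call. They do not tell look-alikes from the thing itself.
- bot.recognise(camera, thing): "location" ([column, row] in pixels, amid what is visible of it).
- bot.mark_of(camera, thing): "location" ([column, row] in pixels: a listed point, or the origin of a listed thing).
The state is a dict: "time_s": time; "q": joint angles; "dq": joint speeds; "effort": joint torques, N m; "tool_pos": TCP position; "ee_rot": TCP orientation; "contact_force": force on the tool from outside, world axes, zero at the start; "moment": the same for the moment, N m; "width": finger opening in m.
Only numpy, scipy, OpenCV 4.12 (cv2) and the standard library are available. Lean on these libraries where they do the work, as an engineer would, in place of code of your own. Each camera call takes 0.05 s, during which the arm holds its last target.

TASK

Wind the washer's cover open with its handwheel until its front edge stands at the yellow marks (never push the cover itself), then tip the nuts from the orange tray, which lies under the other tray or trays, into the bath, and put every nut lying loose on the bench in with them. Finish with the cover still at the marks and the trays stacked squarely on their stand again as they were: the emptied orange one at the bottom, then grey, then blue if there is one. Keep the grey and blue trays level and leave the oil bottle and the jar alone.

Things in the scene. Friction and masses are not known exactly. Their poses are not given: they have to be found in the camera images.
- handwheel (a joint): angle of the handwheel on the parts washer, rad. 0 = cover shut; it grows when turned clockwise seen from above, to a stop at 6.0. The cover moves 30 mm per rad. The yellow mark is reached at 4.6. Stiff: about 4 N at the handle turns it, and it stays where left. At first it stands between 0 and 0.9
- wheel_axis (a point): point on the handwheel's upright axis, level with the middle of its handle (169 mm above the bench). The wheel is a 132 mm disc-like rim with spokes, its top face 24 mm below this point (counts as solid)
- handle (a point): middle of the red upright handle of the handwheel, 55 mm from wheel_axis, which turns with the wheel (not on its own). Flat-sided: 16 mm thick along the direction it travels (its y), 24 mm along the wheel's radius (its x), 48 mm tall, so the point is 24 mm below its top
- bath (a point): centre of the floor of the washer's dry bath, 150 x 150 mm inside, 90 mm deep, rim 110 mm above the bench. +x here: the way the cover opens (away from the robot); +y: to the robot's left. The wheel axis is 170 mm to the -y side. With the cover at the mark the opening runs x -75 to +55 mm. The fixed washer spans x -90 to +270, y -255 to +95 mm, with a gear box 20 mm higher at its far right
- cover_edge (a point): middle of the front (robot-side, red-striped) edge of the sliding metal cover, on its top face, 116 mm above the bench; at the yellow marks when 55 mm in +x from the bath's centre
- stand_top (a point): centre of the top of the flat dark steel stand, 200 x 84 mm, 6 mm tall, fixed, under the stack of trays; the trays lie along its x, their mouths to its -x
- mat: black rubber mat for setting things aside, 230 mm (x) x 210 mm (y), 2 mm thick, fixed; the origin is the centre of its underside. It is empty at the start
- tray_orange_mid (a point): orange, at the bottom of the stack on the stand, holding the nuts nut1..nut4, 160 g empty: open parts tray, 180 mm long (x), 64 mm wide (y), 40 mm tall, 4 mm walls and floor; no walls across the -x end, which is its pouring mouth: there the floor ramps up 10 mm over the last 38 mm. The side walls and the +x end wall are full height. The point is at the middle of its length and width, half-way up (20 mm above the underside). Can be gripped across the outside of its 64 mm width
- tray_grey_mid (a point): grey, on top of the orange tray, with fixed contents, 220 g; same shape and size as the orange tray, point in the same place
- tray_blue_mid (a point): blue, on top of the grey tray, with fixed contents, 200 g; absent in some starts; same shape and size as the orange tray, point in the same place
- nut1_mid (a point): in the orange tray at the start (two to four of these are present): steel hex nut, 30 mm across flats, 34.6 mm across corners, 24 mm tall as it stands, 60 g; the point is its centre, half-way up; its z axis runs along the bore, its x axis points at a corner
- nut2_mid (a point): in the orange tray at the start (two to four of these are present): steel hex nut, 30 mm across flats, 34.6 mm across corners, 24 mm tall as it stands, 60 g; the point is its centre, half-way up; its z axis runs along the bore, its x axis points at a corner
- nut3_mid (a point): in the orange tray at the start (two to four of these are present): steel hex nut, 30 mm across flats, 34.6 mm across corners, 24 mm tall as it stands, 60 g; the point is its centre, half-way up; its z axis runs along the bore, its x axis points at a corner
- nut4_mid (a point): in the orange tray at the start (two to four of these are present): steel hex nut, 30 mm across flats, 34.6 mm across corners, 24 mm tall as it stands, 60 g; the point is its centre, half-way up; its z axis runs along the bore, its x axis points at a corner
- stray1_mid (a point): lying loose on the bench behind the mat at the start (one or two of these are present): steel hex nut, 30 mm across flats, 34.6 mm across corners, 24 mm tall as it stands, 60 g; the point is its centre, half-way up; its z axis runs along the bore, its x axis points at a corner
- stray2_mid (a point): lying loose on the bench behind the mat at the start (one or two of these are present): steel hex nut, 30 mm across flats, 34.6 mm across corners, 24 mm tall as it stands, 60 g; the point is its centre, half-way up; its z axis runs along the bore, its x axis points at a corner
- stray3_mid (a point): lying loose on the bench behind the mat at the start (one or two of these are present): steel hex nut, 30 mm across flats, 34.6 mm across corners, 24 mm tall as it stands, 60 g; the point is its centre, half-way up; its z axis runs along the bore, its x axis points at a corner
- oil: small clear oil bottle with blue cap, 44 mm wide, 60 mm tall, behind the stack; bystander; origin under its centre
- jar: glass jar, 72 mm wide, 62 mm tall, at the back; bystander, absent in some starts; origin under its centre
- cover: the sliding cover of the washer itself, a 165 x 156 x 4 mm plate; origin at its underside's centre
Not all that is in view belongs to the job. What is shaped like the part that bears stray2_mid but turquoise is not meant.

How it is judged:
By the outcome, as a careful person would: the job done as asked, in the order asked, and still so for the second after the job is handed in, with the robot touching nothing.
Of nut1, nut2, nut3, nut4 only 2 to 4 are there at a start; the rules pass over those that are not, and their reading is None.
Of stray1, stray2, stray3 only 1 to 2 are there at a start; the rules pass over those that are not, and their reading is None.
Of tray_blue, jar only 1 to 2 are there at a start; the rules pass over those that are not, and their reading is None.
At some moment in a run one of stray1, stray2, stray3 may be knocked a few centimetres aside while the robot is not near it.
It also fails if it takes over 210 s, if anything falls off the work surface, if the arm or the gripper's body presses on something with over 40 N, if the wrist force passes 120 N, or if a joint passes its speed limit or range.

## Working session

There is one attempt and no reset: what is moved stays moved. The work goes in short steps, Python scripts to look and compute and a tool call to move; the robot and the scene stay as the last step left them, time stands still between calls to the robot, and variables do not carry over. Pictures are saved under pics/ and viewed, and the job is handed in when it is done.

Besides the shell and the picture viewer there is one more tool, called after ">>>" as a command line: name --pt "numbers of a row" for each row, then --argument value for the rest. carry_out: Moves the arm, as the interface text tells. Its arguments: {"type":"object","properties":{"targets":{"type":"array"},"hand":{"type":"number"},"force":{"type":"number"}},"required":["targets"]}

```bash
ls -la; mkdir -p pics
cat > h.py <<'E'
import numpy as np, cv2
from plant import bot
from scipy.spatial.transform import Rotation as R
def snap(cam,fn=None):
    im,d=bot.grab_frame(cam)
    if fn: cv2.imwrite('pics/'+fn,im[:,:,::-1])
    return im,d
def cam(c):
    i=bot.camera_info(c); f=200/np.tan(np.radians(i['fov_y'])/2)
    return f,i['cx'],i['cy'],np.array(i['world_to_cam'])
def unproj(c,px,depth):
    f,cx,cy,T=cam(c); u,v=px
    p=np.array([(u-cx)/f*depth,(v-cy)/f*depth,depth,1]); return (np.linalg.inv(T)@p)[:3]
def atz(c,px,z):
    f,cx,cy,T=cam(c); Ti=np.linalg.inv(T); o=Ti[:3,3]; d=Ti[:3,:3]@np.array([(px[0]-cx)/f,(px[1]-cy)/f,1])
    return o+d*(z-o[2])/d[2]
def proj(c,p):
    f,cx,cy,T=cam(c); q=T@np.append(p,1); return np.array([f*q[0]/q[2]+cx,f*q[1]/q[2]+cy])
def cloud(c,d):
    f,cx,cy,T=cam(c); v,u=np.mgrid[0:400,0:640]
    P=np.stack([(u-cx)/f*d,(v-cy)/f*d,d,np.ones_like(d)],-1)@np.linalg.inv(T).T
    return P[...,:3]
E
python3 - <<'E'
from h import *
np.set_printoptions(precision=4,suppress=True)
for c in ('side','top'):
    im,d=snap(c,c+'0.png'); print(c,bot.camera_info(c))
s=bot.state(); print(s)
E
```

```text
total 12
drwxr-xr-x  3 agent agent 4096 Dec  7 00:06 .
drwxr-xr-x 23 root  root  4096 Dec  7 00:06 ..
drwxr-xr-x  2 agent agent 4096 Dec  7 00:06 pics
side {'fov_y': 51.169590528957386, 'cx': 313.5866338826262, 'cy': 203.3515627739948, 'world_to_cam': array([[-0.9647, -0.2632, -0.0007,  0.6071],
       [-0.142 ,  0.5226, -0.8407,  0.1862],
       [ 0.2216, -0.8109, -0.5415,  1.1198],
       [ 0.    ,  0.    ,  0.    ,  1.    ]])}
top {'fov_y': 48.00796919500033, 'cx': 319.6794279663367, 'cy': 196.55115289198554, 'world_to_cam': array([[ 0.002 , -1.    , -0.0015,  0.0327],
       [-0.999 , -0.0019, -0.0456,  0.5927],
       [ 0.0456,  0.0016, -0.999 ,  1.3412],
       [ 0.    ,  0.    ,  0.    ,  1.    ]])}
{'time_s': 0.1, 'q': array([-1.4981,  0.2457,  1.559 ,  0.    ,  1.3387, -0.1741]), 'dq': array([ 0.0002, -0.0006, -0.0024,  0.0008, -0.0014, -0.0013]), 'effort': array([ -0.0002, -43.0665, -32.7131,  -0.0002,   0.0028,  -0.    ]), 'tool_pos': array([ 0.1588, -0.6298,  0.2303]), 'ee_rot': array([ 0.9924,  0.1231,  0.    , -0.0009]), 'contact_force': array([-0.0783, -0.043 ,  0.6477]), 'moment': array([-0.0472,  0.0128,  0.0118]), 'width': 0.08528132260581751}
```

View pics/side0.png

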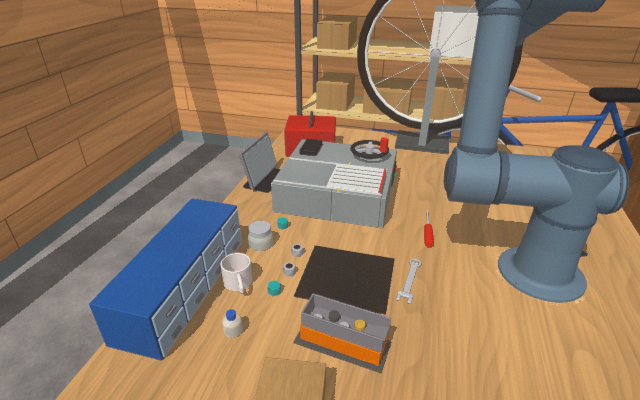

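View pics/top0.png

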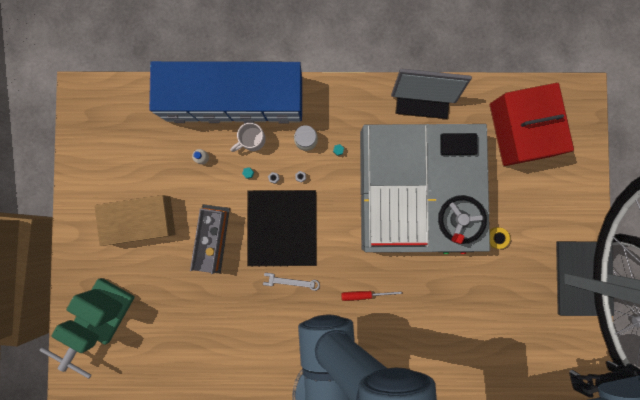

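Run:
```python
from h import *
np.set_printoptions(precision=4,suppress=True)
# names: tops
Z=dict(wheel_axis=.169,handle=.169,bath=.02,cover_edge=.116,stand_top=.006,mat=0,tray_orange_mid=.026,tray_grey_mid=.066,tray_blue_mid=.106,stray1_mid=.012,oil=0,jar=0,nut1_mid=.022)
for c in ('top','side'):
    for n,z in Z.items():
        for r in bot.mark_of(c,n)[:4]:
            print(c,n,round(r['p'],2),np.round(r['location'],1),atz(c,r['location'],z))
```

```text
top wheel_axis 0.85 [465.9 220.3] [ 0.523  -0.3559  0.169 ]
top handle 0.57 [457.8 238.1] [ 0.4757 -0.3337  0.169 ]
top cover_edge 0.92 [398.4 244.4] [ 0.4555 -0.185   0.116 ]
top cover_edge 0.67 [299.9 170.7] [0.6602 0.0891 0.116 ]
top stand_top 0.88 [209.7 240.2] [0.4603 0.3658 0.006 ]
top stand_top 0.47 [400.4 217. ] [ 0.5315 -0.2106  0.006 ]
top mat 0.9 [280.  229.7] [0.4922 0.1541 0.    ]
top mat 0.46 [456.2 237.9] [ 0.4685 -0.3804  0.    ]
top tray_orange_mid 0.56 [211.2 241.5] [0.4575 0.3564 0.026 ]
top tray_grey_mid 0.96 [206.6 237.4] [0.4715 0.3601 0.066 ]
top tray_grey_mid 0.73 [464.5 220.2] [ 0.5226 -0.3851  0.066 ]
top oil 0.76 [204.  161.1] [0.7011 0.3879 0.    ]
top jar 0.7 [307.9 139.7] [0.7676 0.0703 0.    ]
top nut1_mid 0.2 [204.8 240. ] [0.4617 0.3765 0.022 ]
side wheel_axis 0.63 [369.3 139.4] [ 0.529  -0.3623  0.169 ]
side handle 0.88 [385.  143.2] [ 0.4729 -0.3452  0.169 ]
side cover_edge 0.62 [380.8 179.9] [ 0.4613 -0.1849  0.116 ]
side stand_top 0.68 [380.2 143.1] [ 0.5229 -0.7017  0.006 ]
side stand_top 0.63 [342.1 343. ] [0.4637 0.3683 0.006 ]
side mat 0.68 [343.7 277.3] [0.5043 0.1553 0.    ]
side tray_orange_mid 0.81 [343.3 334.2] [0.4634 0.3606 0.026 ]
side tray_grey_mid 0.62 [344.9 320.8] [0.462  0.3577 0.066 ]
side oil 0.71 [234.7 332.5] [0.7068 0.3994 0.    ]
side jar 0.57 [261.1 239.6] [0.7746 0.0605 0.    ]
side jar 0.46 [295.7 248.3] [0.6631 0.0726 0.    ]
```

Run:
```python
from h import *
np.set_printoptions(precision=4,suppress=True)
im,d=bot.grab_frame('top'); 
np.savez('top0.npz',im=im,d=d)
a=cv2.resize(im[190:290,170:330],None,fx=5,fy=5,interpolation=cv2.INTER_CUBIC)
b=cv2.resize(im[115:265,350:510],None,fx=4.5,fy=4,interpolation=cv2.INTER_CUBIC)
cv2.imwrite('pics/a.png',a[:,:,::-1]);cv2.imwrite('pics/b.png',b[:,:,::-1])
P=cloud('top',d)
Z=P[...,2]
print(np.round(Z[200:280:6,190:235:3]*1000).astype(int))
print('washer');print(np.round(Z[120:260:7,350:500:7]*1000).astype(int))
for n in ('stray1_mid','handle','wheel_axis'):
  for c in('top','side'):
    if c=='side' and n=='stray1_mid': bot.grab_frame('side')
    for r in bot.mark_of(c,n): print(c,n,round(r['p'],2),r['location'],atz(c,r['location'],.012 if n[0]=='s' else .169))
```

```text
[[  -1   -4    6   -1   -2    2    1    4    0   -2   -3    0   -2    1
     2]
 [  -6    0   -2   -3    0    0    8    7    3   10    3    2   -2   -2
     0]
 [  -5    1    2   85   70   44   48   49   48   52   85   64    6   -4
    -4]
 [   0   -7    1   84   51   68   63   58   45   49   89 1367   11    1
    -4]
 [   6   -2   -2   77   55   47   43   52   52   49   77   20    6    2
     2]
 [  -1    1   81   68   49   52   47   60   61   63   62   12   -2    3
     0]
 [   0    1   86   52   55   63   54   47   53   90   53    8   -3    0
     2]
 [   3    1   79   52   66   65   56   49   50   82   27    8   -1    3
     0]
 [   0   85   67   57   49   48   67   65   54   67   16    5   -2    5
     2]
 [  -4   85   57   52   46   52   63   64   93   51    2    4   -4    1
    -2]
 [   1   77   53   52   52   52   49   49   85   34    7    1    0   -1
     1]
 [  84   68   54   54   58   56   62   52   65   15    2    0    2    0
     5]
 [   2   -7    0    2   -6   -2   55   85   58    4    8   -5    1    1
    -1]
 [  -5    6   -2   -3    2   -2   -3   -1    2   -3   -3   -
[... 2029 characters left out ...]
  113  115  113  111  110
  1367  179  195  142  141  114   25   26]
 [   2    5   82   85   91   95   90   96   97  100  100 1367  112  111
   108  108 1367  112  112  107    2   21]
 [   1   -4    2    1   -1   -3    1    0    1    0    0    0    0    2
    65   -1   67    1    0   -6   -1   -2]]
top handle 0.95 [456.2, 237.3] [ 0.4778 -0.3295  0.169 ]
top handle 0.37 [209.2, 242.3] [0.4632 0.327  0.169 ]
top handle 0.22 [277.0, 175.4] [0.642  0.1479 0.169 ]
side handle 0.68 [343.2, 324.7] [0.4487 0.458  0.169 ]
side handle 0.63 [384.1, 142.3] [ 0.4768 -0.3517  0.169 ]
top wheel_axis 0.87 [465.7, 219.3] [ 0.5256 -0.3554  0.169 ]
side wheel_axis 0.87 [367.4, 139.5] [ 0.5352 -0.3597  0.169 ]
```

View pics/a.png

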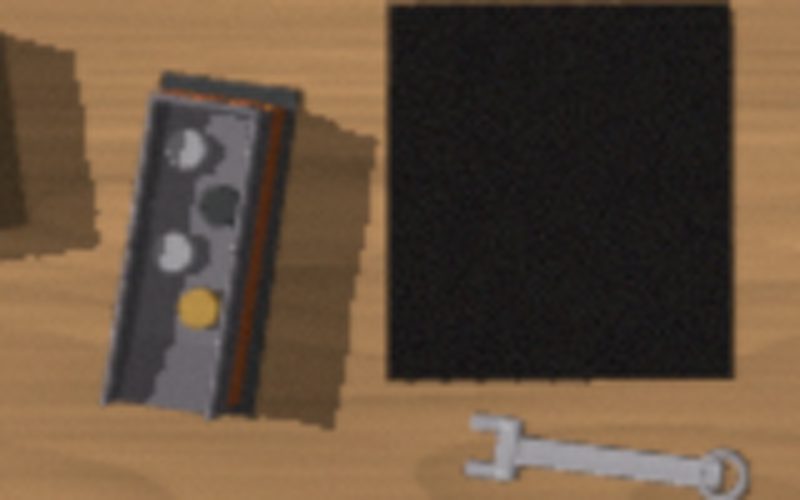

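View pics/b.png

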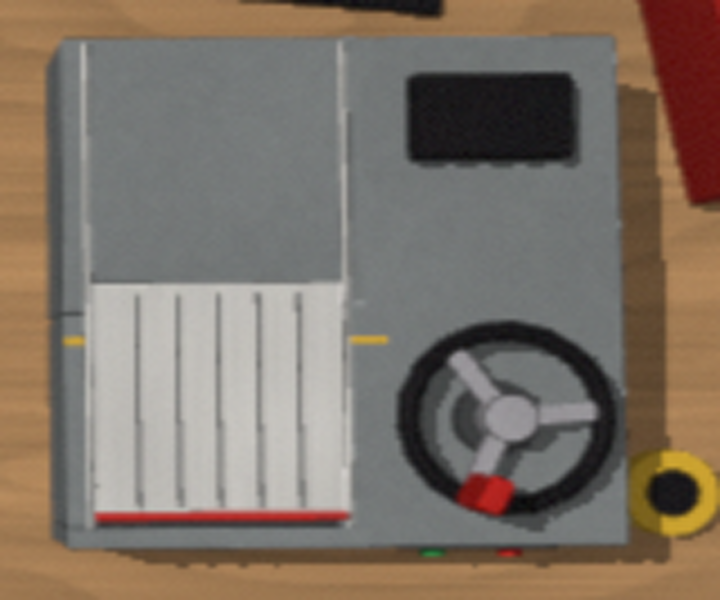

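```bash
cat >> h.py <<'E'
np.set_printoptions(precision=4,suppress=True)
E
python3 - <<'E'
from h import *
z=np.load('top0.npz'); im=z['im'];d=z['d']; P=cloud('top',d)
hsv=cv2.cvtColor(im,cv2.COLOR_RGB2HSV).astype(int); H,S,V=hsv[...,0],hsv[...,1],hsv[...,2]
v,u=np.mgrid[0:400,0:640]
def mask(m,box): b=np.zeros_like(m); b[box[0]:box[1],box[2]:box[3]]=1; return m&b
red=((H<8)|(H>172))&(S>140)&(V>80)
hm=mask(red,(225,250,445,475))&(P[...,2]>.17)
print('handle top',hm.sum(), np.median(P[hm],0), 'pix',u[hm].mean(),v[hm].mean(), atz('top',(u[hm].mean(),v[hm].mean()),.193))
# side faces too
cm=mask(red,(236,252,365,432)); print('stripe',cm.sum(),[atz('top',(u[cm].mean(),v[cm].mean()),.116)], u[cm].min(),u[cm].max())
for cols in ((372,385),(410,426)):
    m=mask(red,(236,252,*cols)); print(atz('top',(u[m].mean(),v[m].mean()),.116))
y=(H>18)&(H<35)&(S>120)
for b in ((190,210,360,372),(190,210,426,440)):
    m=mask(y,b); print('mark',m.sum(),atz('top',(u[m].mean(),v[m].mean()),.11))
rim=mask((V<75)&(S<90),(190,250,436,492))&(abs(P[...,2]-.145)<.01)
pts=P[rim][:,:2]
px=np.stack([u[rim],v[rim]],1); W=np.array([atz('top',p,.145)[:2] for p in px])
from scipy.optimize import least_squares
r=least_squares(lambda p:np.hypot(W[:,0]-p[0],W[:,1]-p[1])-p[2],[.525,-.355,.06],loss='soft_l1',f_scale=.003); print('rim',r.x,rim.sum(),np.std(r.fun))
# washer extents
w=(P[...,2]>.1)&(P[...,2]<.12); print('washer y', np.percentile(P[130:240,350:500][w[130:240,350:500]][:,:2],[0.2,99.8],axis=0))
E
```

```text
handle top 75 [ 0.4768 -0.329   0.1916] pix 458.44 238.21333333333334 [ 0.4765 -0.3281  0.193 ]
stripe 105 [array([ 0.4578, -0.1885,  0.116 ])] 372 426
[ 0.4571 -0.1288  0.116 ]
[ 0.4581 -0.238   0.116 ]
mark 7 [ 0.5796 -0.0965  0.11  ]
mark 15 [ 0.5806 -0.2801  0.11  ]
rim [ 0.526  -0.353   0.0596] 618 0.003990004224994011
washer y [[ 0.4703 -0.4372]
 [ 0.7772 -0.0884]]
```

```bash
cat >> h.py <<'E'
def yawof(s=None):
    s=s or bot.state(); x=R.from_quat(s['ee_rot']).apply([1,0,0]); return np.arctan2(x[1],x[0])
def plan(pos,yaw=None):
    s=bot.state(); Rm=R.from_quat(s['ee_rot']); d=Rm.inv().apply(np.array(pos)-s['tool_pos'])
    y=yawof(s); r=0 if yaw is None else -((yaw-y+np.pi)%(2*np.pi)-np.pi)
    print('from',s['tool_pos'],'yaw',round(y,4),'shift tool',np.round(d,4),'len',round(np.linalg.norm(d),4),'roll',round(r,4),'j6',round(s['q'][5],3),'j1',round(s['q'][0],3),'t',s['time_s'])
E
python3 -c "
from h import *
plan([.4765,-.3295,.23],2.66)"
```

```text
from [ 0.1588 -0.6303  0.2313] yaw 0.2468 shift tool [ 0.3816 -0.2141  0.0013] len 0.4375 roll -2.4132 j6 -0.174 j1 -1.498 t 1.8
```

>>> carry_out --pt "0.02385 -0.01338 0 0" --pt "0.02385 -0.01338 0 0" --pt "0.02385 -0.01338 0 0" --pt "0.02385 -0.01338 0 0" --pt "0.02385 -0.01338 0 0" --pt "0.02385 -0.01338 0 0" --pt "0.02385 -0.01338 0 0" --pt "0.02385 -0.01338 0 0" --pt "0.02385 -0.01338 0 0" --pt "0.02385 -0.01338 0 0" --pt "0.02385 -0.01338 0 0" --pt "0.02385 -0.01338 0 0" --pt "0.02385 -0.01338 0 0" --pt "0.02385 -0.01338 0 0" --pt "0.02385 -0.01338 0 0" --pt "0.02385 -0.01338 0 0" --hand 0.7

```text
time_s: 3.13
tool_pos: [0.4774, -0.3284, 0.2314]
ee_rot: [0.992, 0.123, 0.0, 0.0]
contact_force: [0.1, -0.7, 0.9]
width: 0.0598
```

>>> carry_out --pt "0 0 0 -0.1207" --pt "0 0 0 -0.1207" --pt "0 0 0 -0.1207" --pt "0 0 0 -0.1207" --pt "0 0 0 -0.1207" --pt "0 0 0 -0.1207" --pt "0 0 0 -0.1207" --pt "0 0 0 -0.1207" --pt "0 0 0 -0.1207" --pt "0 0 0 -0.1207" --pt "0 0 0 -0.1207" --pt "0 0 0 -0.1207" --pt "0 0 0 -0.1207" --pt "0 0 0 -0.1207" --pt "0 0 0 -0.1207" --pt "0 0 0 -0.1207" --pt "0 0 0 -0.1207" --pt "0 0 0 -0.1207" --pt "0 0 0 -0.1207" --pt "0 0 0 -0.1207"

```text
time_s: 4.8
tool_pos: [0.4765, -0.3295, 0.2313]
ee_rot: [0.235, 0.972, -0.0, 0.0]
contact_force: [0.2, 0.5, -0.5]
width: 0.0597
```

```bash
python3 -c "
from h import *
plan([.4765,-.3295,.158],2.66)
im,d=snap('side','s1.png'); cv2.imwrite('pics/s1z.png',cv2.resize(im[60:220,260:460],None,fx=4,fy=3.75)[:,:,::-1])"
```

```text
from [ 0.4765 -0.3295  0.2313] yaw 2.6668 shift tool [ 0.     -0.      0.0733] len 0.0733 roll 0.0068 j6 -1.897 j1 -0.801 t 4.8
```

View pics/s1z.png

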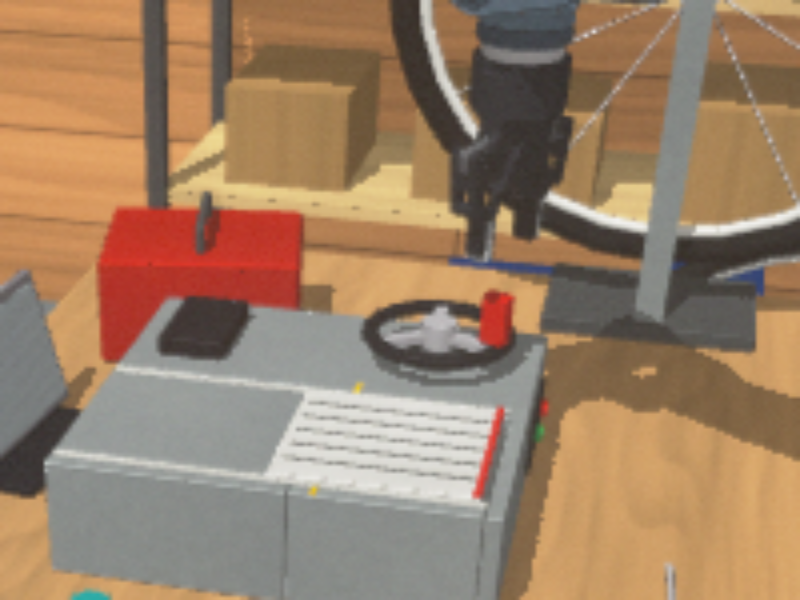

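>>> carry_out --pt "0 0 0.018 0" --pt "0 0 0.018 0" --pt "0 0 0.018 0" --pt "0 0 0.0185 0" --pt "0 0 0 0"

```text
time_s: 5.27
tool_pos: [0.4746, -0.3276, 0.1546]
ee_rot: [0.239, 0.971, 0.002, -0.003]
contact_force: [-0.4, 1.3, -1.0]
width: 0.0597
```

>>> carry_out --pt "0 0 0 0" --pt "0 0 0 0" --pt "0 0 0 0" --pt "0 0 0 0" --pt "0 0 0 0" --pt "0 0 0 0" --hand 0 --force 30

```text
time_s: 5.77
tool_pos: [0.4771, -0.3303, 0.1607]
ee_rot: [0.238, 0.971, -0.001, 0.001]
contact_force: [-1.6, 0.8, 6.8]
width: 0.0156
```

```bash
python3 -c "
from h import *
plan([.4765,-.3295,.158],2.66); print(bot.state()['contact_force'],bot.state()['moment'])
im,d=snap('side','s2.png'); cv2.imwrite('pics/s2z.png',cv2.resize(im[60:220,260:460],None,fx=4,fy=3.75)[:,:,::-1])"
```

```text
from [ 0.4771 -0.3303  0.1607] yaw 2.6609 shift tool [0.0009 0.0004 0.0027] len 0.0029 roll 0.0009 j6 -1.891 j1 -0.801 t 5.7667
[-1.5925  0.7614  6.8265] [0.0774 0.3114 0.1366]
```

View pics/s2z.png

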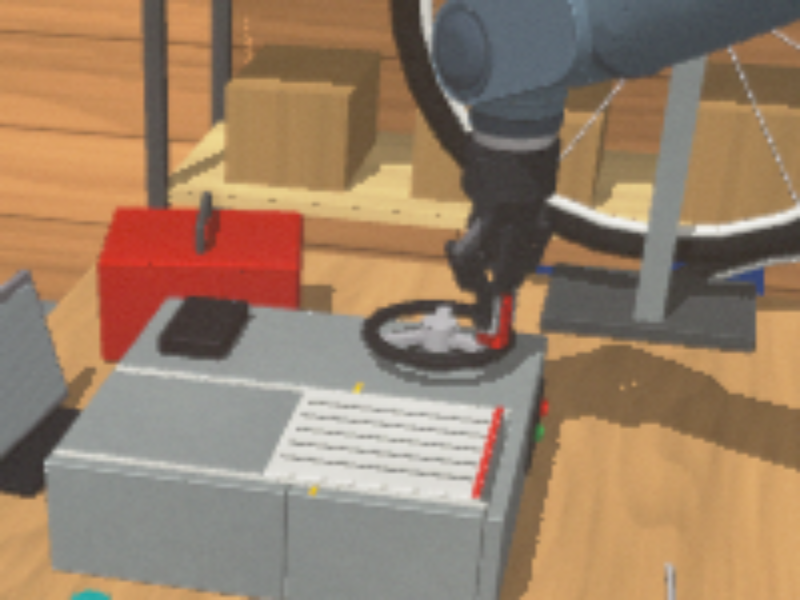

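>>> carry_out --pt "-0.000275 0.00549 0 0.1" --pt "-0.000275 0.00549 0 0.1" --pt "-0.000275 0.00549 0 0.1" --pt "-0.000275 0.00549 0 0.1" --pt "-0.000275 0.00549 0 0.1"

```text
time_s: 6.23
tool_pos: [0.4951, -0.3097, 0.1607]
ee_rot: [0.473, 0.881, -0.001, 0.001]
contact_force: [-3.3, 0.1, 6.7]
width: 0.0156
```

```bash
python3 -c "
from h import *
plan([.525,-.355,.158]); print(bot.state()['contact_force'],bot.state()['moment'],bot.state()['width'])"
```

```text
from [ 0.4951 -0.3097  0.1607] yaw 2.156 shift tool [-0.0542 -0.0001  0.0028] len 0.0543 roll 0 j6 -1.337 j1 -0.753 t 6.2333
[-3.3193  0.074   6.6893] [-0.0952  0.5235  0.0886] 0.015597192720218448
```

Tracking well, forces low. Continue.

>>> carry_out --pt "-0.000275 0.00549 0 0.1" --pt "-0.000275 0.00549 0 0.1" --pt "-0.000275 0.00549 0 0.1" --pt "-0.000275 0.00549 0 0.1" --pt "-0.000275 0.00549 0 0.1" --pt "-0.000275 0.00549 0 0.1" --pt "-0.000275 0.00549 0 0.1" --pt "-0.000275 0.00549 0 0.1" --pt "-0.000275 0.00549 0 0.1" --pt "-0.000275 0.00549 0 0.1" --pt "-0.000275 0.00549 0 0.1" --pt "-0.000275 0.00549 0 0.1" --pt "-0.000275 0.00549 0 0.1" --pt "-0.000275 0.00549 0 0.1" --pt "-0.000275 0.00549 0 0.1"

```text
time_s: 7.48
tool_pos: [0.5688, -0.3213, 0.1608]
ee_rot: [0.947, 0.322, -0.0, -0.0]
contact_force: [-5.9, 2.6, 7.9]
width: 0.0156
```

```bash
python3 -c "
from h import *
plan([.525,-.355,.158]); print(bot.state()['contact_force'],bot.state()['moment'],bot.state()['width'])"
```

```text
from [ 0.5688 -0.3213  0.1608] yaw 0.6557 shift tool [-0.0553  0.      0.0028] len 0.0553 roll 0 j6 0.228 j1 -0.687 t 7.4833
[-5.8986  2.5886  7.9196] [ 0.3893  1.0516 -0.0443] 0.015598234197184188
```

>>> carry_out --pt "-0.000275 0.00549 0 0.1" --pt "-0.000275 0.00549 0 0.1" --pt "-0.000275 0.00549 0 0.1" --pt "-0.000275 0.00549 0 0.1" --pt "-0.000275 0.00549 0 0.1" --pt "-0.000275 0.00549 0 0.1" --pt "-0.000275 0.00549 0 0.1" --pt "-0.000275 0.00549 0 0.1" --pt "-0.000275 0.00549 0 0.1" --pt "-0.000275 0.00549 0 0.1" --pt "-0.000275 0.00549 0 0.1" --pt "-0.000275 0.00549 0 0.1" --pt "-0.000275 0.00549 0 0.1" --pt "-0.000275 0.00549 0 0.1" --pt "-0.000275 0.00549 0 0.1" --pt "-0.000275 0.00549 0 0.1" --pt "-0.000275 0.00549 0 0.1" --pt "-0.000275 0.00549 0 0.1"

```text
time_s: 8.98
tool_pos: [0.5487, -0.4042, 0.1607]
ee_rot: [0.841, -0.541, -0.0, -0.001]
contact_force: [-2.5, 6.3, 7.9]
width: 0.0157
```

```bash
cat >> h.py <<'E'
def cover(im):
    hsv=cv2.cvtColor(im,cv2.COLOR_RGB2HSV).astype(int); H,S,V=hsv[...,0],hsv[...,1],hsv[...,2]
    v,u=np.mgrid[0:400,0:640]
    red=((H<8)|(H>172))&(S>140)&(V>80)&(u>365)&(u<432)&(v>185)&(v<255)
    for a,b in((365,385),(385,410),(410,432)):
        m=red&(u>=a)&(u<b)
        if m.any(): print('stripe',m.sum(),atz('top',(u[m].mean(),v[m].mean()),.116))
    y=(H>18)&(H<35)&(S>120)&(v>190)&(v<210)
    for a,b in((360,372),(426,440)):
        m=y&(u>=a)&(u<b)
        if m.any(): print('mark',m.sum(),atz('top',(u[m].mean(),v[m].mean()),.11))
E
python3 -c "
from h import *
plan([.525,-.355,.158]); print(bot.state()['contact_force'],bot.state()['moment'],bot.state()['width'])
im,d=snap('top','t3.png'); cover(im)
cv2.imwrite('pics/t3z.png',cv2.resize(im[115:265,350:510],None,fx=5,fy=4,interpolation=cv2.INTER_CUBIC)[:,:,::-1])
im,d=snap('side','s3.png')
for r in bot.mark_of('top','cover_edge')[:2]: print(r,atz('top',r['location'],.116))
for r in bot.mark_of('side','cover_edge')[:2]: print(r,atz('side',r['location'],.116))
"
```

```text
from [ 0.5487 -0.4042  0.1607] yaw -1.1435 shift tool [-0.0545  0.0012  0.0028] len 0.0546 roll 0 j6 1.912 j1 -0.801 t 8.9833
[-2.4944  6.2922  7.8725] [1.0316 0.3471 0.2197] 0.015681122610283947
stripe 28 [ 0.5717 -0.1275  0.116 ]
stripe 52 [ 0.5719 -0.1829  0.116 ]
stripe 33 [ 0.5727 -0.2376  0.116 ]
mark 7 [ 0.5796 -0.0965  0.11  ]
mark 15 [ 0.5806 -0.2801  0.11  ]
{'location': [397.2, 201.8], 'p': 0.96} [ 0.5737 -0.1824  0.116 ]
```

View pics/t3z.png

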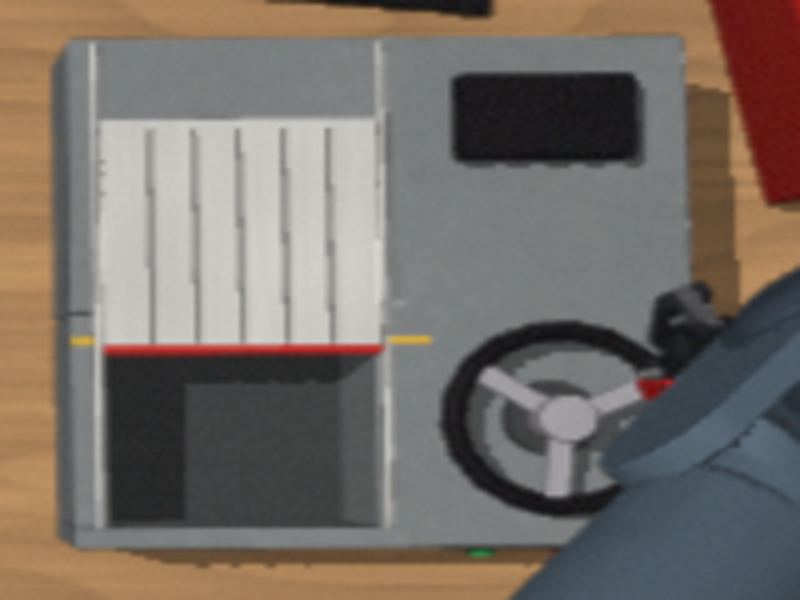

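View pics/s3.png

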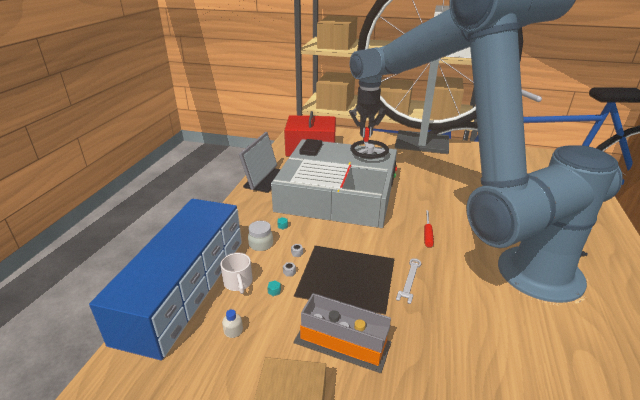

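>>> carry_out --pt "-0.000275 0.00549 0 0.1" --pt "-0.000275 0.00549 0 0.1" --pt "-0.000275 0.00549 0 0.1" --pt "0 0 0 0" --pt "0 0 0 0"

```text
time_s: 9.6
tool_pos: [0.5329, -0.4088, 0.1607]
ee_rot: [0.752, -0.659, -0.0, -0.001]
contact_force: [-2.5, 4.9, 6.8]
width: 0.0157
```

```bash
python3 -c "
from h import *
plan([.525,-.355,.158]); print(bot.state()['contact_force'],bot.state()['moment'],bot.state()['width'])
im,d=snap('top','t4.png'); cover(im)
for c in (366,380,390,400,410,430): print(c,[tuple(im[r,c]) for r in range(194,206)])
cv2.imwrite('pics/t4z.png',cv2.resize(im[180:220,355:445],None,fx=8,fy=8,interpolation=cv2.INTER_NEAREST)[:,:,::-1])
print(bot.mark_of('top','cover_edge')[:2])
print([atz('top',(397,r),.116)[0] for r in (197,198,199,200,201)])
print([atz('top',(430,r),.11)[0] for r in (197,198,199,200,201)])
"
```

```text
from [ 0.5329 -0.4088  0.1607] yaw -1.4401 shift tool [-0.0543  0.0008  0.0028] len 0.0544 roll 0 j6 2.187 j1 -0.823 t 9.6
[-2.5049  4.8593  6.825 ] [ 0.8751  0.446  -0.0806] 0.01573440856538803
stripe 33 [ 0.5808 -0.1288  0.116 ]
stripe 51 [ 0.5815 -0.1793  0.116 ]
stripe 34 [ 0.5828 -0.2383  0.116 ]
mark 7 [ 0.5796 -0.0965  0.11  ]
mark 15 [ 0.5806 -0.2801  0.11  ]
366 [(np.uint8(121), np.uint8(126), np.uint8(125)), (np.uint8(126), np.uint8(130), np.uint8(129)), (np.uint8(127), np.uint8(132), np.uint8(131)), (np.uint8(128), np.uint8(130), np.uint8(131)), (np.uint8(136), np.uint8(135), np.uint8(128)), (np.uint8(186), np.uint8(157), np.uint8(83)), (np.uint8(208), np.uint8(170), np.uint8(65)), (np.uint8(157), np.uint8(143), np.uint8(104)), (np.uint8(131), np.uint8(132), np.uint8(129)), (np.uint8(126), np.uint8(130), np.uint8(130)), (np.uint8(126), np.uint8(128), np.uint8(129)), (np.uint8(125), np.uint8(128), np.uint8(130))]
380 [(np.uint8(142), np.uint8(141), np.uint8(138)), (np.uint8(142), np.uint8(140), np.uint8(138)), (np.uint8(145), np.uint8(145), np.uint8(142)), (np.uint8(160), n
[... 2297 characters left out ...]
 np.uint8(70)), (np.uint8(192), np.uint8(162), np.uint8(78)), (np.uint8(137), np.uint8(133), np.uint8(121)), (np.uint8(125), np.uint8(128), np.uint8(128)), (np.uint8(123), np.uint8(127), np.uint8(127)), (np.uint8(126), np.uint8(129), np.uint8(130)), (np.uint8(121), np.uint8(125), np.uint8(125))]
[{'location': [396.4, 203.1], 'p': 0.97}, {'location': [483.5, 215.9], 'p': 0.68}]
[np.float64(0.5871030046159277), np.float64(0.5843131549763443), np.float64(0.5815238727378244), np.float64(0.5787351577272878), np.float64(0.5759470097717252)]
[np.float64(0.5875473702979499), np.float64(0.5847444327979554), np.float64(0.5819420652975535), np.float64(0.579140267622891), np.float64(0.5763390396001851)]
```

View pics/t4z.png

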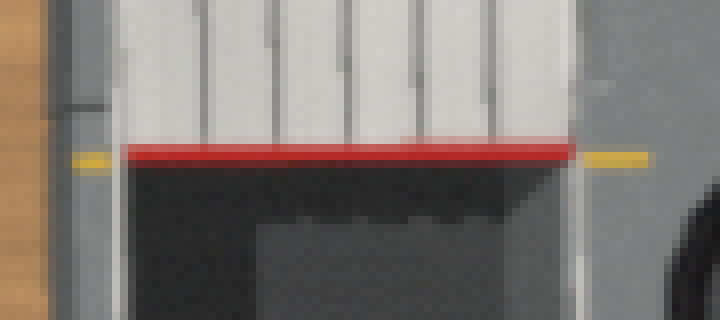

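>>> carry_out --pt "0 0 0 0" --pt "0 0 0 0" --pt "0 0 0 0" --pt "0 0 0 0" --hand 0.7

```text
time_s: 10.03
tool_pos: [0.5325, -0.4094, 0.1585]
ee_rot: [0.752, -0.659, -0.0, -0.0]
contact_force: [-0.3, -1.2, 0.0]
width: 0.0598
```

>>> carry_out --pt "0 0 -0.025 0" --pt "0 0 -0.025 0" --pt "0 0 -0.025 0" --pt "0 0 -0.025 0" --hand 1

```text
time_s: 10.37
tool_pos: [0.5324, -0.4094, 0.2595]
ee_rot: [0.752, -0.659, -0.0, -0.0]
contact_force: [-0.0, 0.6, -0.9]
width: 0.0855
```

Run:
```python
from h import *
im,d=snap('top','t5.png'); cover(im)
# tray fit from first frame: top rim pixels z .086
z=np.load('top0.npz'); im0=z['im']; P=cloud('top',z['d']); 
sub=P[195:285,180:240].reshape(-1,3); m=(sub[:,2]>.04)&(sub[:,2]<.1); pts=sub[m]
# avg frames depth
D=[z['d'],d]
hull=cv2.minAreaRect((pts[:,:2]*1000).astype(np.float32)); print('minrect',hull)
# outer boundary of tray in pixels via z>.04 mask and colour: project at .086
v,u=np.mgrid[195:285,180:240]
W=np.array([atz('top',p,.086)[:2] for p in np.stack([u.ravel()[m],v.ravel()[m]],1)])
hi=pts[:,2]>.075
print('rim rect',cv2.minAreaRect((W[hi]*1000).astype(np.float32)))
plan([.46,.36,.26],-.149)
for c in('top',):
  for n,zz in (('tray_grey_mid',.066),('tray_orange_mid',.026),('stand_top',.006)):
    for r in bot.mark_of(c,n)[:1]: print(n,r['p'],atz(c,r['location'],zz))
```

```text
stripe 35 [ 0.581  -0.1292  0.116 ]
stripe 56 [ 0.5813 -0.1796  0.116 ]
stripe 32 [ 0.583 -0.239  0.116]
mark 7 [ 0.5796 -0.0965  0.11  ]
mark 15 [ 0.5806 -0.2801  0.11  ]
minrect ((463.0108642578125, 358.126953125), (66.99327850341797, 182.421142578125), 82.32846069335938)
rim rect ((463.6094055175781, 356.9788818359375), (66.47521209716797, 177.80322265625), 81.70207977294922)
from [ 0.5343 -0.4113  0.2665] yaw -1.4392 shift tool [-0.7744 -0.0276  0.0005] len 0.7749 roll -1.2902 j6 2.186 j1 -0.824 t 10.4167
tray_orange_mid 0.7 [0.4472 0.3547 0.026 ]
stand_top 0.23 [ 0.5347 -0.471   0.006 ]
```

>>> carry_out --pt "0 0 0 -0.118" --pt "0 0 0 -0.118" --pt "0 0 0 -0.118" --pt "0 0 0 -0.118" --pt "0 0 0 -0.118" --pt "0 0 0 -0.118" --pt "0 0 0 -0.118" --pt "0 0 0 -0.118" --pt "0 0 0 -0.118" --pt "0 0 0 -0.118" --pt "0 0 0 -0.118"

```text
time_s: 11.48
tool_pos: [0.5318, -0.4087, 0.2559]
ee_rot: [0.998, -0.068, -0.002, -0.001]
contact_force: [0.2, -0.8, -0.2]
width: 0.0854
```

Run:
```python
from h import *
plan([.463,.358,.26],-.142)
```

```text
from [ 0.5318 -0.4087  0.2559] yaw -0.1355 shift tool [-0.1717 -0.7504 -0.0014] len 0.7698 roll 0.0065 j6 0.882 j1 -0.824 t 11.4833
```

>>> carry_out --pt "-0.0066 -0.0289 0 0" --pt "-0.0066 -0.0289 0 0" --pt "-0.0066 -0.0289 0 0" --pt "-0.0066 -0.0289 0 0" --pt "-0.0066 -0.0289 0 0" --pt "-0.0066 -0.0289 0 0" --pt "-0.0066 -0.0289 0 0" --pt "-0.0066 -0.0289 0 0" --pt "-0.0066 -0.0289 0 0" --pt "-0.0066 -0.0289 0 0" --pt "-0.0066 -0.0289 0 0" --pt "-0.0066 -0.0289 0 0" --pt "-0.0066 -0.0289 0 0"

```text
time_s: 12.57
tool_pos: [0.4991, -0.0238, 0.2565]
ee_rot: [0.997, -0.071, -0.002, -0.0]
contact_force: [0.9, -0.3, -0.1]
width: 0.0855
```

>>> carry_out --pt "-0.0066 -0.0289 0 0" --pt "-0.0066 -0.0289 0 0" --pt "-0.0066 -0.0289 0 0" --pt "-0.0066 -0.0289 0 0" --pt "-0.0066 -0.0289 0 0" --pt "-0.0066 -0.0289 0 0" --pt "-0.0066 -0.0289 0 0" --pt "-0.0066 -0.0289 0 0" --pt "-0.0066 -0.0289 0 0" --pt "-0.0066 -0.0289 0 0" --pt "-0.0066 -0.0289 0 0" --pt "-0.0066 -0.0289 0 0" --pt "-0.0066 -0.0289 0 0"

```text
time_s: 13.65
tool_pos: [0.4671, 0.3596, 0.2563]
ee_rot: [0.998, -0.071, -0.002, 0.001]
contact_force: [1.1, 0.7, 0.0]
width: 0.0856
```

Run:
```python
from h import *
plan([.463,.358,.26],-.142)
plan([.463,.358,.26],-.142)
im,d=snap('side','s6.png')
plan([.463,.358,.26],-.142)
```

```text
from [0.4671 0.3596 0.2563] yaw -0.1411 shift tool [-0.0038  0.0022 -0.0037] len 0.0058 roll 0.0009 j6 2.176 j1 0.464 t 13.65
from [0.4671 0.3596 0.2563] yaw -0.1411 shift tool [-0.0038  0.0022 -0.0037] len 0.0058 roll 0.0009 j6 2.176 j1 0.464 t 13.65
from [0.4662 0.3636 0.2563] yaw -0.1379 shift tool [-0.0024  0.006  -0.0037] len 0.0074 roll 0.0041 j6 2.178 j1 0.469 t 13.7
```

View pics/s6.png

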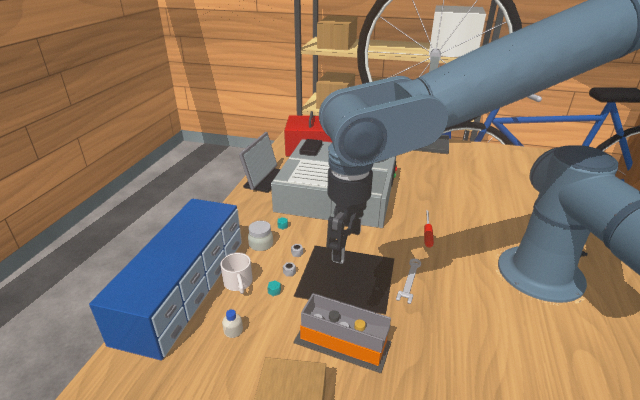

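Run:
```python
from h import *
print(proj('side',[.466,.363,.256]),proj('side',[.463,.358,.086]))
plan([.463,.358,.066-.019],-.142)
```

```text
[346.2821 253.3059] [344.7962 314.308 ]
from [0.4662 0.3636 0.2563] yaw -0.1379 shift tool [-0.0016  0.0062  0.2093] len 0.2094 roll 0.0041 j6 2.178 j1 0.469 t 13.7
```

>>> carry_out --pt "-0.002 0.006 0.0 0.004" --pt "0 0 0 0" --pt "0 0 0.02 0" --pt "0 0 0.02 0" --pt "0 0 0.02 0" --pt "0 0 0.02 0" --pt "0 0 0.02 0" --pt "0 0 0.02 0" --pt "0 0 0 0" --pt "0 0 0 0"

```text
time_s: 14.53
tool_pos: [0.4647, 0.3515, 0.1373]
ee_rot: [0.997, -0.073, -0.002, 0.001]
contact_force: [-0.2, -0.1, 1.5]
width: 0.0854
```

Run:
```python
from h import *
plan([.463,.358,.052],-.142)
im,d=snap('side','s7.png'); cv2.imwrite('pics/s7z.png',cv2.resize(im[220:380,250:450],None,fx=4,fy=3.75)[:,:,::-1])
im,d=snap('top','t7.png'); cv2.imwrite('pics/t7z.png',cv2.resize(im[180:290,170:330],None,fx=5,fy=5)[:,:,::-1])
```

```text
from [0.4647 0.3515 0.1373] yaw -0.1466 shift tool [-0.0024 -0.0063  0.0853] len 0.0856 roll -0.0046 j6 2.171 j1 0.453 t 14.5333
```

View pics/s7z.png

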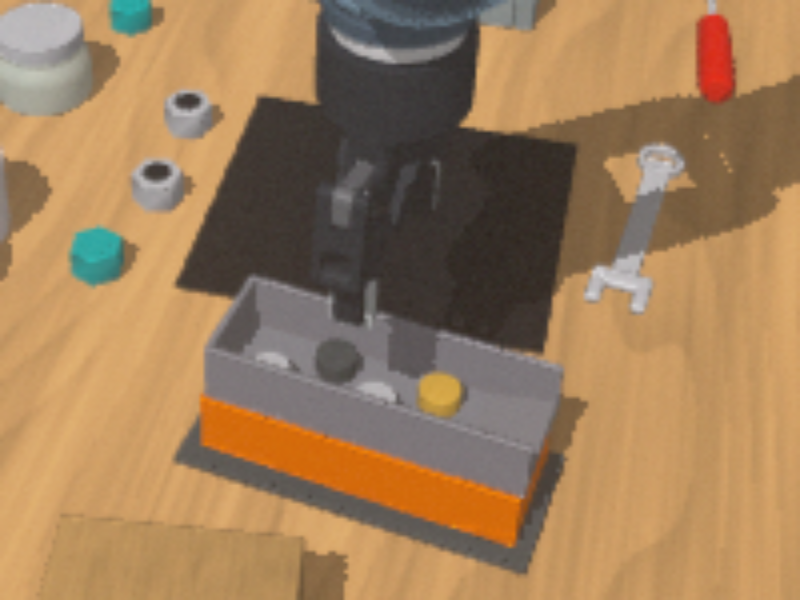

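View pics/t7z.png

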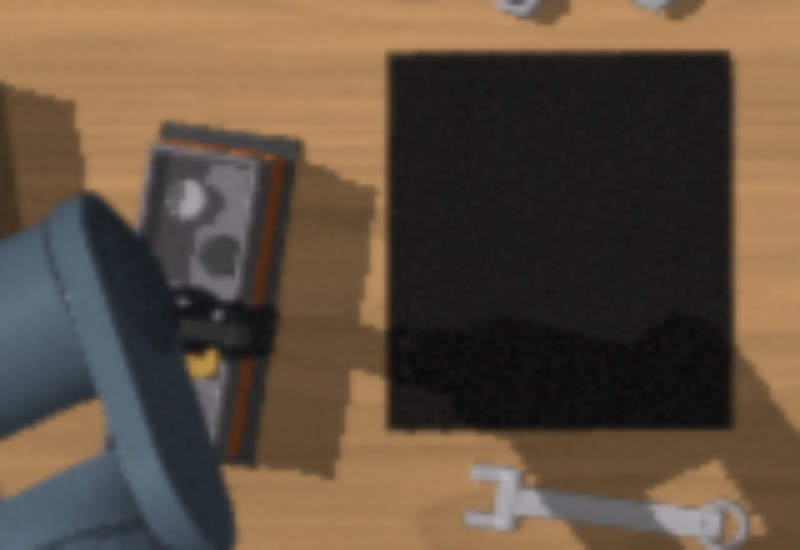

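Run:
```python
from h import *
for i in range(4):
    plan([.463,.358,.052],-.142); bot.grab_frame('side')
```

```text
from [0.4663 0.3527 0.14  ] yaw -0.1461 shift tool [-0.0042 -0.0047  0.088 ] len 0.0882 roll -0.0041 j6 2.171 j1 0.454 t 14.6333
from [0.4666 0.353  0.1405] yaw -0.1459 shift tool [-0.0045 -0.0043  0.0885] len 0.0887 roll -0.0039 j6 2.171 j1 0.454 t 14.6833
from [0.4666 0.3531 0.1406] yaw -0.1456 shift tool [-0.0045 -0.0041  0.0886] len 0.0888 roll -0.0036 j6 2.171 j1 0.454 t 14.7333
from [0.4665 0.3532 0.1405] yaw -0.1455 shift tool [-0.0043 -0.0041  0.0885] len 0.0887 roll -0.0035 j6 2.171 j1 0.454 t 14.7833
```

>>> carry_out --pt "-0.0043 -0.0041 0.0 -0.0035" --pt "0 0 0 0" --pt "0 0 0.0175 0" --pt "0 0 0.0175 0" --pt "0 0 0.0175 0" --pt "0 0 0.0175 0" --pt "0 0 0.0175 0" --pt "0 0 0 0" --pt "0 0 0 0" --pt "0 0 0 0"

```text
time_s: 15.67
tool_pos: [0.4625, 0.3581, 0.0524]
ee_rot: [0.998, -0.071, 0.001, -0.0]
contact_force: [1.4, -0.2, 0.7]
width: 0.0851
```

Run:
```python
from h import *
im,d=snap('side','s8.png'); cv2.imwrite('pics/s8z.png',cv2.resize(im[220:380,250:450],None,fx=4,fy=3.75)[:,:,::-1])
plan([.463,.358,.052],-.142);print(bot.state()['contact_force'])
```

```text
from [0.4628 0.3582 0.0528] yaw -0.1415 shift tool [0.0002 0.0002 0.0008] len 0.0009 roll 0.0005 j6 2.177 j1 0.465 t 15.7167
[0.6541 0.1827 0.292 ]
```

View pics/s8z.png

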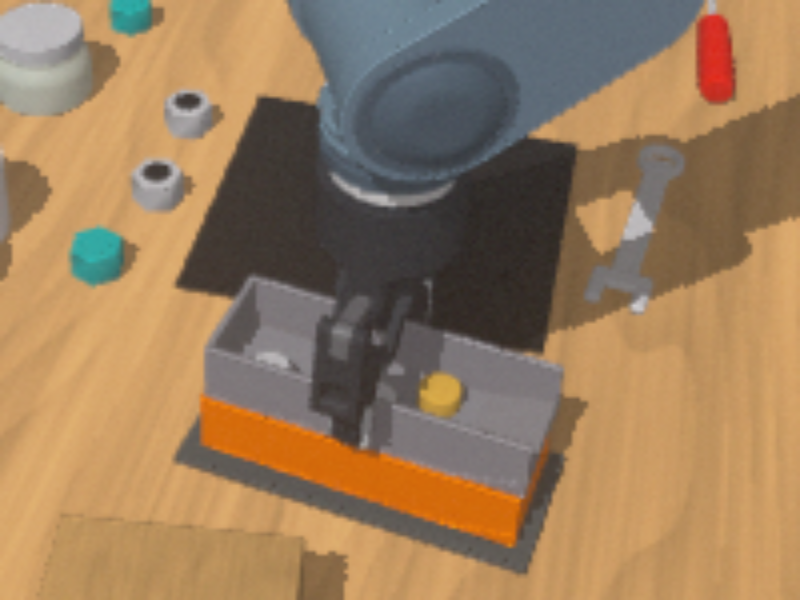

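>>> carry_out --pt "0 0 0 0" --pt "0 0 0 0" --pt "0 0 0 0" --pt "0 0 0 0" --pt "0 0 0 0" --hand 0 --force 60

```text
time_s: 16.13
tool_pos: [0.4629, 0.3583, 0.0529]
ee_rot: [0.997, -0.071, 0.001, -0.001]
contact_force: [-2.1, 0.4, 7.3]
width: 0.0625
```

Run:
```python
from h import *
s=bot.state();print(s['width'],s['contact_force'],s['moment'])
plan([.463,.358,.052],-.142)
im,d=snap('side','s9.png'); cv2.imwrite('pics/s9z.png',cv2.resize(im[220:380,250:450],None,fx=4,fy=3.75)[:,:,::-1])
```

```text
0.062475599204740266 [-2.059   0.3886  7.2564] [-0.041   0.1814 -0.0316]
from [0.4629 0.3583 0.0529] yaw -0.1417 shift tool [0.0002 0.0003 0.0009] len 0.001 roll 0.0003 j6 2.177 j1 0.465 t 16.1333
```

View pics/s9z.png

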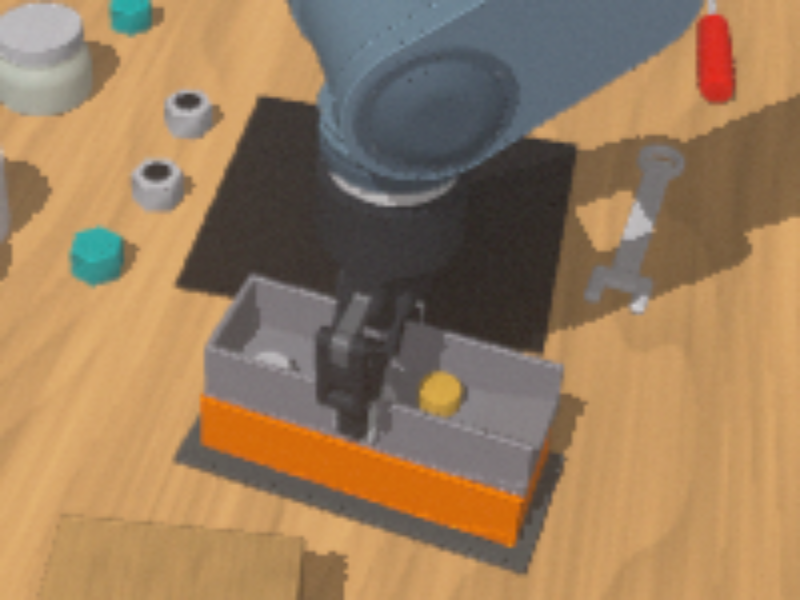

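>>> carry_out --pt "0 0 -0.01 0" --pt "0 0 -0.01 0" --pt "0 0 -0.01 0" --pt "0 0 0 0" --pt "0 0 0 0" --pt "0 0 0 0"

```text
time_s: 16.68
tool_pos: [0.4616, 0.3575, 0.0811]
ee_rot: [0.997, -0.071, -0.0, 0.0]
contact_force: [0.5, -0.6, -2.8]
width: 0.0629
```

Run:
```python
from h import *
s=bot.state();print(s['width'],s['contact_force'],s['moment'])
plan([.492,.154,.09],-.142)
im,d=snap('side','s10.png'); cv2.imwrite('pics/s10z.png',cv2.resize(im[220:380,250:450],None,fx=4,fy=3.75)[:,:,::-1])
```

```text
0.06293071446185129 [ 0.4973 -0.5569 -2.801 ] [-0.0026  0.0304 -0.0203]
from [0.4616 0.3575 0.0811] yaw -0.1418 shift tool [ 0.0588  0.1971 -0.0088] len 0.2059 roll 0.0002 j6 2.177 j1 0.465 t 16.6833
```

View pics/s10z.png

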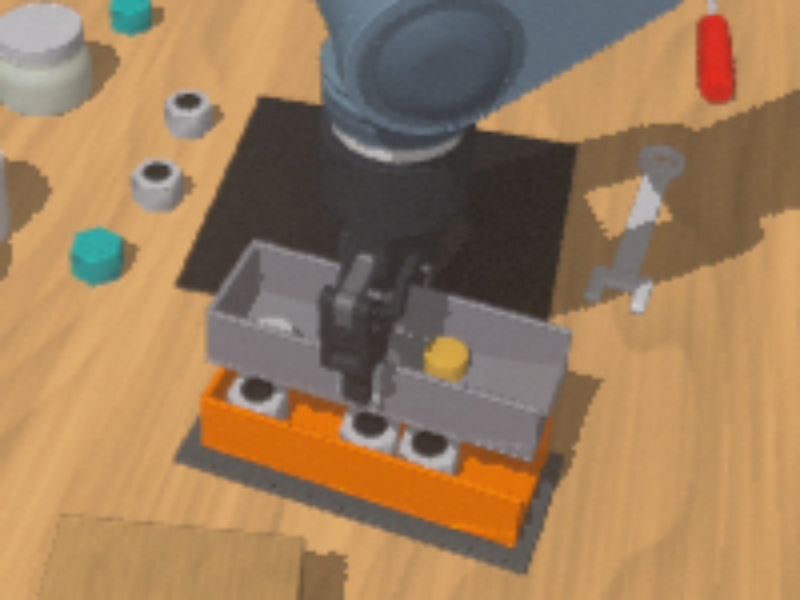

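>>> carry_out --pt "0 0 -0.02 0" --pt "0 0 -0.02 0" --pt "0.0074 0.0246 0 0" --pt "0.0074 0.0246 0 0" --pt "0.0074 0.0246 0 0" --pt "0.0074 0.0246 0 0" --pt "0.0074 0.0246 0 0" --pt "0.0074 0.0246 0 0" --pt "0.0074 0.0246 0 0" --pt "0.0074 0.0246 0 0" --pt "0 0 0 0" --pt "0 0 0 0" --pt "0 0 0 0" --pt "0 0 0 0"

```text
time_s: 17.9
tool_pos: [0.4923, 0.1551, 0.121]
ee_rot: [0.998, -0.07, -0.0, -0.0]
contact_force: [-0.3, -0.1, -2.1]
width: 0.0633
```

Run:
```python
from h import *
plan([.492,.154,.011],-.142)
im,d=snap('side','s11.png'); cv2.imwrite('pics/s11z.png',cv2.resize(im[200:380,220:450],None,fx=3.4,fy=3.3)[:,:,::-1])
```

```text
from [0.4923 0.1551 0.121 ] yaw -0.1408 shift tool [-0.      0.0012  0.11  ] len 0.11 roll 0.0012 j6 1.797 j1 0.085 t 17.9
```

View pics/s11z.png

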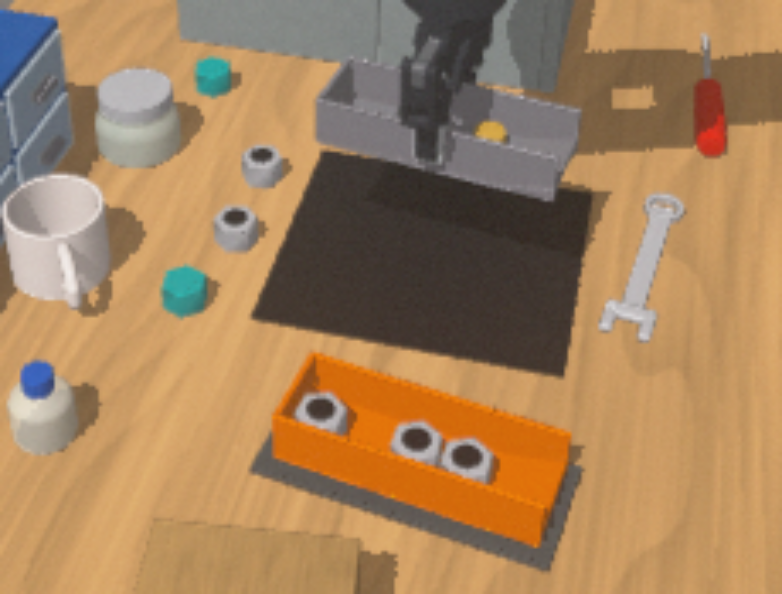

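>>> carry_out --pt "0 0 0.02 0" --pt "0 0 0.02 0" --pt "0 0 0.02 0" --pt "0 0 0.02 0" --pt "0 0 0.015 0" --pt "0 0 0.01 0" --pt "0 0 0.005 0" --pt "0 0 0 0" --pt "0 0 0 0" --pt "0 0 0 0"

```text
time_s: 18.78
tool_pos: [0.4937, 0.1547, 0.0124]
ee_rot: [0.997, -0.071, 0.001, -0.0]
contact_force: [0.4, 0.1, -2.7]
width: 0.0627
```

Run:
```python
from h import *
bot.grab_frame('side')
plan([.492,.154,.009],-.142);s=bot.state();print(s['contact_force'])
```

```text
from [0.4937 0.1546 0.0125] yaw -0.1415 shift tool [-0.0016  0.0009  0.0035] len 0.0039 roll 0.0005 j6 1.796 j1 0.084 t 18.8333
[ 0.3825 -0.3149 -2.4064]
```

Lower to contact and release.

>>> carry_out --pt "0 0 0.002 0" --pt "0 0 0.0015 0" --pt "0 0 0 0" --pt "0 0 0 0"

```text
time_s: 19.17
tool_pos: [0.4935, 0.1545, 0.0089]
ee_rot: [0.997, -0.071, 0.001, -0.0]
contact_force: [-3.1, 0.1, 6.5]
width: 0.0628
```

>>> carry_out --pt "0 0 0 0" --pt "0 0 0 0" --pt "0 0 0 0" --pt "0 0 0 0" --hand 1

```text
time_s: 19.5
tool_pos: [0.4928, 0.1544, 0.0078]
ee_rot: [0.997, -0.071, 0.0, -0.0]
contact_force: [1.3, -0.5, -0.4]
width: 0.0858
```

>>> carry_out --pt "0 0 -0.02 0" --pt "0 0 -0.02 0" --pt "0 0 -0.02 0" --pt "0 0 -0.02 0" --pt "0 0 -0.02 0" --pt "0 0 -0.02 0" --pt "0 0 -0.02 0" --pt "0 0 0 0" --pt "0 0 0 0" --pt "0 0 0 0"

```text
time_s: 20.33
tool_pos: [0.492, 0.1544, 0.1467]
ee_rot: [0.997, -0.071, -0.001, 0.0]
contact_force: [0.5, -0.6, 0.1]
width: 0.0854
```

Run:
```python
from h import *
snap('side','s12.png'); plan([.463,.358,.15],-.142)
im,d=snap('top','t12.png'); np.savez('top12.npz',im=im,d=d)
cv2.imwrite('pics/t12z.png',cv2.resize(im[130:290,170:350],None,fx=4,fy=3.75)[:,:,::-1])
```

```text
from [0.4917 0.1543 0.1462] yaw -0.1418 shift tool [-0.0572 -0.1976 -0.0038] len 0.2057 roll 0.0002 j6 1.796 j1 0.084 t 20.3833
```

View pics/t12z.png

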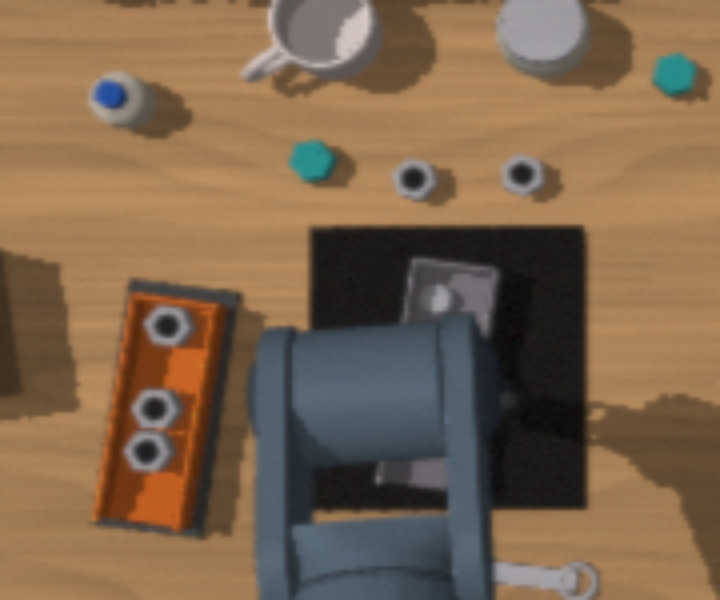

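View pics/s12.png

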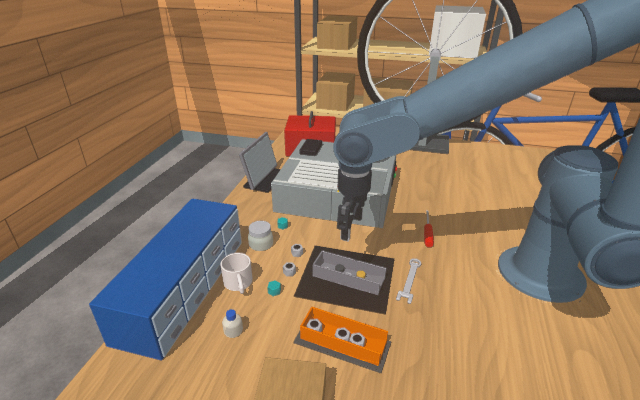

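```bash
cat >> h.py <<'E'
def trayfit(d,box,z0,z1,zt=None):
    P=cloud('top',d); v0,v1,u0,u1=box; sub=P[v0:v1,u0:u1].reshape(-1,3); m=(sub[:,2]>z0)&(sub[:,2]<z1)
    (c,s,a)=cv2.minAreaRect((sub[m][:,:2]*1000).astype(np.float32)); 
    if s[0]<s[1]: a-=90
    print('centre',c,'size',s,'yaw',np.radians(a)); 
def orangefit(im,z,box=(195,290,180,245)):
    hsv=cv2.cvtColor(im,cv2.COLOR_RGB2HSV).astype(int); m=(hsv[...,0]<16)&(hsv[...,1]>190)
    b=np.zeros_like(m); b[box[0]:box[1],box[2]:box[3]]=1; m&=b
    pts=np.argwhere(m)[:,::-1]; W=np.array([atz('top',p,z)[:2] for p in pts])
    (c,s,a)=cv2.minAreaRect((W*1000).astype(np.float32))
    if s[0]<s[1]: a-=90
    print('orange px fit',c,s,np.radians(a))
E
python3 - <<'E'
from h import *
z=np.load('top12.npz'); trayfit(z['d'],(195,285,180,240),.03,.06); trayfit(z['d'],(195,285,180,240),.016,.06); orangefit(z['im'],.046)
plan([.5105,.3512,.15],-.142)
E
```

```text
centre (465.18212890625, 360.7491149902344) size (66.38150787353516, 178.8179168701172) yaw -0.1421254505264767
centre (464.8515930175781, 360.7964172363281) size (66.38150787353516, 179.5143280029297) yaw -0.1421254505264767
orange px fit (465.696044921875, 355.8688049316406) (69.67807006835938, 175.31893920898438) -0.1420847041617985
from [0.4916 0.1543 0.1461] yaw -0.1418 shift tool [-0.0091 -0.1975 -0.004 ] len 0.1978 roll 0.0002 j6 1.796 j1 0.084 t 20.4333
```

>>> carry_out --pt "-0.0009 -0.0248 0 0" --pt "-0.0009 -0.0248 0 0" --pt "-0.0009 -0.0248 0 0" --pt "-0.0009 -0.0248 0 0" --pt "-0.0009 -0.0248 0 0" --pt "-0.0009 -0.0248 0 0" --pt "-0.0009 -0.0248 0 0" --pt "-0.0009 -0.0248 0 0" --pt "0 0 0 0" --pt "0 0 0 0" --pt "0 0 0.02 0" --pt "0 0 0.02 0" --pt "0 0 0.02 0" --pt "0 0 0 0" --pt "0 0 0 0" --pt "0 0 0 0"

```text
time_s: 21.77
tool_pos: [0.5141, 0.3514, 0.0886]
ee_rot: [0.997, -0.071, 0.0, -0.0]
contact_force: [-0.0, -0.7, 0.6]
width: 0.0851
```

Run:
```python
from h import *
im,d=snap('side','s13.png');plan([.5125,.3522,.012],-.142)
cv2.imwrite('pics/s13z.png',cv2.resize(im[200:380,220:450],None,fx=3.4,fy=3.3)[:,:,::-1])
```

```text
from [0.5145 0.3518 0.0893] yaw -0.1423 shift tool [-0.0022 -0.      0.0773] len 0.0773 roll -0.0003 j6 2.131 j1 0.418 t 21.8167
```

View pics/s13z.png

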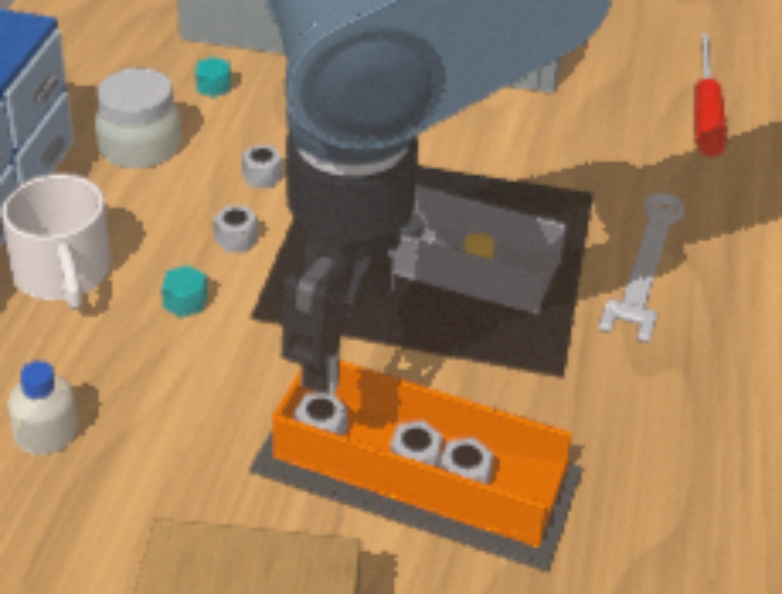

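>>> carry_out --pt "-0.002 0 0.015 0" --pt "0 0 0.015 0" --pt "0 0 0.015 0" --pt "0 0 0.015 0" --pt "0 0 0.01 0" --pt "0 0 0.006 0" --pt "0 0 0 0" --pt "0 0 0 0" --pt "0 0 0 0"

```text
time_s: 22.57
tool_pos: [0.5124, 0.3525, 0.0128]
ee_rot: [0.997, -0.071, 0.001, -0.0]
contact_force: [1.1, -0.4, -0.5]
width: 0.0853
```

>>> carry_out --pt "0 0 0 0" --pt "0 0 0 0" --pt "0 0 0 0" --pt "0 0 0 0" --pt "0 0 0 0" --hand 0 --force 100

```text
time_s: 22.98
tool_pos: [0.5129, 0.3528, 0.0134]
ee_rot: [0.997, -0.071, 0.001, -0.001]
contact_force: [0.2, 0.2, 5.6]
width: 0.0625
```

Run:
```python
from h import *
im,d=snap('side','s14.png');plan([.5125,.3522,.012],-.142);print(bot.state()['contact_force'])
cv2.imwrite('pics/s14z.png',cv2.resize(im[200:380,220:450],None,fx=3.4,fy=3.3)[:,:,::-1])
```

```text
from [0.5129 0.3529 0.0134] yaw -0.1417 shift tool [-0.0003  0.0007  0.0014] len 0.0016 roll 0.0003 j6 2.133 j1 0.421 t 23.0333
[ 0.5444 -0.1422  6.3245]
```

View pics/s14z.png

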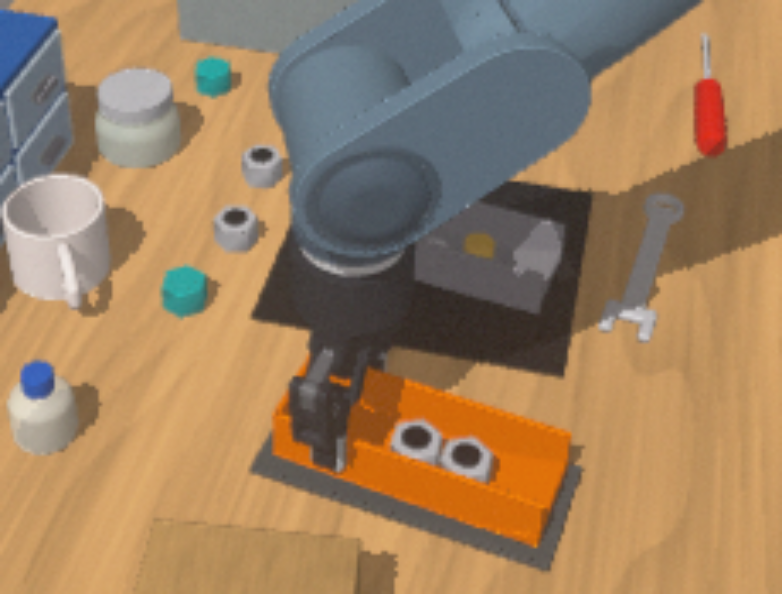

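>>> carry_out --pt "0 0 -0.004 0" --pt "0 0 -0.004 0" --pt "0 0 -0.006 0" --pt "0 0 -0.006 0" --pt "0 0 0 0" --pt "0 0 0 0" --pt "0 0 0 0"

```text
time_s: 23.62
tool_pos: [0.5114, 0.3521, 0.0316]
ee_rot: [0.997, -0.071, -0.0, 0.0]
contact_force: [-0.5, -0.5, -3.0]
width: 0.0627
```

Run:
```python
from h import *
im,d=snap('side','s15.png');plan([.5125,.3522,.012],-.142);print(bot.state()['contact_force'],bot.state()['moment'])
cv2.imwrite('pics/s15z.png',cv2.resize(im[200:380,220:450],None,fx=3.4,fy=3.3)[:,:,::-1])
```

```text
from [0.5113 0.352  0.0315] yaw -0.1417 shift tool [ 0.0012 -0.0004  0.0195] len 0.0195 roll 0.0003 j6 2.133 j1 0.421 t 23.6667
[-0.1934 -0.2553 -3.3072] [-0.0389 -0.0935 -0.0242]
```

View pics/s15z.png

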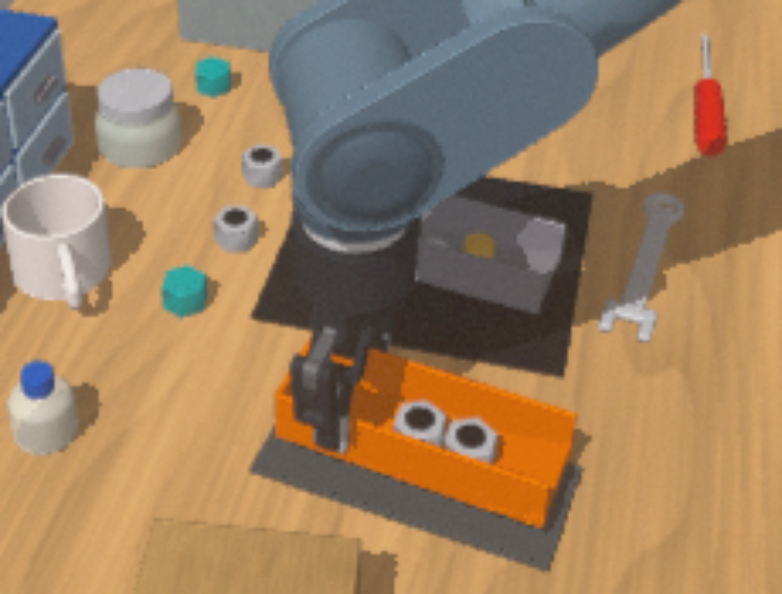

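>>> carry_out --pt "0 0 -0.01 0" --pt "0 0 -0.02 0" --pt "0 0 -0.02 0" --pt "0 0 -0.02 0" --pt "0 0 -0.02 0" --pt "0 0 -0.02 0" --pt "0 0 -0.01 0" --pt "0 0 0 0" --pt "0 0 0 0"

```text
time_s: 24.42
tool_pos: [0.5116, 0.3522, 0.1519]
ee_rot: [0.997, -0.071, 0.0, -0.0]
contact_force: [-0.4, 0.2, -3.8]
width: 0.0628
```

>>> carry_out --pt "0 0 0 -0.05" --pt "0 0 0 -0.09" --pt "0 0 0 -0.09" --pt "0 0 0 -0.09" --pt "0 0 0 -0.09" --pt "0 0 0 -0.09" --pt "0 0 0 -0.09" --pt "0 0 0 -0.09" --pt "0 0 0 -0.09" --pt "0 0 0 -0.09" --pt "0 0 0 -0.09" --pt "0 0 0 -0.09" --pt "0 0 0 -0.09" --pt "0 0 0 -0.09" --pt "0 0 0 -0.09" --pt "0 0 0 -0.09" --pt "0 0 0 -0.09" --pt "0 0 0 -0.09" --pt "0 0 0 -0.09" --pt "0 0 0 -0.047"

```text
time_s: 26.08
tool_pos: [0.5103, 0.3517, 0.1493]
ee_rot: [0.704, 0.71, -0.002, -0.001]
contact_force: [-0.2, 0.7, -3.9]
width: 0.0628
```

Run:
```python
from h import *
im,d=snap('side','s16.png');plan([.515,-.013,.15],1.575)
plan([.515,-.013,.15],1.575)
```

```text
from [0.5103 0.3517 0.1493] yaw 1.5791 shift tool [-0.3647  0.0017 -0.0002] len 0.3647 roll 0.0041 j6 0.412 j1 0.421 t 26.1333
from [0.5103 0.3517 0.1493] yaw 1.5791 shift tool [-0.3647  0.0017 -0.0002] len 0.3647 roll 0.0041 j6 0.412 j1 0.421 t 26.1333
```

View pics/s16.png

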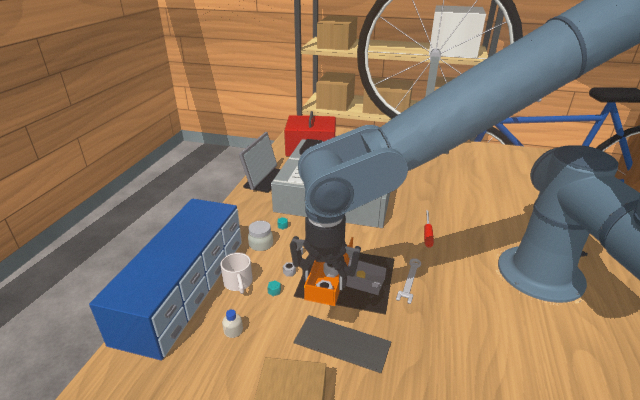

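>>> carry_out --pt "-0.006 0 0 0" --pt "-0.012 0 0 0" --pt "-0.022 0 0 0" --pt "-0.022 0 0 0" --pt "-0.022 0 0 0" --pt "-0.022 0 0 0" --pt "-0.022 0 0 0" --pt "-0.022 0 0 0" --pt "-0.022 0 0 0" --pt "-0.022 0 0 0" --pt "-0.022 0 0 0" --pt "-0.022 0 0 0" --pt "-0.022 0 0 0" --pt "-0.022 0 0 0" --pt "-0.022 0 0 0" --pt "-0.022 0 0 0" --pt "-0.022 0.002 0 0.004" --pt "-0.012 0 0 0" --pt "-0.006 0 0 0" --pt "0 0 0 0"

```text
time_s: 27.8
tool_pos: [0.5147, -0.0148, 0.1515]
ee_rot: [0.708, 0.706, -0.0, -0.0]
contact_force: [-0.6, 0.2, -3.4]
width: 0.0624
```

Run:
```python
from h import *
im,d=snap('side','s17.png');cv2.imwrite('pics/s17z.png',cv2.resize(im[100:260,240:440],None,fx=4,fy=3.75)[:,:,::-1])
im,d=snap('top','t17.png');cv2.imwrite('pics/t17z.png',cv2.resize(im[115:265,280:480],None,fx=4,fy=4)[:,:,::-1])
plan([.515,-.013,.15],1.575)
```

```text
from [ 0.5148 -0.0134  0.1515] yaw 1.5711 shift tool [0.0004 0.0002 0.0015] len 0.0016 roll -0.0039 j6 -0.247 j1 -0.247 t 27.9
```

View pics/s17z.png

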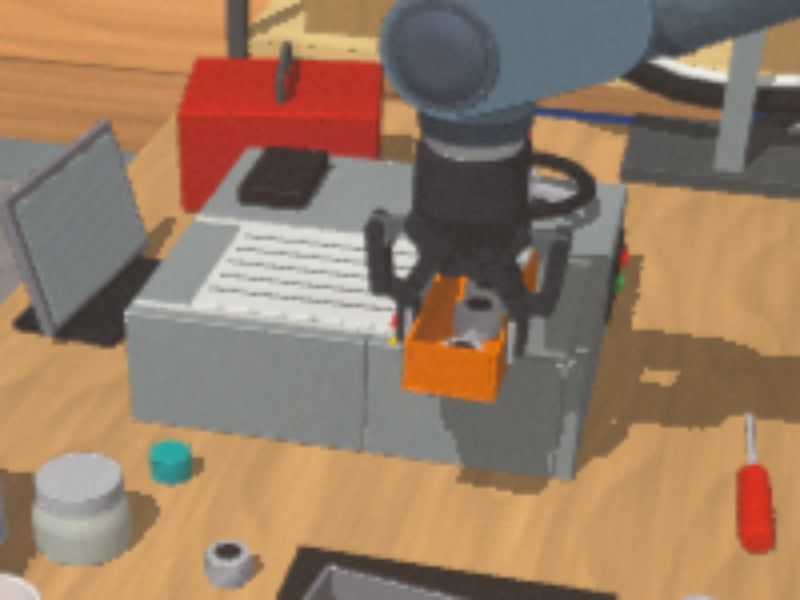

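View pics/t17z.png

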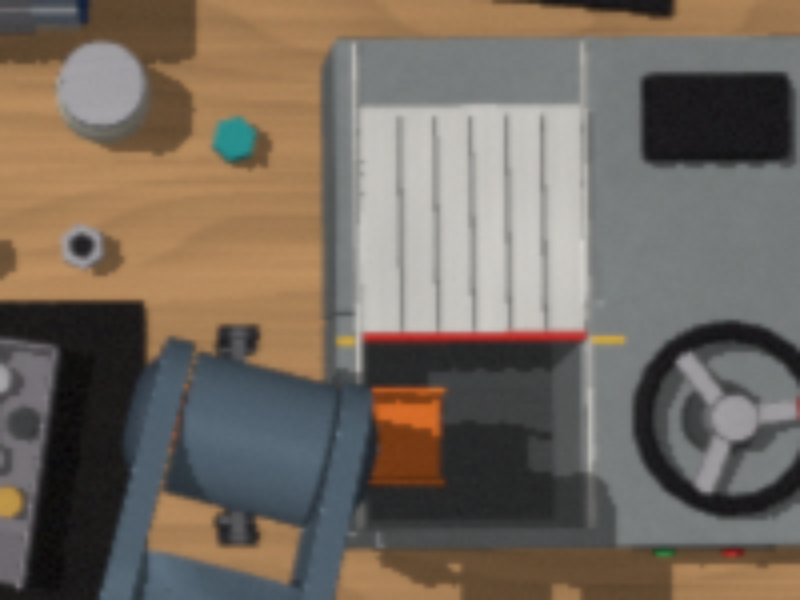

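>>> carry_out --pt "0 0 0 0" --pt "0 0 0 0" --pt "0 0 0 0" --pt "0 0 0 0" --pt "0 0 0 0" --hand 0 --force 20

```text
time_s: 28.32
tool_pos: [0.5152, -0.0134, 0.1518]
ee_rot: [0.707, 0.708, -0.0, -0.0]
contact_force: [0.1, -0.2, -4.3]
width: 0.0624
```

Run:
```python
from h import *
im,d=snap('side','s18.png');cv2.imwrite('pics/s18z.png',cv2.resize(im[100:260,240:440],None,fx=4,fy=3.75)[:,:,::-1])
plan([.515,-.013,.15],1.575);s=bot.state();print(s['contact_force'],s['moment'],s['width'])
```

```text
from [ 0.5152 -0.0136  0.1518] yaw 1.5717 shift tool [ 0.0006 -0.0002  0.0018] len 0.0019 roll -0.0033 j6 -0.247 j1 -0.247 t 28.3667
[ 0.4601  0.8058 -3.7261] [ 0.145  -0.0269  0.0172] 0.062274934307677776
```

View pics/s18z.png

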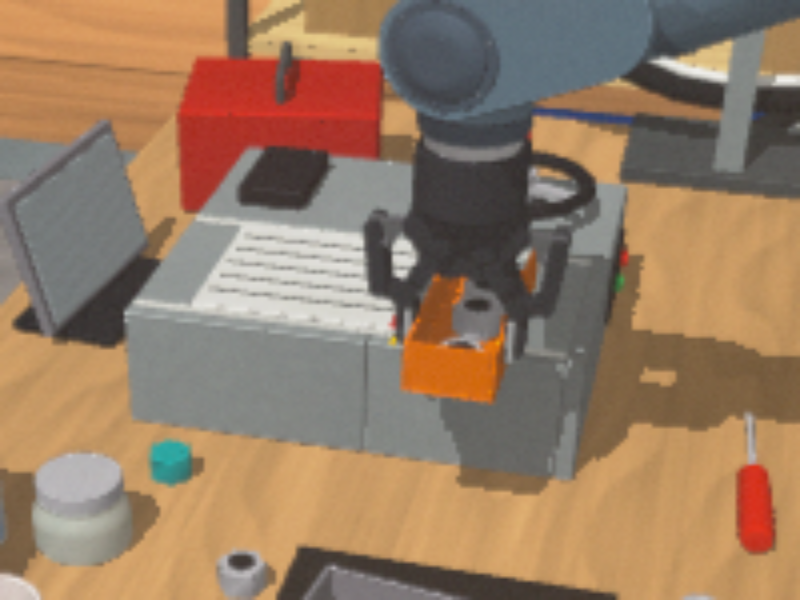

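>>> carry_out --pt "0 0 -0.0417 0" --pt "0 0 -0.03 0" --pt "0 0 -0.02 0" --pt "0 0 -0.01 0" --pt "0 0 0 0" --pt "0 0 0 0"

```text
time_s: 28.87
tool_pos: [0.5148, -0.0137, 0.2527]
ee_rot: [0.707, 0.707, -0.0, -0.0]
contact_force: [-1.1, 0.4, -4.9]
width: 0.0623
```

Run:
```python
from h import *
im,d=snap('side','s19.png');cv2.imwrite('pics/s19z.png',cv2.resize(im[80:260,240:440],None,fx=4,fy=3.3)[:,:,::-1])
plan([.515,-.013,.15],1.575);s=bot.state();print(s['contact_force'],s['moment'],s['width'])
```

```text
from [ 0.5142 -0.0136  0.2515] yaw 1.5713 shift tool [0.0005 0.0011 0.1015] len 0.1015 roll -0.0037 j6 -0.248 j1 -0.247 t 28.9167
[-0.7751  0.8864 -3.7374] [ 0.147  -0.0254 -0.0497] 0.06210333068787478
```

View pics/s19z.png

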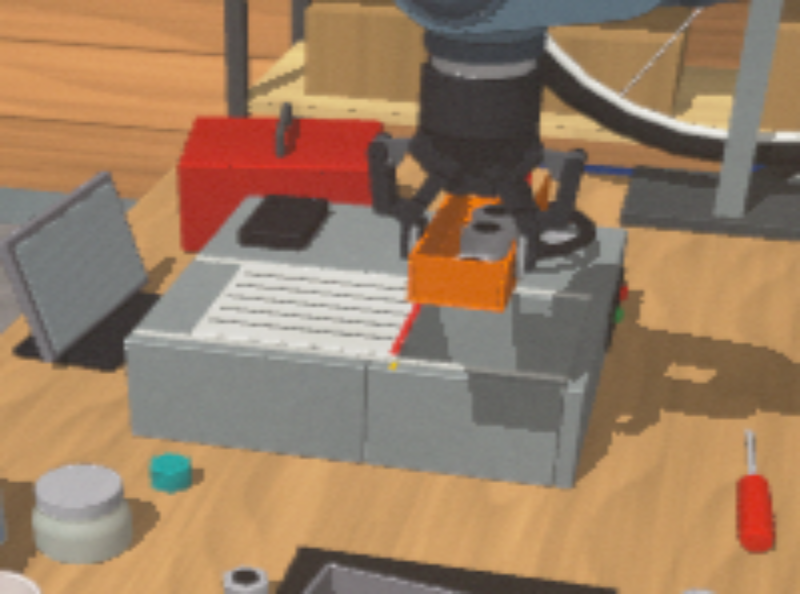

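>>> carry_out --pt "0 0 0 0" --pt "0.006 0 0 0" --pt "0.012 0 0 0" --pt "0.022 0 0 0" --pt "0.022 0 0 0" --pt "0.022 0 0 0" --pt "0.022 0 0 0" --pt "0.022 0 0 0" --pt "0.022 0 0 0" --pt "0.022 0 0 0" --pt "0.022 0 0 0" --pt "0.022 0 0 0" --pt "0.022 0 0 0" --pt "0.022 0 0 0" --pt "0.022 0 0 0" --pt "0.022 0 0 0" --pt "0.022 0 0 0" --pt "0.022 0 0 0" --pt "0.014 0 0 0" --pt "0.006 0 0 0" --force 100

```text
time_s: 30.58
tool_pos: [0.514, 0.3565, 0.2527]
ee_rot: [0.706, 0.708, -0.0, -0.0]
contact_force: [0.5, -0.7, -3.6]
width: 0.0624
```

>>> carry_out --pt "0 0 0 0.05" --pt "0 0 0 0.09" --pt "0 0 0 0.09" --pt "0 0 0 0.09" --pt "0 0 0 0.09" --pt "0 0 0 0.09" --pt "0 0 0 0.09" --pt "0 0 0 0.09" --pt "0 0 0 0.09" --pt "0 0 0 0.09" --pt "0 0 0 0.09" --pt "0 0 0 0.09" --pt "0 0 0 0.09" --pt "0 0 0 0.09" --pt "0 0 0 0.09" --pt "0 0 0 0.09" --pt "0 0 0 0.09" --pt "0 0 0 0.09" --pt "0 0 0 0.09" --pt "0 0 0 0.043"

```text
time_s: 32.25
tool_pos: [0.515, 0.3536, 0.2532]
ee_rot: [0.997, -0.073, -0.0, 0.001]
contact_force: [-0.5, -0.0, -3.3]
width: 0.0623
```

>>> carry_out --pt "0 0 0.02 0" --pt "0 0 0.02 0" --pt "0 0 0.02 0" --pt "0 0 0.02 0" --pt "0 0 0.02 0" --pt "0 0 0.02 0" --pt "0 0 0.02 0" --pt "0 0 0.02 0" --pt "0 0 0 0" --pt "0 0 0 0" --pt "0 0 0 0"

```text
time_s: 33.17
tool_pos: [0.5158, 0.3543, 0.0948]
ee_rot: [0.997, -0.071, 0.001, -0.0]
contact_force: [0.7, 0.6, -3.4]
width: 0.0623
```

Run:
```python
from h import *
im,d=snap('side','s20.png');cv2.imwrite('pics/s20z.png',cv2.resize(im[200:380,220:450],None,fx=3.4,fy=3.3)[:,:,::-1])
plan([.5129,.3529,.0154],-.1417);plan([.5129,.3529,.0154],-.1417)
```

```text
from [0.5162 0.3546 0.0954] yaw -0.1418 shift tool [-0.0032  0.0022  0.08  ] len 0.0801 roll -0.0001 j6 2.134 j1 0.421 t 33.2167
from [0.5162 0.3546 0.0954] yaw -0.1418 shift tool [-0.0032  0.0022  0.08  ] len 0.0801 roll -0.0001 j6 2.134 j1 0.421 t 33.2167
```

View pics/s20z.png

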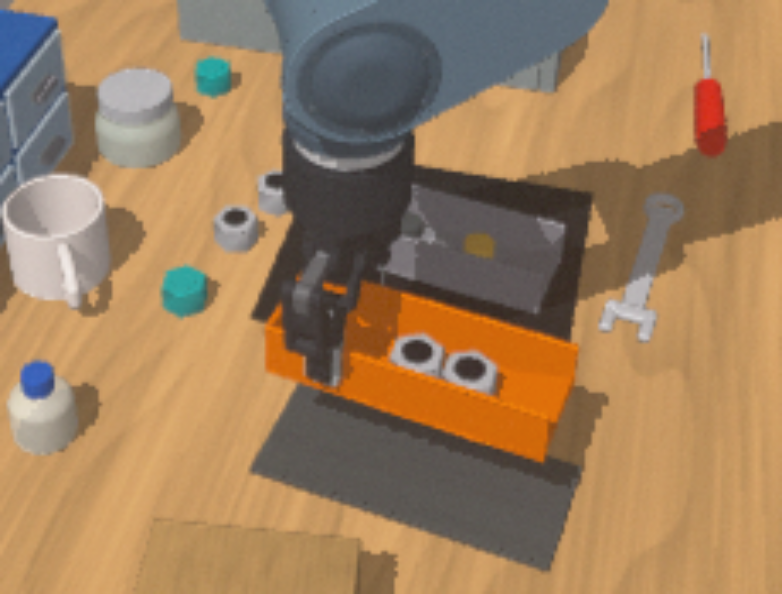

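>>> carry_out --pt "-0.0032 0.0022 0.02 0" --pt "0 0 0.02 0" --pt "0 0 0.02 0" --pt "0 0 0.01 0" --pt "0 0 0.004 0" --pt "0 0 0 0" --pt "0 0 0 0" --pt "0 0 0 0"

```text
time_s: 33.88
tool_pos: [0.5128, 0.3531, 0.0213]
ee_rot: [0.997, -0.071, 0.001, -0.001]
contact_force: [-0.9, 0.6, -3.8]
width: 0.0623
```

Run:
```python
from h import *
bot.grab_frame('side')
plan([.5129,.3529,.0134],-.1417);print(bot.state()['contact_force'])
```

```text
from [0.5127 0.353  0.0212] yaw -0.1417 shift tool [0.0002 0.0001 0.0078] len 0.0078 roll 0.0 j6 2.134 j1 0.421 t 33.9333
[ 0.1335 -0.6348 -3.2192]
```

>>> carry_out --pt "0 0 0.004 0" --pt "0 0 0.004 0" --pt "0 0 0 0" --pt "0 0 0 0"

```text
time_s: 34.27
tool_pos: [0.5127, 0.353, 0.0134]
ee_rot: [0.997, -0.071, 0.001, -0.0]
contact_force: [-2.0, -1.1, 5.7]
width: 0.0627
```

>>> carry_out --pt "0 0 0 0" --pt "0 0 0 0" --pt "0 0 0 0" --pt "0 0 0 0" --hand 1

```text
time_s: 34.6
tool_pos: [0.5116, 0.3525, 0.0115]
ee_rot: [0.997, -0.071, 0.0, -0.0]
contact_force: [-0.4, -0.4, 0.8]
width: 0.0854
```

Run:
```python
from h import *
im,d=snap('side','s21.png');cv2.imwrite('pics/s21z.png',cv2.resize(im[200:380,220:450],None,fx=3.4,fy=3.3)[:,:,::-1])
c,s=np.cos(-.1417),np.sin(-.1417)
plan([.5129-.016*c,.3529-.016*s,.017],-.1417)
```

```text
from [0.5115 0.3524 0.0114] yaw -0.1417 shift tool [-0.0147 -0.0007 -0.0056] len 0.0157 roll -0.0 j6 2.134 j1 0.421 t 34.65
```

View pics/s21z.png

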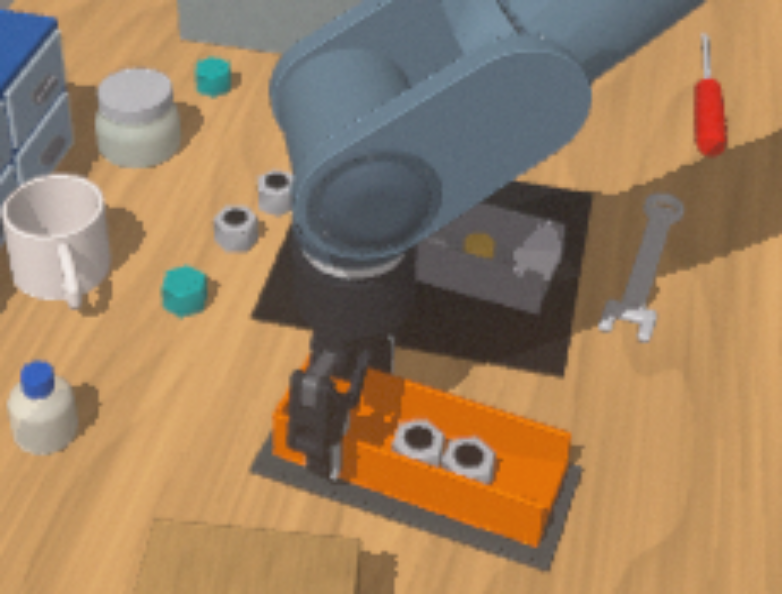

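>>> carry_out --pt "-0.0147 -0.0007 -0.0056 0" --pt "0 0 0 0" --pt "0 0 0 0" --pt "0 0 0 0"

```text
time_s: 34.98
tool_pos: [0.4974, 0.3552, 0.017]
ee_rot: [0.997, -0.071, 0.0, -0.0]
contact_force: [-0.2, 0.6, 0.1]
width: 0.0858
```

>>> carry_out --pt "0 0 0 0" --pt "0 0 0 0" --pt "0 0 0 0" --pt "0 0 0 0" --pt "0 0 0 0" --hand 0 --force 60

```text
time_s: 35.4
tool_pos: [0.4978, 0.3554, 0.0174]
ee_rot: [0.997, -0.071, 0.001, -0.0]
contact_force: [2.3, 0.5, 2.7]
width: 0.0631
```

Run:
```python
from h import *
c,s=np.cos(-.1417),np.sin(-.1417)
plan([.5129-.016*c,.3529-.016*s,.017],-.1417);print(bot.state()['width'])
```

```text
from [0.4978 0.3554 0.0174] yaw -0.1419 shift tool [-0.0007  0.0003  0.0004] len 0.0009 roll -0.0002 j6 2.148 j1 0.435 t 35.4
0.06308810654261365
```

>>> carry_out --pt "0 0 -0.01 0" --pt "0 0 -0.02 0" --pt "0 0 -0.02 0" --pt "0 0 -0.02 0" --pt "0 0 -0.02 0" --pt "0 0 -0.02 0" --pt "0 0 -0.02 0" --pt "0 0 -0.02 0" --pt "0 0 0 0" --pt "0 0 0 0"

```text
time_s: 36.23
tool_pos: [0.4971, 0.3552, 0.1675]
ee_rot: [0.997, -0.071, 0.001, -0.0]
contact_force: [0.5, 0.2, -4.4]
width: 0.0631
```

>>> carry_out --pt "0 0 0 -0.05" --pt "0 0 0 -0.09" --pt "0 0 0 -0.09" --pt "0 0 0 -0.09" --pt "0 0 0 -0.09" --pt "0 0 0 -0.09" --pt "0 0 0 -0.09" --pt "0 0 0 -0.09" --pt "0 0 0 -0.09" --pt "0 0 0 -0.09" --pt "0 0 0 -0.09" --pt "0 0 0 -0.09" --pt "0 0 0 -0.09" --pt "0 0 0 -0.09" --pt "0 0 0 -0.09" --pt "0 0 0 -0.09" --pt "0 0 0 -0.09" --pt "0 0 0 -0.09" --pt "0 0 0 -0.09" --pt "0 0 0 -0.043"

```text
time_s: 37.9
tool_pos: [0.4954, 0.3545, 0.164]
ee_rot: [0.706, 0.709, -0.002, -0.001]
contact_force: [-0.1, -0.5, -3.9]
width: 0.0631
```

Run:
```python
from h import *
im,d=snap('top','t22.png');im,d=snap('side','s22.png')
cv2.imwrite('pics/s22z.png',cv2.resize(im[200:380,220:450],None,fx=3.4,fy=3.3)[:,:,::-1])
plan([.515,-.1,.17],1.575)
```

```text
from [0.4956 0.3546 0.1643] yaw 1.571 shift tool [-0.4546  0.0193 -0.005 ] len 0.455 roll -0.004 j6 0.435 j1 0.435 t 38.0
```

View pics/s22z.png

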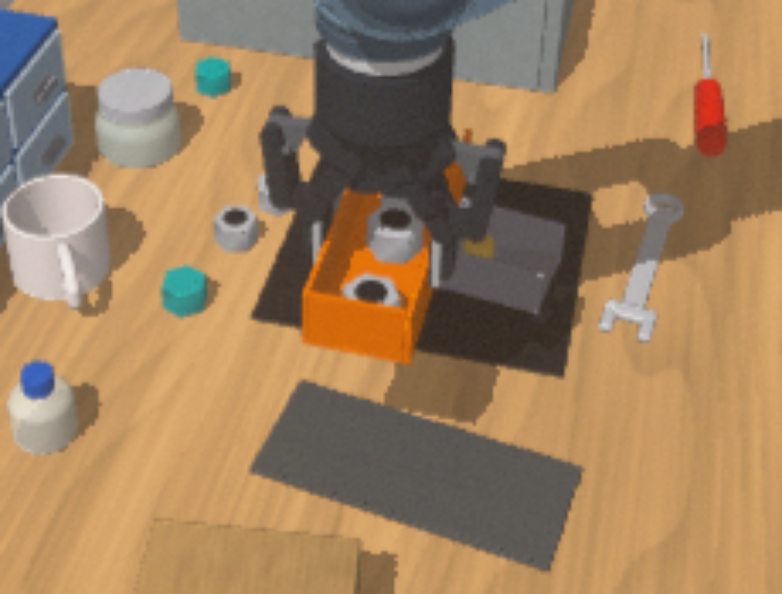

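>>> carry_out --pt "-0.008 0 0 0" --pt "-0.016 0.0015 0 0" --pt "-0.027 0.0015 0 0" --pt "-0.027 0.0015 0 0" --pt "-0.027 0.0015 0 0" --pt "-0.027 0.0015 0 0" --pt "-0.027 0.0015 0 0" --pt "-0.027 0.0015 0 0" --pt "-0.027 0.0015 0 0" --pt "-0.027 0.0015 0 0" --pt "-0.027 0.0015 0 0" --pt "-0.027 0.0015 0 0" --pt "-0.027 0.0015 0 0" --pt "-0.027 0.0015 0 0" --pt "-0.027 0 0 0" --pt "-0.027 0 0 0" --pt "-0.022 0 0 0" --pt "-0.015 0 0 0" --pt "-0.007 0 0 0" --pt "0 0 0 0"

```text
time_s: 39.67
tool_pos: [0.5161, -0.092, 0.1665]
ee_rot: [0.708, 0.706, -0.0, -0.001]
contact_force: [-0.2, -0.3, -3.5]
width: 0.063
```

Run:
```python
from h import *
im,d=snap('side','s23.png');cv2.imwrite('pics/s23z.png',cv2.resize(im[100:260,240:440],None,fx=4,fy=3.75)[:,:,::-1])
im,d=snap('top','t23.png');cv2.imwrite('pics/t23z.png',cv2.resize(im[165:265,340:470],None,fx=6,fy=6)[:,:,::-1])
plan([.515,-.134,.161],1.575)
im=cv2.imread('pics/t17.png'); g=im[235:240].mean(0).mean(1); 
print([(c,int(g[c])) for c in list(range(358,376))+list(range(418,434))])
print([ (c,atz('top',(c,237),.11)[1].round(4)) for c in (362,366,370,374,422,426,430)])
```

```text
from [ 0.5163 -0.0903  0.1665] yaw 1.5707 shift tool [-0.0438 -0.0013  0.0055] len 0.0441 roll -0.0043 j6 -0.39 j1 -0.39 t 39.7667
[(358, 80), (359, 62), (360, 62), (361, 85), (362, 92), (363, 94), (364, 93), (365, 93), (366, 93), (367, 93), (368, 83), (369, 53), (370, 38), (371, 39), (372, 42), (373, 44), (374, 45), (375, 43), (418, 44), (419, 51), (420, 53), (421, 54), (422, 53), (423, 54), (424, 54), (425, 60), (426, 72), (427, 100), (428, 91), (429, 77), (430, 76), (431, 86), (432, 108), (433, 120)]
[(362, np.float64(-0.0846)), (366, np.float64(-0.0958)), (370, np.float64(-0.107)), (374, np.float64(-0.1181)), (422, np.float64(-0.252)), (426, np.float64(-0.2631)), (430, np.float64(-0.2743))]
```

View pics/s23z.png

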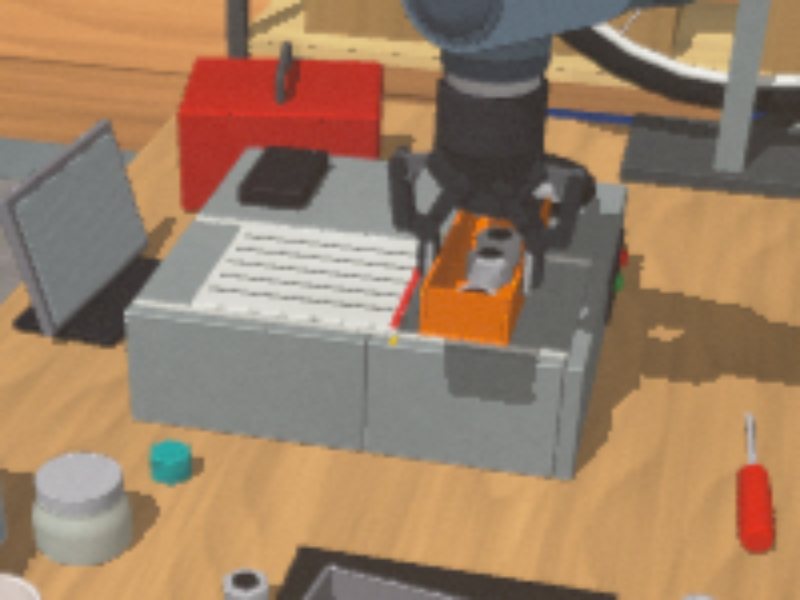

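View pics/t23z.png

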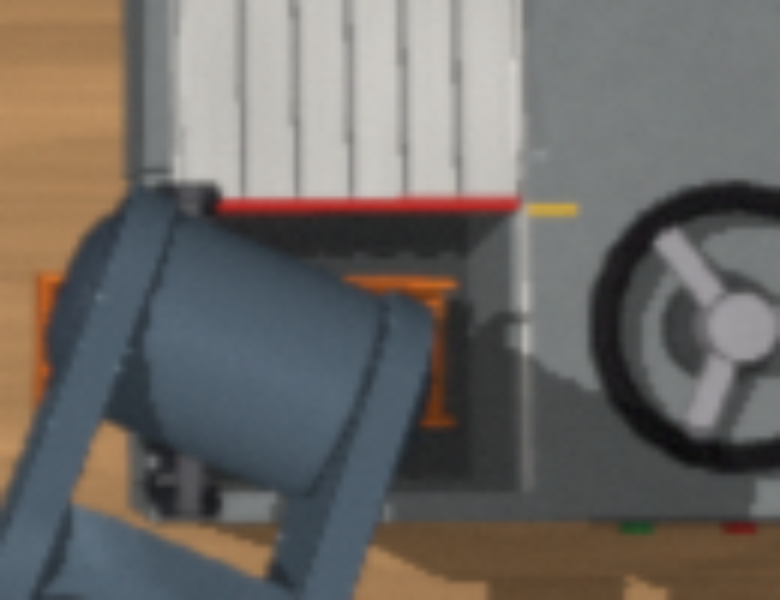

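>>> carry_out --pt "-0.01 0 0 0" --pt "-0.015 0 0 0" --pt "-0.01 -0.001 0 0" --pt "-0.006 0 0 0" --pt "0 0 0.01 0" --pt "0 0 0.012 0" --pt "0 0 0.01 0" --pt "0 0 0.004 0" --pt "0 0 0 0" --pt "0 0 0 0" --pt "0 0 0 0"

```text
time_s: 40.68
tool_pos: [0.5161, -0.1317, 0.1314]
ee_rot: [0.707, 0.707, 0.0, 0.0]
contact_force: [0.3, -0.4, -3.7]
width: 0.0629
```

Run:
```python
from h import *
im,d=snap('side','s24.png');cv2.imwrite('pics/s24z.png',cv2.resize(im[100:260,240:440],None,fx=4,fy=3.75)[:,:,::-1])
im,d=snap('top','t24.png');cv2.imwrite('pics/t24z.png',cv2.resize(im[165:265,340:470],None,fx=6,fy=6)[:,:,::-1])
plan([.515,-.131,.125],1.575);print(bot.state()['contact_force'])
```

```text
from [ 0.5163 -0.1319  0.1317] yaw 1.5715 shift tool [ 0.0009 -0.0013  0.0067] len 0.0069 roll -0.0035 j6 -0.464 j1 -0.463 t 40.7833
[-0.5679 -0.6182 -3.7943]
```

View pics/s24z.png

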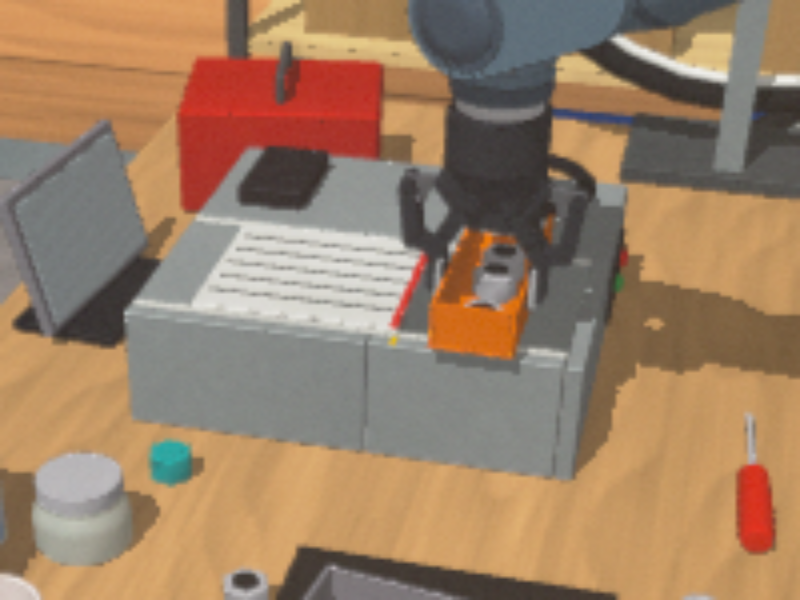

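View pics/t24z.png

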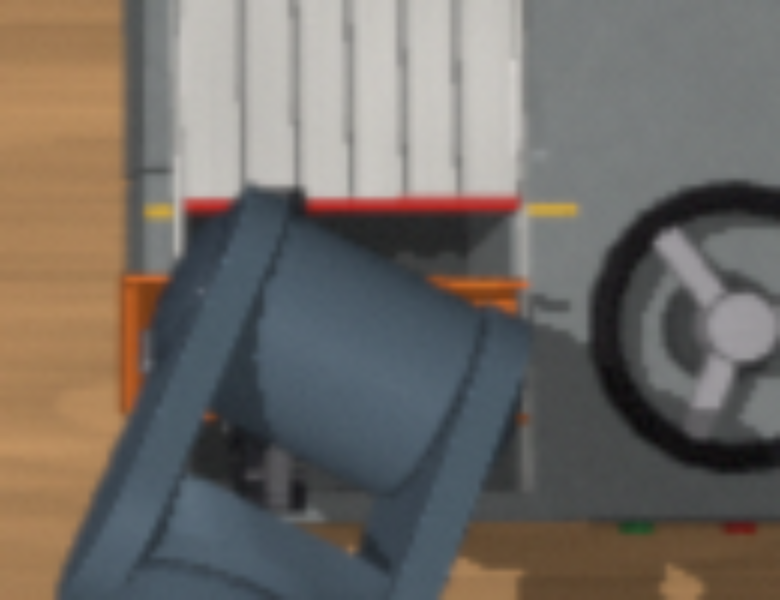

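>>> carry_out --pt "0 0 0.003 0" --pt "0 0 0.003 0" --pt "0 0 0.003 0" --pt "-0.001 0 0.003 0" --pt "-0.002 0 0.003 0" --pt "-0.002 0 0.003 0" --pt "0 0 0 0" --hand 0 --force 20

```text
time_s: 41.37
tool_pos: [0.517, -0.1381, 0.1161]
ee_rot: [0.707, 0.707, -0.0, 0.001]
contact_force: [-6.0, -0.4, 12.9]
width: 0.0624
```

Run:
```python
from h import *
im,d=snap('side','s25.png');cv2.imwrite('pics/s25z.png',cv2.resize(im[100:260,240:440],None,fx=4,fy=3.75)[:,:,::-1])
plan([.515,-.131,.125],1.575);print(bot.state()['contact_force'],bot.state()['moment'])
```

```text
from [ 0.517  -0.1381  0.1161] yaw 1.5717 shift tool [ 0.0071 -0.002  -0.009 ] len 0.0116 roll -0.0033 j6 -0.473 j1 -0.472 t 41.4167
[-5.9809 -1.1246 12.7566] [0.3066 0.9934 0.145 ]
```

View pics/s25z.png

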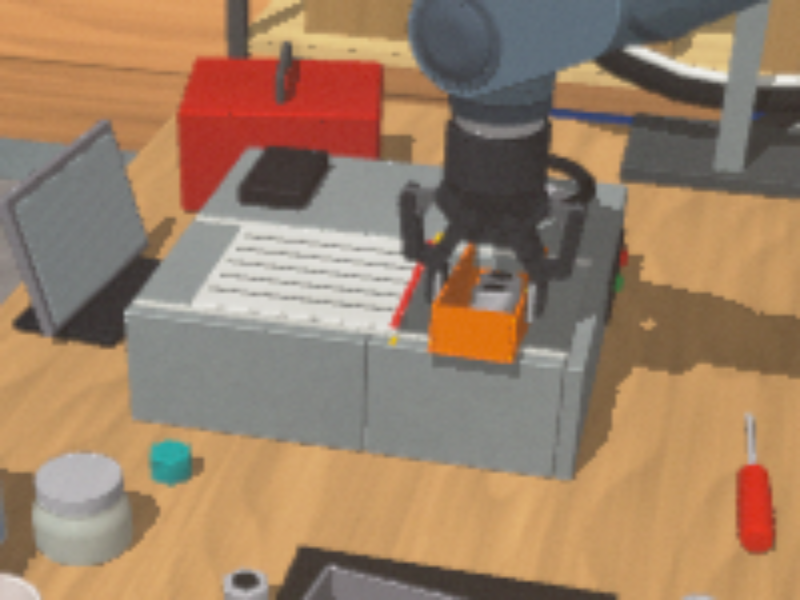

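Run:
```python
from h import *
im,d=snap('top','t25.png');cover(im);cv2.imwrite('pics/t25z.png',cv2.resize(im[165:265,340:470],None,fx=6,fy=6)[:,:,::-1])
im=cv2.imread('pics/s25.png');cv2.imwrite('pics/s25y.png',cv2.resize(im[140:200,330:400],None,fx=11,fy=9,interpolation=cv2.INTER_CUBIC))
```

```text
stripe 17 [ 0.5808 -0.1202  0.116 ]
stripe 34 [ 0.5817 -0.192   0.116 ]
stripe 35 [ 0.5827 -0.2375  0.116 ]
mark 7 [ 0.5796 -0.0965  0.11  ]
mark 15 [ 0.5806 -0.2801  0.11  ]
```

View pics/t25z.png

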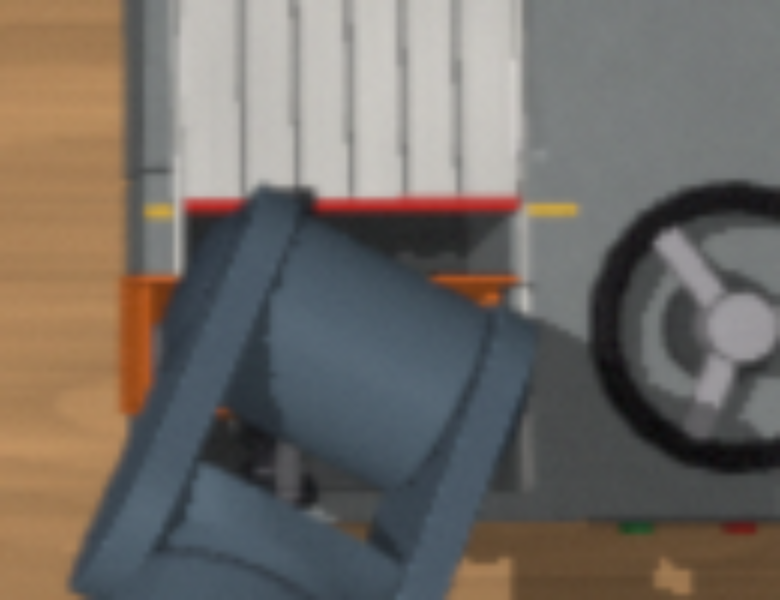

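View pics/s25y.png

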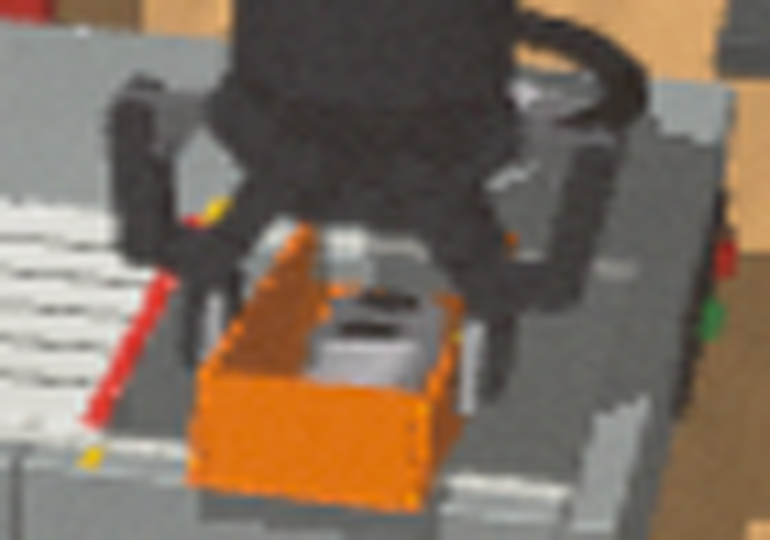

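>>> carry_out --pt "-0.002 -0.001 0.003 0" --pt "-0.002 -0.001 0.003 0" --pt "-0.002 0 0.003 0" --pt "-0.002 0 0.003 0" --pt "0 0 0 0" --pt "0 0 0 0"

```text
time_s: 41.97
tool_pos: [0.5174, -0.1409, 0.1129]
ee_rot: [0.707, 0.707, 0.004, -0.002]
contact_force: [-26.1, 34.5, 71.2]
width: 0.063
```

Run:
```python
from h import *
im,d=snap('side','s26.png');cv2.imwrite('pics/s26y.png',cv2.resize(im[120:200,310:410],None,fx=8,fy=7,interpolation=cv2.INTER_CUBIC)[:,:,::-1])
plan([.515,-.131,.125],1.575);print(bot.state()['contact_force'],bot.state()['moment'])
im,d=snap('top','t26.png');cover(im)
```

```text
from [ 0.5174 -0.1409  0.1129] yaw 1.5718 shift tool [ 0.01   -0.0024 -0.012 ] len 0.0158 roll -0.0032 j6 -0.488 j1 -0.482 t 42.0167
[-24.893   33.7006  70.9937] [ 5.694   4.5039 -0.0016]
stripe 24 [ 0.5811 -0.1238  0.116 ]
stripe 28 [ 0.5819 -0.1952  0.116 ]
stripe 33 [ 0.5829 -0.2389  0.116 ]
mark 7 [ 0.5796 -0.0965  0.11  ]
mark 15 [ 0.5806 -0.2801  0.11  ]
```

View pics/s26y.png

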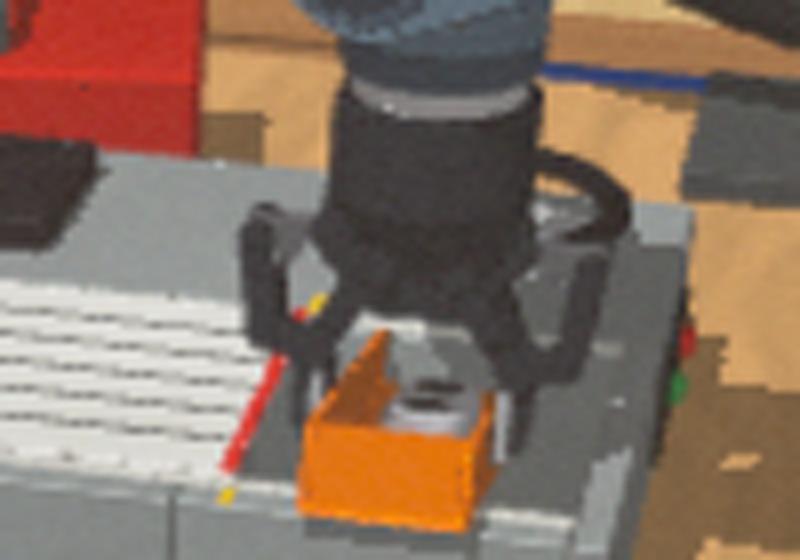

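>>> carry_out --pt "0.005 0 -0.004 0" --pt "0.005 -0.001 -0.004 0" --pt "0.004 0 -0.006 0" --pt "0 0 0 0" --pt "0 0 0 0"

```text
time_s: 42.48
tool_pos: [0.5134, -0.1305, 0.116]
ee_rot: [0.707, 0.707, 0.001, 0.0]
contact_force: [-1.2, 2.3, 7.5]
width: 0.063
```

Run:
```python
from h import *
im,d=snap('side','s27.png');cv2.imwrite('pics/s27y.png',cv2.resize(im[120:200,310:410],None,fx=8,fy=7,interpolation=cv2.INTER_CUBIC)[:,:,::-1])
plan([.515,-.131,.125],1.575);print(bot.state()['contact_force'],bot.state()['moment'])
im,d=snap('top','t27.png');cover(im);cv2.imwrite('pics/t27z.png',cv2.resize(im[165:265,340:470],None,fx=6,fy=6)[:,:,::-1])
P=cloud('top',d)[...,2]*1000; print(np.round(P[200:240:4,356:376]).astype(int));print(np.round(P[204:244:4,418:440]).astype(int))
```

```text
from [ 0.5134 -0.1305  0.1159] yaw 1.571 shift tool [-0.0005  0.0016 -0.0091] len 0.0092 roll -0.004 j6 -0.465 j1 -0.464 t 42.5333
[-1.8264  3.0563  8.6299] [0.7831 0.2687 0.0659]
stripe 12 [ 0.5802 -0.1178  0.116 ]
stripe 42 [ 0.5814 -0.1872  0.116 ]
stripe 33 [ 0.5829 -0.2388  0.116 ]
mark 7 [ 0.5796 -0.0965  0.11  ]
mark 15 [ 0.5806 -0.2801  0.11  ]
[[  5   0  -3   1   2  33  63  87 110 110 112 108 113 112 109  24  25  22
   23  12]
 [  3  -8   4   0   0  30  58  93 110 103 107 112 108 115 110  22 377 385
  386 389]
 [  0   0   2   1  -2  27  58  92 104 112 110 109 110 372 389 388 395 400
  398 404]
 [124 131 140 142 154 155 162 158 156 160 151 371 393 393 396 400 399 405
  409 414]
 [120 129 134 144 149 158 158 117 118 371 386 390 393 396 402 407 410 419
  419 418]
 [119 127 142 145 154 158 159 133 376 383 391 391 394 401 413 425 425 424
  423 422]
 [120 127 135 144 148 158 160 144 374 379 391 396 408 428 430 429 426 426
  426 423]
 [ -4 127 139 144 152 160 155 352 377 391 410 426 435 434 431 428 431 432
  430 429]
 [  3 129 139 144 150 349 371 392 409 427 437 435 433 433 433 435
[... 556 characters left out ...]
141  142]
 [ 380  393  397  394  393  391  392  387  110  116  108  112  110  109
   113  111  110  107  110  111 1367  144]
 [ 405  402  406  407  405  402  399  400  115  114  111  114  111  108
   110  109  105  109  111  107  108  138]
 [ 409  411  405  409  408  407  407  110  116  116  111  108  112  111
   108  106  111  113  112  111  108  110]
 [ 412  414  415  410  414  416  392  108  110  113  110  109  113  108
   109  108  108  110  108  109  108  106]
 [ 418  419  415  420  399  395   99  105  110  116  111  111  113  110
   104  109  109  110  110  122  114  104]
 [ 420  421  419  393   78   82   95  109  108  112  111  108  111  111
   110  111  106  108  110  109  108  109]]
```

View pics/s27y.png

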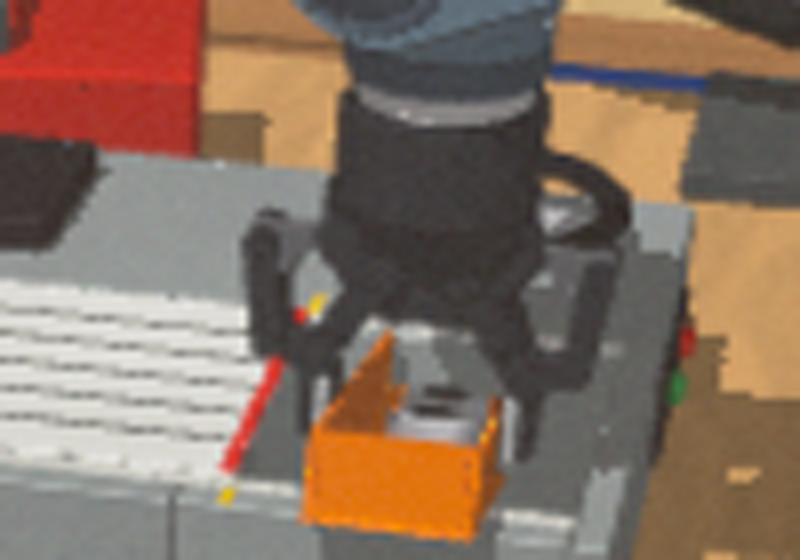

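View pics/t27z.png

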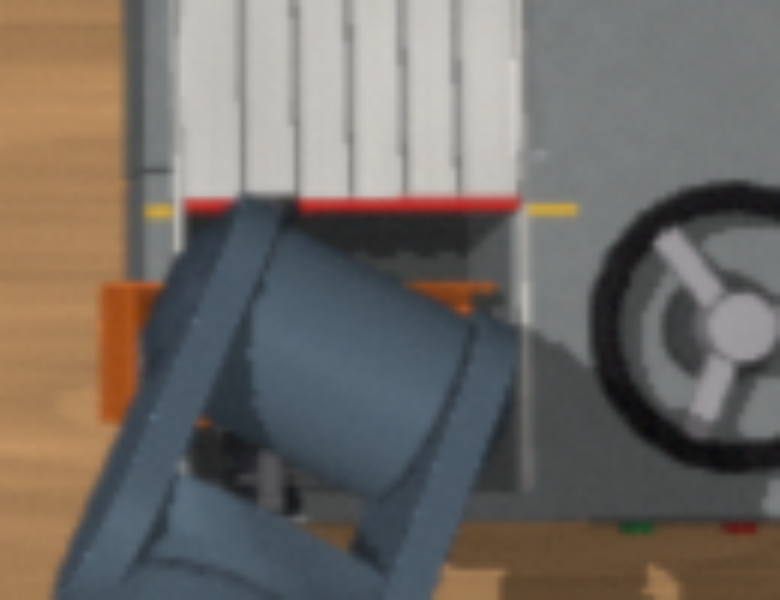

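>>> carry_out --pt "-0.003 0.001 -0.001 0" --pt "-0.003 0 0 0" --pt "0 0 0.003 0" --pt "-0.001 0 0.002 0" --pt "-0.001 0 0.002 0" --pt "0 0 0 0"

```text
time_s: 43.08
tool_pos: [0.5147, -0.1403, 0.1113]
ee_rot: [0.707, 0.707, -0.0, 0.001]
contact_force: [-5.5, -2.1, 14.3]
width: 0.0626
```

```bash
cat >> h.py <<'E'
def tilt(d,rows=(212,230),cols=(352,366)):
    P=cloud('top',d)[rows[0]:rows[1],cols[0]:cols[1]].reshape(-1,3); m=(P[:,2]>.1)&(P[:,2]<.24)
    print('rear zmax',np.percentile(P[m][:,2],95) if m.any() else None,'n',m.sum())
E
python3 - <<'E'
from h import *
im,d=snap('side','s28.png');cv2.imwrite('pics/s28y.png',cv2.resize(im[120:200,310:410],None,fx=8,fy=7,interpolation=cv2.INTER_CUBIC)[:,:,::-1])
plan([.515,-.131,.125],1.575);print(bot.state()['contact_force'],bot.state()['moment'])
E
```

```text
from [ 0.5147 -0.1403  0.1114] yaw 1.5713 shift tool [ 0.0093  0.0003 -0.0136] len 0.0165 roll -0.0037 j6 -0.478 j1 -0.478 t 43.1333
[-5.152  -2.0947 13.9837] [0.3185 1.0094 0.1432]
```

View pics/s28y.png

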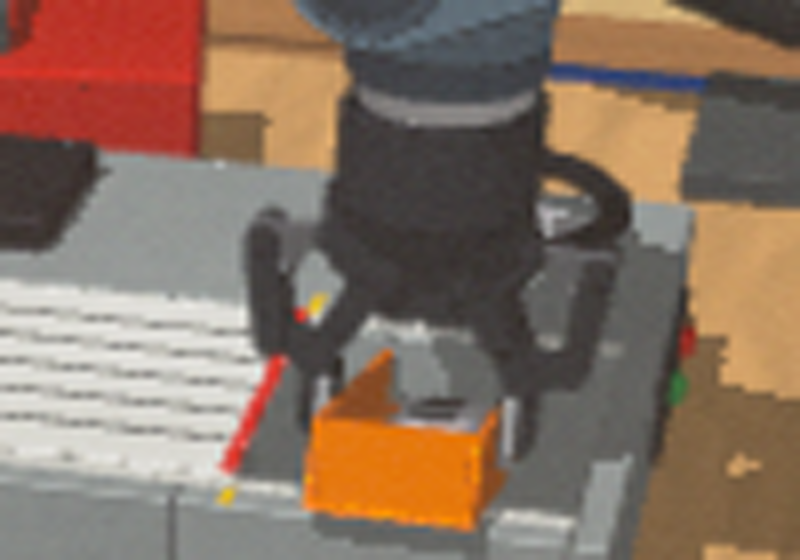

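>>> carry_out --pt "0 0 0.002 0" --pt "0 0 0.002 0" --pt "0 0 0.002 0" --pt "0 0 0 0"

```text
time_s: 43.47
tool_pos: [0.5154, -0.1428, 0.1072]
ee_rot: [0.707, 0.708, -0.002, 0.003]
contact_force: [-9.9, -9.8, 20.7]
width: 0.0629
```

Run:
```python
from h import *
im,d=snap('side','s29.png');cv2.imwrite('pics/s29y.png',cv2.resize(im[120:200,310:410],None,fx=8,fy=7,interpolation=cv2.INTER_CUBIC)[:,:,::-1])
plan([.515,-.131,.125],1.575);print(bot.state()['contact_force'],bot.state()['moment'])
im,d=snap('top','t29.png');cv2.imwrite('pics/t29z.png',cv2.resize(im[165:265,340:470],None,fx=6,fy=6)[:,:,::-1])
P=cloud('top',d)[...,2]*1000; print(np.round(P[210:234:4,354:370]).astype(int))
```

```text
from [ 0.5154 -0.1429  0.1072] yaw 1.5722 shift tool [ 0.0117 -0.0004 -0.0179] len 0.0214 roll -0.0028 j6 -0.478 j1 -0.48 t 43.5167
[-8.13   -9.519  19.7168] [-0.7599  1.5946  0.2732]
[[  1  -2   1  -1   6   0   1  28  56  90 107 105 114 111 110 114]
 [  4   0  -4  -2  -6  -2 119 133 138 143 148 154 153 163 162 120]
 [  1   3   0  -1  -1  -4 125 130 137 138 144 154 157 161 363 373]
 [ -1  -4   0  -2  -1  -4 127 133 131 141 148 148 152 160 367 373]
 [  5   2  -2  -1  -2   1 126 130 139 138 145 155 152 165 369 375]
 [ -2  -2   0  -4   0   0 127 134 137 142 151 154 352 373 395 409]]
```

View pics/s29y.png

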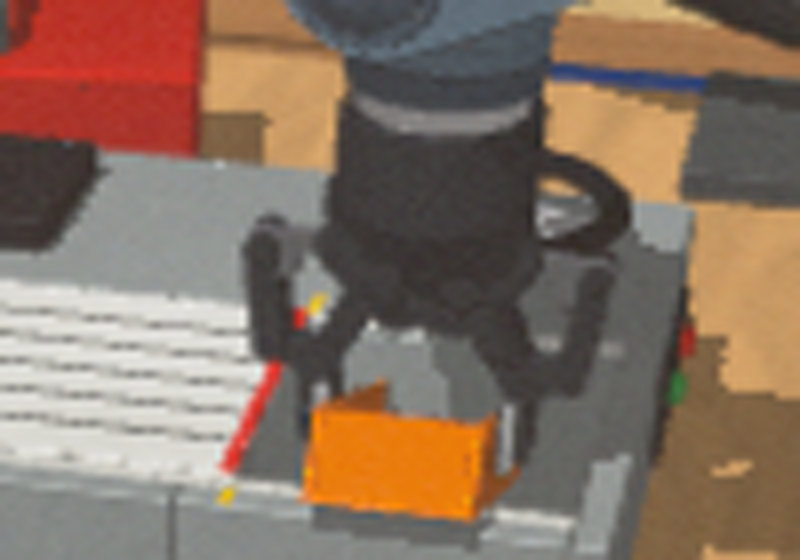

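View pics/t29z.png

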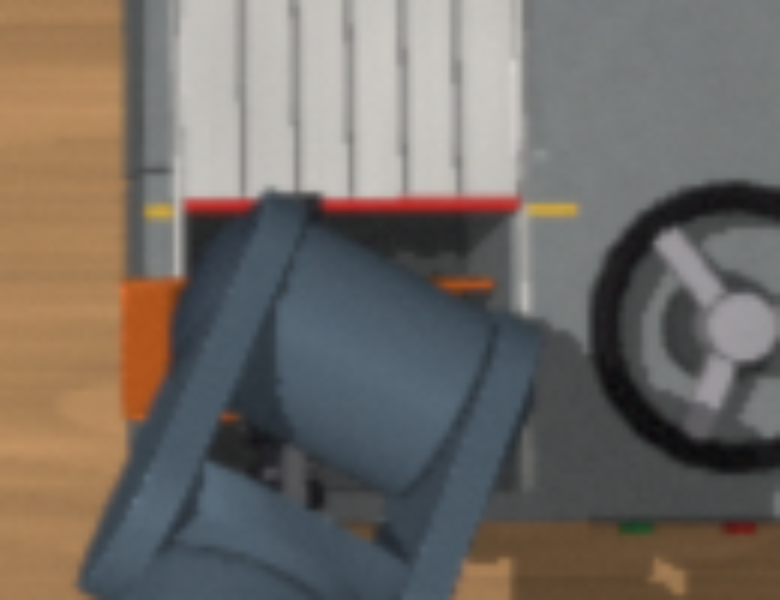

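>>> carry_out --pt "0 0 -0.004 0" --pt "0 0 -0.006 0" --pt "0 0 -0.006 0" --pt "0 0 0 0" --pt "0 0 0 0"

```text
time_s: 43.98
tool_pos: [0.5135, -0.1384, 0.1185]
ee_rot: [0.707, 0.707, -0.0, -0.0]
contact_force: [-0.5, -0.0, -4.3]
width: 0.0629
```

Run:
```python
from h import *
im,d=snap('side','s30.png');cv2.imwrite('pics/s30y.png',cv2.resize(im[120:200,310:410],None,fx=8,fy=7,interpolation=cv2.INTER_CUBIC)[:,:,::-1])
plan([.515,-.131,.125],1.575);print(bot.state()['contact_force'],bot.state()['moment'])
```

```text
from [ 0.5133 -0.1384  0.1183] yaw 1.5715 shift tool [ 0.0074  0.0017 -0.0067] len 0.0101 roll -0.0035 j6 -0.477 j1 -0.477 t 44.0333
[ 0.2034  0.6534 -3.0117] [ 0.0465  0.0237 -0.0082]
```

View pics/s30y.png

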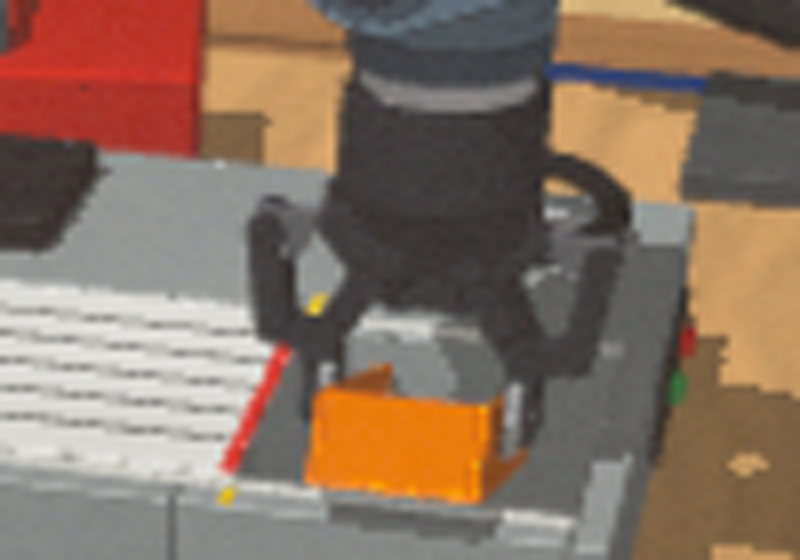

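>>> carry_out --pt "-0.003 0 0 0" --pt "-0.003 0 0 0" --pt "-0.003 0 0 0" --pt "0 0 0 0" --pt "-0.0024 0 -0.0043 0" --pt "-0.0026 0 -0.0043 0" --pt "-0.0027 0 -0.0042 0" --pt "-0.0028 0 -0.004 0" --pt "0 0 0 0"

```text
time_s: 44.78
tool_pos: [0.5133, -0.1556, 0.1353]
ee_rot: [0.707, 0.707, 0.002, -0.003]
contact_force: [-0.5, 10.4, -2.3]
width: 0.063
```

Run:
```python
from h import *
im,d=snap('side','s31.png');cv2.imwrite('pics/s31y.png',cv2.resize(im[120:200,310:410],None,fx=8,fy=7,interpolation=cv2.INTER_CUBIC)[:,:,::-1])
plan([.515,-.131,.125],1.575);print(bot.state()['contact_force'],bot.state()['moment'])
```

```text
from [ 0.5132 -0.1555  0.1351] yaw 1.5709 shift tool [0.0244 0.0018 0.0102] len 0.0265 roll -0.0041 j6 -0.511 j1 -0.508 t 44.8333
[ 0.4535 10.3356 -2.0277] [ 2.0056 -0.0918  0.1075]
```

View pics/s31y.png

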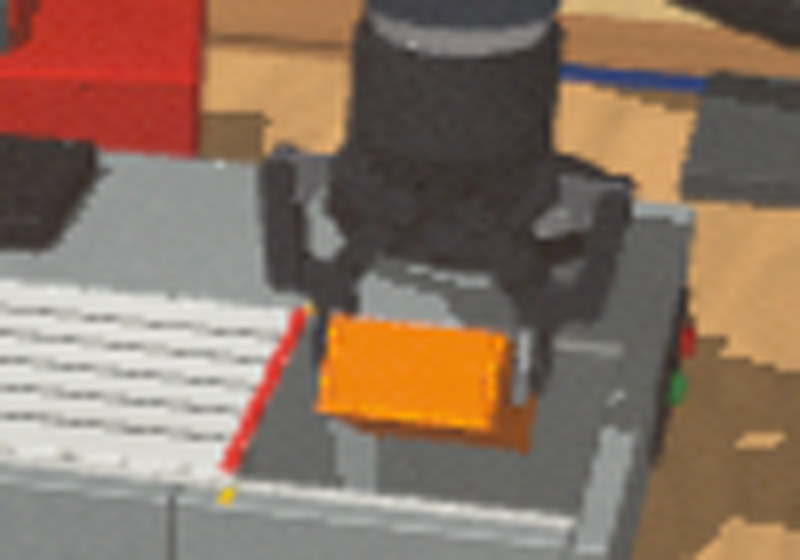

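>>> carry_out --pt "-0.003 0 -0.0038 0" --pt "-0.0032 0 -0.0037 0" --pt "-0.0034 0 -0.0036 0" --pt "-0.0035 0 -0.0035 0" --pt "0 0 0 0" --pt "0 0 0 0"

```text
time_s: 45.33
tool_pos: [0.5135, -0.1686, 0.1501]
ee_rot: [0.707, 0.707, 0.002, -0.003]
contact_force: [-0.3, 10.6, 0.7]
width: 0.0628
```

Run:
```python
from h import *
im,d=snap('side','s32.png');cv2.imwrite('pics/s32y.png',cv2.resize(im[120:200,310:410],None,fx=8,fy=7,interpolation=cv2.INTER_CUBIC)[:,:,::-1])
plan([.515,-.131,.125],1.575);print(bot.state()['contact_force'],bot.state()['moment'])
im,d=snap('top','t32.png');cv2.imwrite('pics/t32z.png',cv2.resize(im[165:265,340:470],None,fx=6,fy=6)[:,:,::-1]);cover(im)
```

```text
from [ 0.5135 -0.1686  0.1501] yaw 1.5711 shift tool [0.0375 0.0015 0.0253] len 0.0452 roll -0.0039 j6 -0.532 j1 -0.53 t 45.3833
[-0.7206 10.4325  0.9426] [ 2.1197 -0.0397  0.0909]
stripe 34 [ 0.5809 -0.1301  0.116 ]
stripe 23 [ 0.5808 -0.163   0.116 ]
stripe 32 [ 0.583 -0.239  0.116]
mark 7 [ 0.5796 -0.0965  0.11  ]
mark 15 [ 0.5806 -0.2801  0.11  ]
```

View pics/s32y.png

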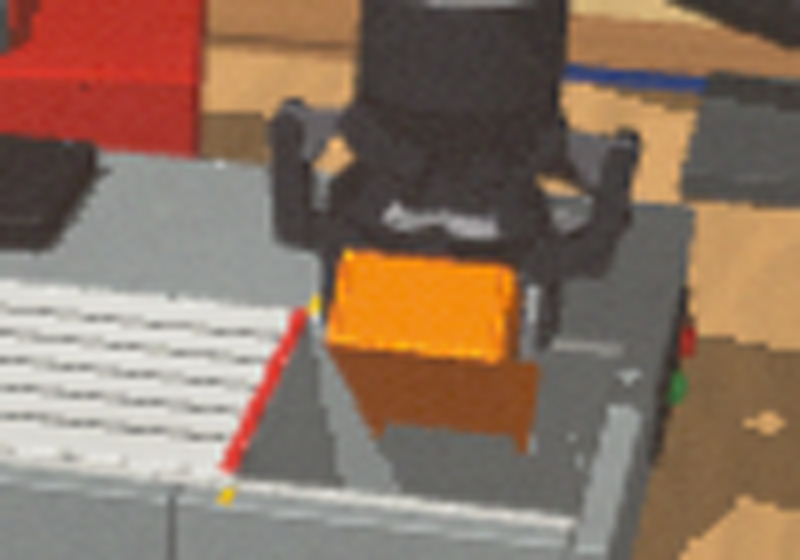

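View pics/t32z.png

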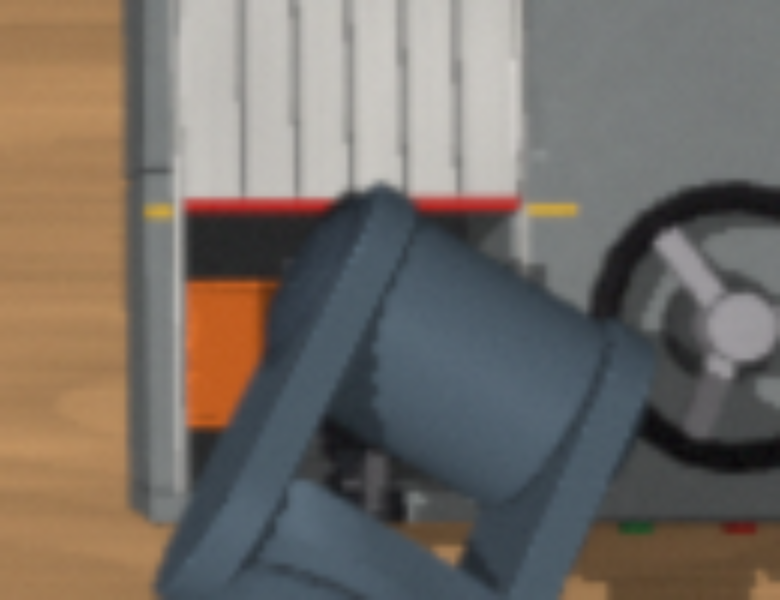

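>>> carry_out --pt "0.006 0 0 0" --pt "0.008 0 -0.004 0" --pt "0.006 0 -0.004 0" --pt "0 0 0 0" --pt "0 0 0 0" --pt "0 0 0 0"

```text
time_s: 45.93
tool_pos: [0.514, -0.1516, 0.1588]
ee_rot: [0.707, 0.707, -0.0, 0.001]
contact_force: [0.2, -0.6, -3.7]
width: 0.0628
```

Run:
```python
from h import *
im,d=snap('side','s33.png');cv2.imwrite('pics/s33y.png',cv2.resize(im[120:200,310:410],None,fx=8,fy=7,interpolation=cv2.INTER_CUBIC)[:,:,::-1])
for i in range(4):
  bot.grab_frame('top'); s=bot.state(); print(s['contact_force'],s['moment'])
plan([.515,-.131,.125],1.575)
```

```text
[ 0.0065 -0.1732 -3.398 ] [0.0277 0.0053 0.0242]
[ 0.2422 -0.2265 -4.0439] [ 0.1019 -0.0109  0.0101]
[ 0.0202  0.1961 -2.2469] [0.058  0.0116 0.0144]
[ 0.1287 -0.2765 -2.5106] [ 0.0873 -0.0304 -0.0095]
from [ 0.5138 -0.1516  0.1584] yaw 1.571 shift tool [0.0206 0.0013 0.0334] len 0.0392 roll -0.004 j6 -0.499 j1 -0.499 t 46.1833
```

View pics/s33y.png

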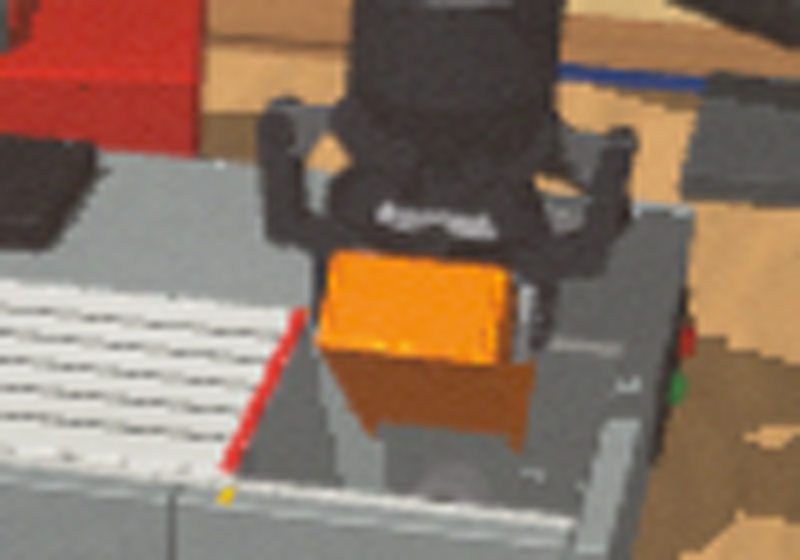

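>>> carry_out --pt "0 0 -0.02 0" --pt "0 0 0.02 0" --pt "0 0 -0.02 0" --pt "0 0 0.02 0" --pt "0.01 0 -0.02 0" --pt "-0.01 0 0.02 0" --pt "0.01 0 -0.02 0" --pt "-0.01 0 0.02 0" --pt "0 0 0 0" --pt "0 0 0 0" --pt "0 0 0 0"

```text
time_s: 47.1
tool_pos: [0.5137, -0.1513, 0.1585]
ee_rot: [0.707, 0.707, -0.0, -0.0]
contact_force: [0.3, -0.9, -1.3]
width: 0.0631
```

Run:
```python
from h import *
im,d=snap('side','s34.png');cv2.imwrite('pics/s34y.png',cv2.resize(im[120:200,310:410],None,fx=8,fy=7,interpolation=cv2.INTER_CUBIC)[:,:,::-1])
for i in range(4):
  bot.grab_frame('top'); s=bot.state(); print(s['contact_force'],s['moment'])
plan([.515,-.131,.125],1.575)
```

```text
[ 0.0279 -0.1835 -1.5892] [-0.0402  0.0056 -0.0057]
[-0.2386  0.4508 -1.882 ] [ 0.0094  0.0278 -0.0085]
[-0.7114 -0.538  -1.9448] [-0.0016 -0.0239 -0.0366]
[ 0.4201  0.4472 -1.9209] [-0.0114 -0.0247 -0.0026]
from [ 0.514  -0.1514  0.1589] yaw 1.5714 shift tool [0.0204 0.001  0.0339] len 0.0395 roll -0.0036 j6 -0.499 j1 -0.498 t 47.35
```

View pics/s34y.png

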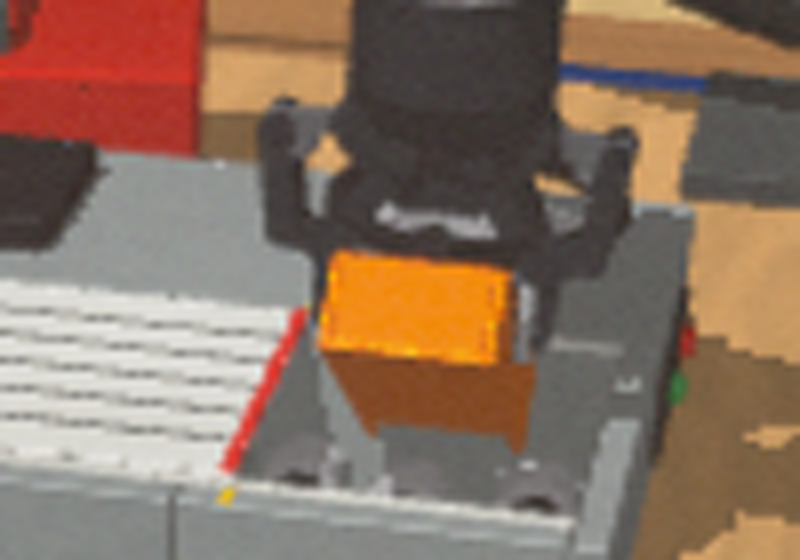

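>>> carry_out --pt "0 0 -0.02 0" --pt "0 0 -0.03 0" --pt "0 0 -0.03 0" --pt "0.01 0 -0.01 0" --pt "0.03 0 0 0" --pt "0.035 0 0 0" --pt "0.035 0 0 0" --pt "0.035 0 0 0" --pt "0.035 0 0 0" --pt "0.035 0 0 0" --pt "0.035 0 0 0" --pt "0.035 0 0 0" --pt "0.035 0 0 0" --pt "0.035 0 0 0" --pt "0.035 0 0 0" --pt "0.035 0 0 0" --pt "0.035 0 0 0" --pt "0.035 0 0 0" --pt "0.02 0 0 0" --pt "0 0 0 0" --hand 0 --force 60

```text
time_s: 49.02
tool_pos: [0.5118, 0.3676, 0.2472]
ee_rot: [0.705, 0.709, -0.0, -0.001]
contact_force: [0.3, 0.4, -1.9]
width: 0.063
```

>>> carry_out --pt "0 0 0 0.09" --pt "0 0 0 0.09" --pt "0 0 0 0.09" --pt "0 0 0 0.09" --pt "0 0 0 0.09" --pt "0 0 0 0.09" --pt "0 0 0 0.09" --pt "0 0 0 0.09" --pt "0 0 0 0.09" --pt "0 0 0 0.09" --pt "0 0 0 0.09" --pt "0 0 0 0.09" --pt "0 0 0 0.09" --pt "0 0 0 0.09" --pt "0 0 0 0.09" --pt "0 0 0 0.09" --pt "0 0 0 0.09" --pt "0 0 0 0.09" --pt "0 0 0 0.093" --pt "0 0 0 0"

```text
time_s: 50.68
tool_pos: [0.5129, 0.3631, 0.2476]
ee_rot: [0.997, -0.072, -0.001, 0.0]
contact_force: [-0.1, -0.2, -2.1]
width: 0.0629
```

Run:
```python
from h import *
im,d=snap('side','s35.png');im,d=snap('top','t35.png');cover(im)
cv2.imwrite('pics/t35z.png',cv2.resize(im[165:265,340:470],None,fx=6,fy=6)[:,:,::-1])
plan([.4315,.3649,.12],-.1419)
```

```text
stripe 31 [ 0.5806 -0.1286  0.116 ]
stripe 53 [ 0.5812 -0.1799  0.116 ]
stripe 33 [ 0.5829 -0.2383  0.116 ]
mark 7 [ 0.5796 -0.0965  0.11  ]
mark 15 [ 0.5806 -0.2801  0.11  ]
from [0.5131 0.3633 0.2479] yaw -0.1396 shift tool [-0.0809  0.0097  0.1279] len 0.1517 roll 0.0023 j6 2.146 j1 0.436 t 50.7833
```

View pics/s35.png

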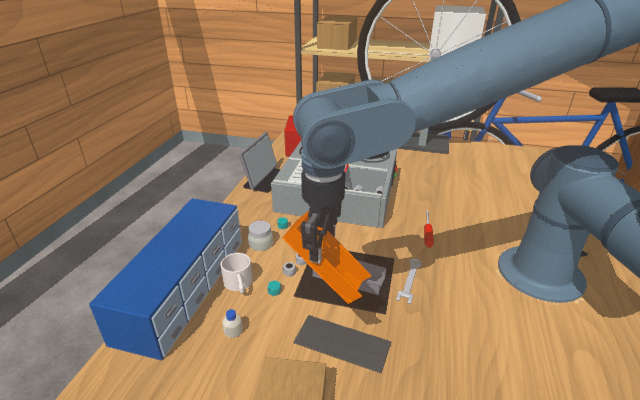

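View pics/t35z.png

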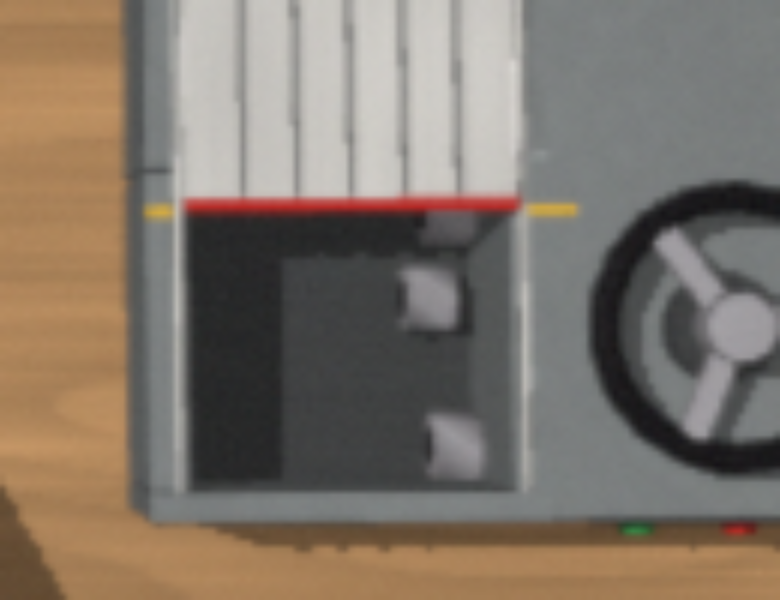

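Run:
```python
from h import *
im=cv2.imread('pics/s35.png')
s=bot.state(); yaw=yawof(s); u=np.array([np.cos(yaw),np.sin(yaw),0]); w=np.array([-np.sin(yaw),np.cos(yaw),0]); G=s['tool_pos']+[0,0,.019]
z=cv2.resize(im[190:320,270:400],None,fx=6,fy=4.6,interpolation=cv2.INTER_CUBIC)
for th,col in ((45,(255,0,0)),(50,(0,255,0)),(55,(255,255,0))):
    t=np.radians(th); a=np.cos(t)*u+np.array([0,0,np.sin(t)]); n=-np.sin(t)*u+np.array([0,0,np.cos(t)])
    for side in(.032,-.032):
        q=[G+(sx-.122)*a+(h-.0304)*n+side*w for sx,h in((0,0),(.18,0),(.18,.04),(0,.04))]
        pp=np.array([(proj('side',x)-[270,190])*[6,4.6] for x in q]).astype(int)
        cv2.polylines(z,[pp.reshape(-1,1,2)],True,col,1)
cv2.imwrite('pics/fit.png',z)
```

```text
(no output)
```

View pics/fit.png

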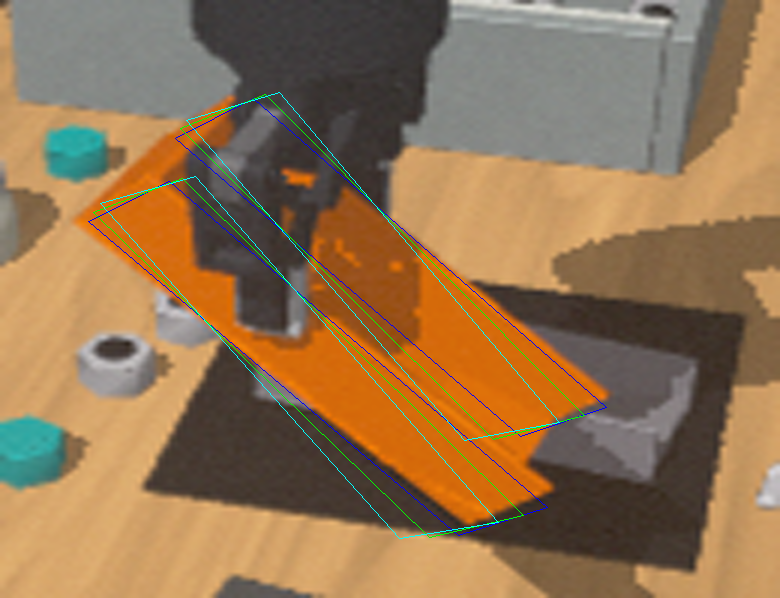

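Run:
```python
from h import *
from scipy.optimize import least_squares
s=bot.state(); yaw=yawof(s); u=np.array([np.cos(yaw),np.sin(yaw),0]); w=np.array([-np.sin(yaw),np.cos(yaw),0]); G=s['tool_pos']+[0,0,.019]
obs=[((0,0,.032),(470,522)),((0,.04,.032),(553,488)),((.18,0,.032),(78,218)),((0,.04,-.032),(607,395))]
def f(p,full=False):
    t,g,h,ox=p; a=np.cos(t)*u+np.array([0,0,np.sin(t)]); n=-np.sin(t)*u+np.array([0,0,np.cos(t)])
    return np.concatenate([proj('side',G+(sx-g)*a+(hh-h)*n+(sd+ox)*w)-(np.array(o)/[6,4.6]+[270,190]) for (sx,hh,sd),o in obs])
r=least_squares(f,[.75,.122,.03,0]); print(np.degrees(r.x[0]),r.x,r.fun)
```

```text
41.74107846293089 [ 0.7285  0.1186  0.0341 -0.005 ] [-0.5358  0.1733 -0.2382  0.4158  0.2216  0.243   0.5711 -0.8774]
```

Run:
```python
from h import *
plan([.4463,.3628,.102],-.1419)
```

```text
from [0.5131 0.3633 0.2479] yaw -0.1396 shift tool [-0.066   0.0097  0.1459] len 0.1604 roll 0.0023 j6 2.146 j1 0.436 t 50.7833
```

>>> carry_out --pt "-0.022 0.0033 0 0" --pt "-0.022 0.0033 0 0.0023" --pt "-0.022 0.0031 0 0" --pt "0 0 0.025 0" --pt "0 0 0.025 0" --pt "0 0 0.025 0" --pt "0 0 0.025 0" --pt "0 0 0.025 0" --pt "0 0 0.015 0" --pt "0 0 0 0" --pt "0 0 0 0" --pt "0 0 0 0"

```text
time_s: 51.78
tool_pos: [0.4477, 0.3638, 0.1099]
ee_rot: [0.997, -0.072, 0.001, -0.001]
contact_force: [0.1, 0.5, -2.3]
width: 0.0628
```

Run:
```python
from h import *
im,d=snap('side','s36.png');cv2.imwrite('pics/s36z.png',cv2.resize(im[200:380,220:450],None,fx=3.4,fy=3.3)[:,:,::-1])
plan([.4463,.3628,.0904],-.1419);print(bot.state()['contact_force'])
```

```text
from [0.448  0.364  0.1104] yaw -0.1434 shift tool [-0.0015  0.0015  0.0199] len 0.0201 roll -0.0015 j6 2.2 j1 0.486 t 51.8333
[ 0.485   0.1249 -1.4794]
```

View pics/s36z.png

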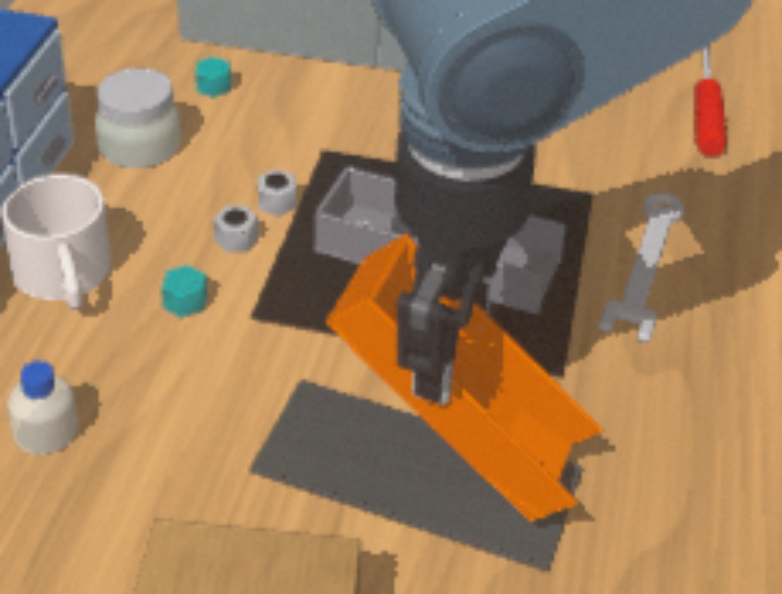

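>>> carry_out --pt "-0.0015 0.0015 0.006 0" --pt "0 0 0.006 0" --pt "0 0 0.006 0" --pt "0 0 0.003 0" --pt "0 0 0 0" --pt "0 0 0 0" --force 20 --hand 0

```text
time_s: 52.33
tool_pos: [0.445, 0.3621, 0.0872]
ee_rot: [0.997, -0.072, -0.0, 0.0]
contact_force: [0.3, 0.7, -2.0]
width: 0.0626
```

Run:
```python
from h import *
im,d=snap('side','s37.png');cv2.imwrite('pics/s37z.png',cv2.resize(im[200:380,220:450],None,fx=3.4,fy=3.3)[:,:,::-1])
plan([.4463,.3628,.0904],-.1419);print(bot.state()['contact_force'])
```

```text
from [0.4452 0.3622 0.0874] yaw -0.144 shift tool [ 0.001  -0.0008 -0.003 ] len 0.0033 roll -0.0021 j6 2.2 j1 0.485 t 52.3833
[-0.0287 -0.6446 -1.5682]
```

View pics/s37z.png

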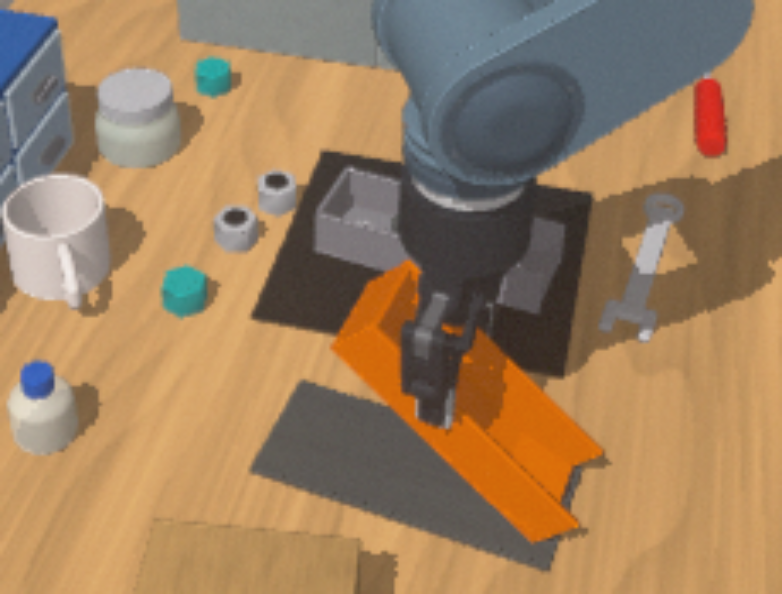

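>>> carry_out --pt "0 0 0.003 0" --pt "0 0 0.003 0" --pt "0.006 0 0.0046 0" --pt "0.006 0 0.0046 0" --pt "0.0055 0 0.0053 0" --pt "0.0055 0 0.0053 0" --pt "0 0 0 0" --pt "0 0 0 0"

```text
time_s: 53.05
tool_pos: [0.471, 0.3593, 0.064]
ee_rot: [0.997, -0.072, 0.003, -0.001]
contact_force: [4.4, -2.2, 5.9]
width: 0.0629
```

Run:
```python
from h import *
im,d=snap('side','s38.png');cv2.imwrite('pics/s38z.png',cv2.resize(im[200:380,220:450],None,fx=3.4,fy=3.3)[:,:,::-1])
plan([.4978,.3554,.0174],-.1419);print(bot.state()['contact_force'],bot.state()['moment'])
```

```text
from [0.4709 0.3593 0.0641] yaw -0.1438 shift tool [0.0269 0.0001 0.0468] len 0.054 roll -0.0019 j6 2.177 j1 0.461 t 53.1
[ 4.1675 -1.349   5.5048] [-0.4074 -0.29    0.1103]
```

View pics/s38z.png

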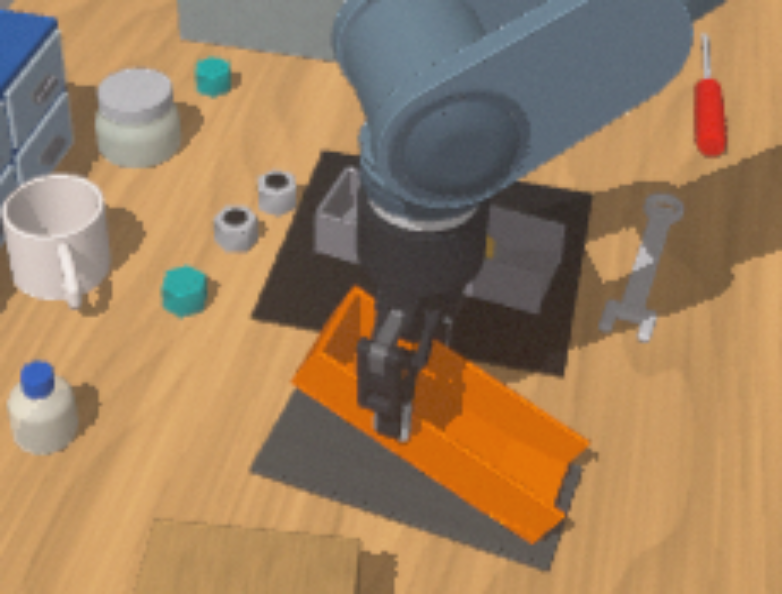

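>>> carry_out --pt "0.0046 0 0.006 0" --pt "0.0046 0 0.006 0" --pt "0.004 0 0.0065 0" --pt "0.004 0 0.0065 0" --pt "0.0032 0 0.007 0" --pt "0.0028 0 0.006 0" --pt "0.0022 0 0.004 0" --pt "0 0 0 0" --pt "0 0 0 0"

```text
time_s: 53.85
tool_pos: [0.4945, 0.3556, 0.0208]
ee_rot: [0.997, -0.072, 0.001, -0.001]
contact_force: [3.6, 0.2, 3.5]
width: 0.0631
```

Run:
```python
from h import *
im,d=snap('side','s39.png');cv2.imwrite('pics/s39z.png',cv2.resize(im[200:380,220:450],None,fx=3.4,fy=3.3)[:,:,::-1])
plan([.4978,.3554,.0174],-.1419);print(bot.state()['contact_force'],bot.state()['moment'])
```

```text
from [0.4941 0.3556 0.0207] yaw -0.1442 shift tool [ 0.0036 -0.0003  0.0033] len 0.0049 roll -0.0023 j6 2.153 j1 0.438 t 53.9
[3.7329 0.715  4.8954] [ 0.059   0.0132 -0.0599]
```

View pics/s39z.png

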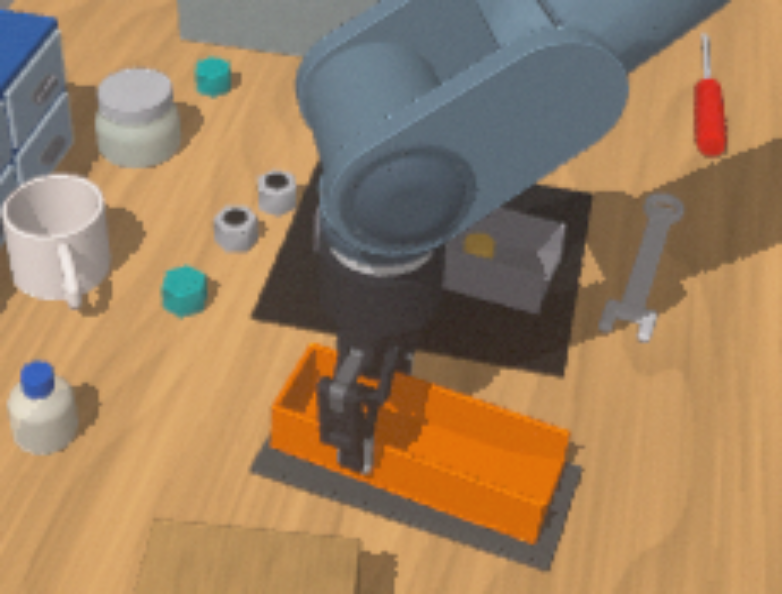

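>>> carry_out --pt "0.0018 0 0.002 0" --pt "0.0018 0 0.0025 0" --pt "0 0 0 0" --pt "0 0 0 0"

```text
time_s: 54.23
tool_pos: [0.4959, 0.3551, 0.0158]
ee_rot: [0.997, -0.072, -0.001, -0.0]
contact_force: [-3.9, -0.9, 10.9]
width: 0.0628
```

Run:
```python
from h import *
im,d=snap('side','s40.png')
plan([.4978,.3554,.0174],-.1419);print(bot.state()['contact_force'])
a=cv2.imread('pics/s21.png'); b=im[:,:,::-1]
z=np.hstack([cv2.resize(x[290:365,290:400],None,fx=3.6,fy=5,interpolation=cv2.INTER_CUBIC) for x in(a,b)]); cv2.imwrite('pics/cmp.png',z)
```

```text
from [0.4959 0.3551 0.0158] yaw -0.1439 shift tool [ 0.0019 -0.0005 -0.0016] len 0.0025 roll -0.002 j6 2.149 j1 0.435 t 54.2833
[-3.2426  0.2114 11.009 ]
```

View pics/cmp.png

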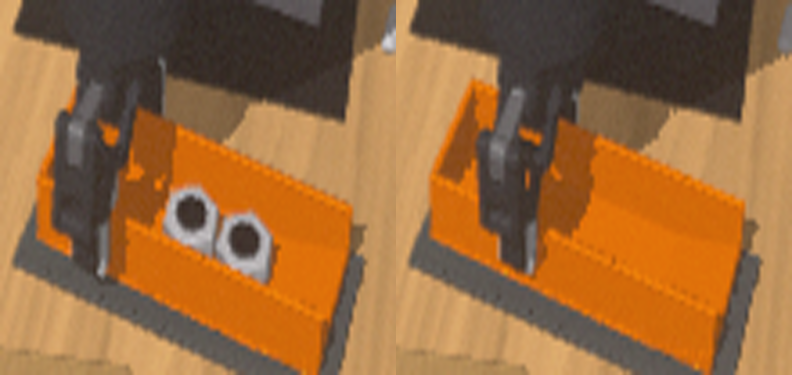

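>>> carry_out --pt "0 0 -0.001 0" --pt "0 0 0 0" --pt "0 0 0 0" --pt "0 0 0 0" --pt "0 0 0 0" --hand 1

```text
time_s: 54.7
tool_pos: [0.4961, 0.3544, 0.0155]
ee_rot: [0.997, -0.072, -0.0, 0.0]
contact_force: [-0.5, -0.4, 0.0]
width: 0.0853
```

>>> carry_out --pt "0 0 -0.02 0" --pt "0 0 -0.03 0" --pt "0 0 -0.03 0" --pt "0 0 -0.03 0" --pt "0 0.024 0 0" --pt "0 0.024 0 0" --pt "0 0.024 0 0" --pt "0 0.024 0 0" --pt "0 0.024 0 0" --pt "0 0.024 0 0" --pt "0 0.024 0 0" --pt "0 0.024 0 0" --pt "0 0 0 0" --pt "0 0 0 0" --pt "0 0 0 0"

```text
time_s: 55.95
tool_pos: [0.4692, 0.1649, 0.1262]
ee_rot: [0.997, -0.072, 0.0, -0.0]
contact_force: [0.2, -0.3, -0.2]
width: 0.0855
```

Run:
```python
from h import *
im,d=snap('top','t41.png');np.savez('top41.npz',im=im,d=d)
trayfit(d,(195,285,180,240),.03,.06);orangefit(im,.046)
z=np.load('top12.npz');trayfit(z['d'],(195,285,180,240),.03,.06);orangefit(z['im'],.046)
a=cv2.resize(z['im'][195:290,180:245],None,fx=6,fy=6);b=cv2.resize(im[195:290,180:245],None,fx=6,fy=6)
cv2.imwrite('pics/cmp2.png',np.hstack([a,b])[:,:,::-1])
cv2.imwrite('pics/t41z.png',cv2.resize(im[130:290,170:350],None,fx=4,fy=3.75)[:,:,::-1])
plan([.4928,.1544,.15],-.1417)
```

```text
centre (467.598876953125, 358.7900695800781) size (65.44979095458984, 179.2921142578125) yaw -0.1528390812757565
orange px fit (468.1756591796875, 354.2417907714844) (69.18363189697266, 175.0792999267578) -0.14733978678279736
centre (465.18212890625, 360.7491149902344) size (66.38150787353516, 178.8179168701172) yaw -0.1421254505264767
orange px fit (465.696044921875, 355.8688049316406) (69.67807006835938, 175.31893920898438) -0.1420847041617985
from [0.4692 0.1652 0.1262] yaw -0.1435 shift tool [ 0.0249  0.0073 -0.0238] len 0.0353 roll -0.0018 j6 1.824 j1 0.11 t 56.0
```

View pics/cmp2.png

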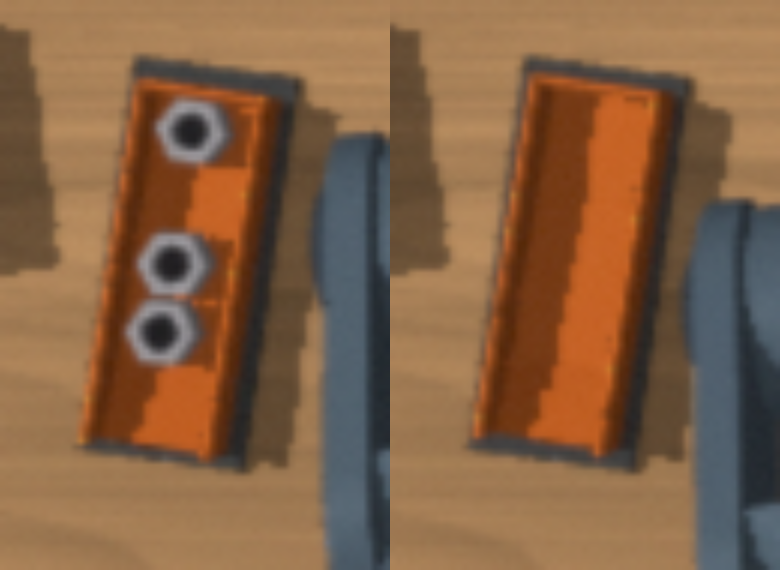

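View pics/t41z.png

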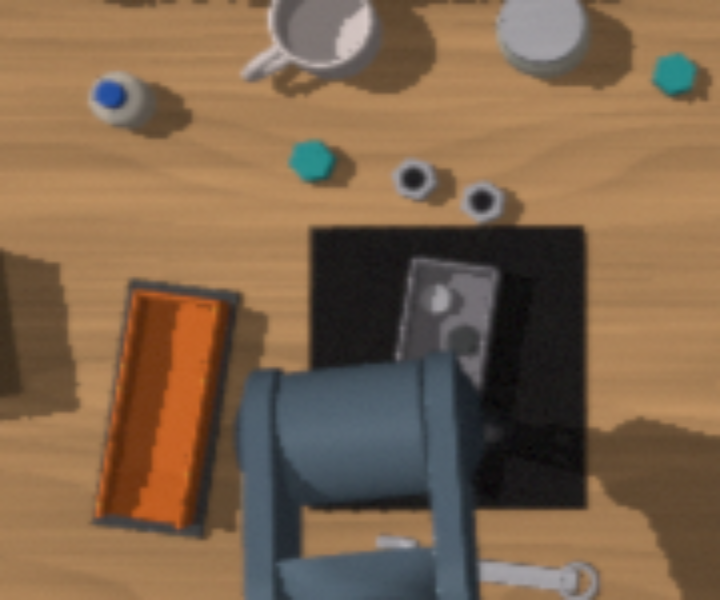

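Run:
```python
from h import *
im,d=snap('side','s42.png')
im2,d2=snap('top','t42.png')
P=cloud('top',d2)
for c in('top','side'):
  for n in ('stray1_mid','nut1_mid'):
    for r in bot.mark_of(c,n): print(c,n,round(r['p'],2),np.round(r['location'],1),atz(c,r['location'],.012))
# segment: z 15..30mm near
sub=P[165:195,262:302]; m=((sub[...,2]>.015)&(sub[...,2]<.032)).astype(np.uint8)
n,l,st,ce=cv2.connectedComponentsWithStats(m)
for i in range(1,n):
    if st[i,4]>20:
        print(st[i],ce[i]+[262,165],atz('top',ce[i]+[262,165],.024), sub[l==i].mean(0))
a=cv2.resize(im2[160:205,255:310],None,fx=14,fy=13,interpolation=cv2.INTER_CUBIC);cv2.imwrite('pics/str.png',a[:,:,::-1])
```

```text
top stray1_mid 0.2 [305.1 136.9] [0.7741 0.0785 0.012 ]
top nut1_mid 0.64 [416.9 238.1] [ 0.4682 -0.2587  0.012 ]
top nut1_mid 0.32 [307.2 136.1] [0.7765 0.0721 0.012 ]
side nut1_mid 0.41 [378.1 190.6] [ 0.476  -0.2926  0.012 ]
[ 6  7 11 11 90] [272.9333 177.1556] [0.6501 0.1741 0.024 ] [0.6501 0.1741 0.024 ]
[23 13 11 11 88] [289.9545 183.2386] [0.6319 0.123  0.024 ] [0.632  0.123  0.0231]
```

View pics/str.png

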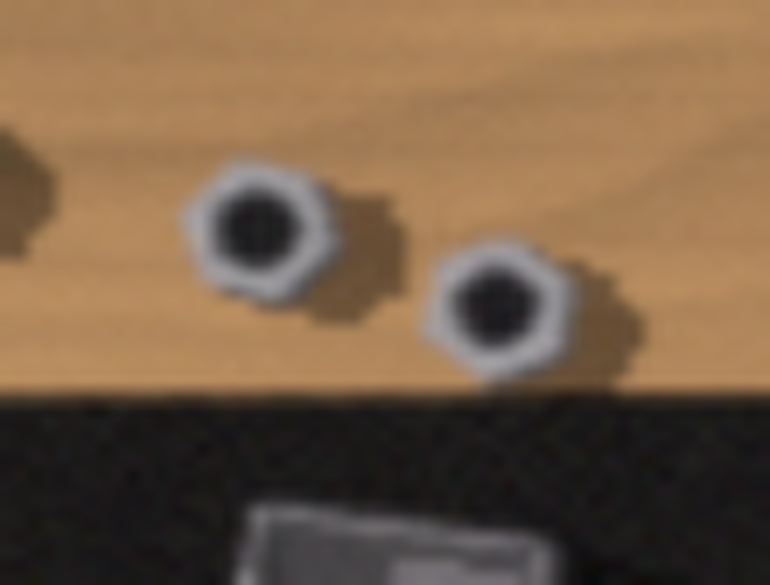

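Run:
```python
from h import *
plan([.632,.123,.12],np.radians(116))
```

```text
from [0.469  0.1651 0.1261] yaw -0.1431 shift tool [0.1673 0.0184 0.0061] len 0.1684 roll -2.1677 j6 1.824 j1 0.11 t 56.3
```

>>> carry_out --pt "0.0279 0.0031 0 0" --pt "0.0279 0.0031 0 0" --pt "0.0279 0.0031 0 0" --pt "0.0279 0.0031 0 0" --pt "0.0279 0.0031 0 0" --pt "0.0278 0.0029 0 0" --hand 0.55

```text
time_s: 56.8
tool_pos: [0.6332, 0.1223, 0.1258]
ee_rot: [0.997, -0.072, -0.0, -0.0]
contact_force: [-0.2, 0.3, 0.0]
width: 0.0468
```

>>> carry_out --pt "0 0 0 -0.1205" --pt "0 0 0 -0.1205" --pt "0 0 0 -0.1205" --pt "0 0 0 -0.1205" --pt "0 0 0 -0.1205" --pt "0 0 0 -0.1205" --pt "0 0 0 -0.1205" --pt "0 0 0 -0.1205" --pt "0 0 0 -0.1205" --pt "0 0 0 -0.1205" --pt "0 0 0 -0.1205" --pt "0 0 0 -0.1205" --pt "0 0 0 -0.1205" --pt "0 0 0 -0.1205" --pt "0 0 0 -0.1205" --pt "0 0 0 -0.1205" --pt "0 0 0 -0.1205" --pt "0 0 0 -0.1205" --pt "0 0 0 0" --pt "0 0 0 0"

```text
time_s: 58.47
tool_pos: [0.6319, 0.1227, 0.126]
ee_rot: [0.531, 0.847, -0.0, -0.0]
contact_force: [1.2, 0.3, -0.6]
width: 0.0471
```

Run:
```python
from h import *
im,d=snap('side','s43.png');cv2.imwrite('pics/s43z.png',cv2.resize(im[200:330,230:430],None,fx=4,fy=4)[:,:,::-1])
plan([.632,.123,.05],np.radians(116))
```

```text
from [0.632  0.1226 0.126 ] yaw 2.0224 shift tool [0.0003 0.0002 0.076 ] len 0.076 roll -0.0022 j6 -0.436 j1 0.016 t 58.5167
```

View pics/s43z.png

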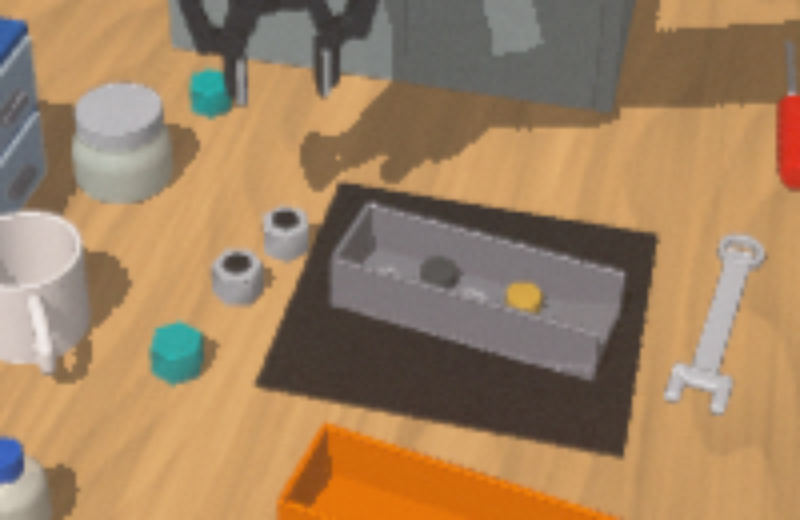

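>>> carry_out --pt "0 0 0.02 0" --pt "0 0 0.025 0" --pt "0 0 0.025 0" --pt "0 0 0.02 0" --pt "0 0 0.015 0" --pt "0 0 0.01 0" --pt "0 0 0 0" --pt "0 0 0 0" --pt "0 0 0 0"

```text
time_s: 59.27
tool_pos: [0.6332, 0.1225, 0.0126]
ee_rot: [0.53, 0.848, 0.001, 0.001]
contact_force: [0.3, 0.6, 0.5]
width: 0.0467
```

Run:
```python
from h import *
im,d=snap('side','s44.png');cv2.imwrite('pics/s44z.png',cv2.resize(im[200:330,230:430],None,fx=4,fy=4)[:,:,::-1])
plan([.632,.123,.006],np.radians(116));print(bot.state()['contact_force'])
```

```text
from [0.6334 0.1225 0.0129] yaw 2.0247 shift tool [ 0.0011 -0.001   0.0069] len 0.0071 roll 0.0001 j6 -0.438 j1 0.016 t 59.3167
[ 0.4351  0.0612 -0.0725]
```

View pics/s44z.png

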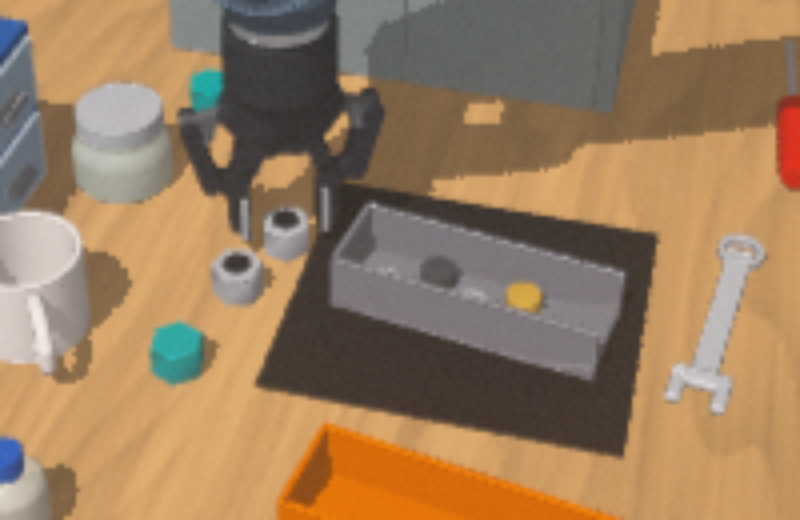

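Straddles the nut. Down 7 mm and close.

>>> carry_out --pt "0.001 -0.001 0.004 0" --pt "0 0 0.003 0" --pt "0 0 0 0" --pt "0 0 0 0"

```text
time_s: 59.65
tool_pos: [0.6304, 0.1229, 0.004]
ee_rot: [0.53, 0.848, -0.0, -0.0]
contact_force: [-0.5, 0.7, 0.5]
width: 0.0467
```

>>> carry_out --pt "0 0 0 0" --pt "0 0 0 0" --pt "0 0 0 0" --pt "0 0 0 0" --pt "0 0 0 0" --hand 0 --force 40

```text
time_s: 60.07
tool_pos: [0.631, 0.1229, 0.0045]
ee_rot: [0.53, 0.848, 0.0, 0.0]
contact_force: [-0.3, 0.2, 2.5]
width: 0.0321
```

>>> carry_out --pt "0 0 -0.01 0" --pt "0 0 -0.03 0" --pt "0 0 -0.035 0" --pt "0 0 -0.035 0" --pt "0 0 -0.035 0" --pt "0 0 -0.025 0" --pt "0 0 0 0" --pt "0 0 0 0"

```text
time_s: 60.73
tool_pos: [0.6317, 0.123, 0.1768]
ee_rot: [0.53, 0.848, 0.001, 0.002]
contact_force: [0.1, -0.1, -0.8]
width: 0.0321
```

Run:
```python
from h import *
im,d=snap('side','s45.png');cv2.imwrite('pics/s45z.png',cv2.resize(im[130:330,230:430],None,fx=4,fy=3)[:,:,::-1])
plan([.512,-.16,.18],np.radians(90));print(bot.state()['contact_force'],bot.state()['width'])
```

```text
from [0.6303 0.1229 0.1743] yaw 2.025 shift tool [-0.2023 -0.2305 -0.0057] len 0.3067 roll 0.4543 j6 -0.438 j1 0.016 t 60.7833
[-0.6112 -0.3443 -1.5092] 0.03207883397642036
```

View pics/s45z.png

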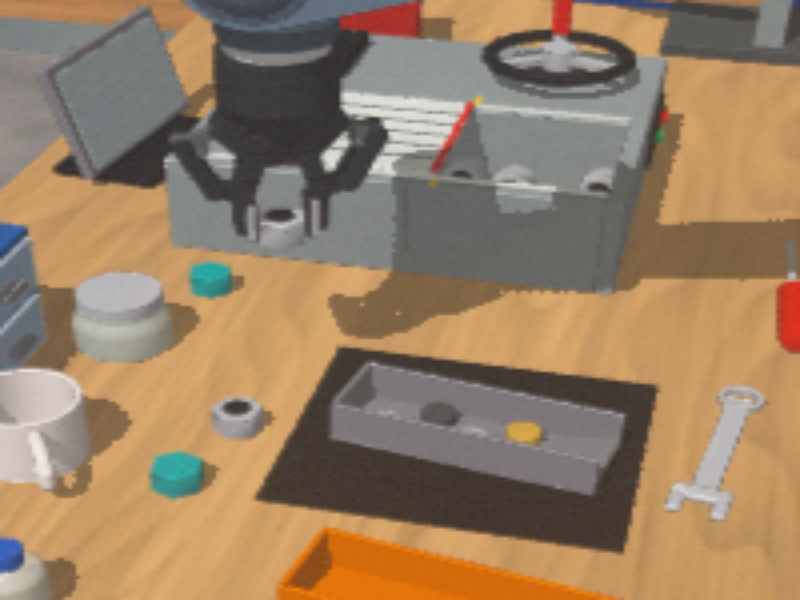

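>>> carry_out --pt "-0.01 -0.0115 0 0" --pt "-0.0192 -0.0219 0 0" --pt "-0.0192 -0.0219 0 0" --pt "-0.0192 -0.0219 0 0" --pt "-0.0192 -0.0219 0 0" --pt "-0.0192 -0.0219 0 0" --pt "-0.0192 -0.0219 0 0" --pt "-0.0192 -0.0219 0 0" --pt "-0.0192 -0.0219 0 0" --pt "-0.0192 -0.0219 0 0" --pt "-0.0192 -0.0219 0 0" --pt "0 0 0 0" --pt "0 0 0 0" --pt "0 0 0 0"

```text
time_s: 61.95
tool_pos: [0.511, -0.1594, 0.1727]
ee_rot: [0.53, 0.848, 0.0, -0.001]
contact_force: [0.5, -0.2, -1.0]
width: 0.0316
```

Run:
```python
from h import *
im,d=snap('side','s46.png');cv2.imwrite('pics/s46z.png',cv2.resize(im[80:230,260:440],None,fx=4,fy=4)[:,:,::-1])
plan([.51,-.16,.08],np.radians(116));print(bot.state()['contact_force'],bot.state()['width'])
```

```text
from [ 0.5115 -0.1591  0.173 ] yaw 2.0253 shift tool [-0.0004 -0.0016  0.093 ] len 0.093 roll 0.0007 j6 -0.968 j1 -0.513 t 62.0
[-0.839  -0.5977  0.8798] 0.032224079859251416
```

View pics/s46z.png

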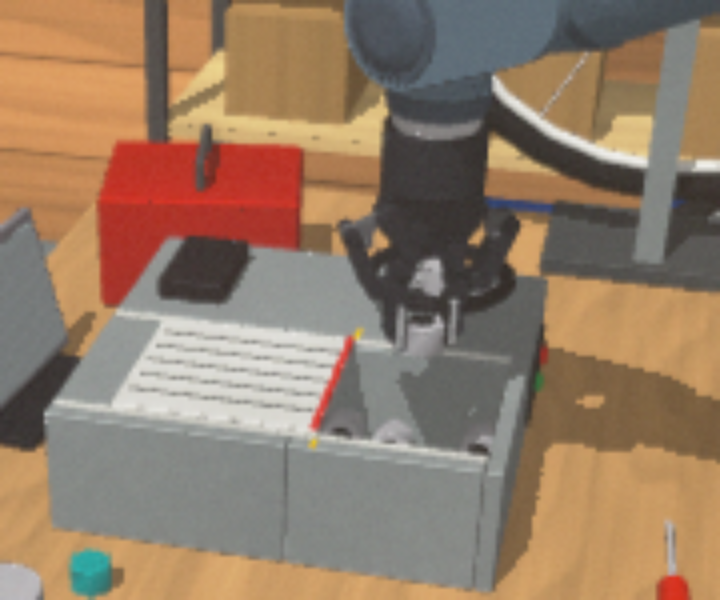

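>>> carry_out --pt "0 -0.005 0.02 0" --pt "0 0 0.025 0" --pt "0 0 0.025 0" --pt "0 0 0.02 0" --pt "0 0 0 0" --pt "0 0 0 0"

```text
time_s: 62.5
tool_pos: [0.507, -0.1606, 0.0831]
ee_rot: [0.529, 0.849, -0.0, -0.002]
contact_force: [-0.2, -1.3, -0.3]
width: 0.0323
```

>>> carry_out --pt "0 0 0 0" --pt "0 0 0 0" --pt "0 0 0 0" --hand 0.5

```text
time_s: 62.75
tool_pos: [0.5089, -0.1624, 0.086]
ee_rot: [0.53, 0.848, 0.0, 0.002]
contact_force: [-0.2, -0.5, 0.1]
width: 0.0428
```

>>> carry_out --pt "0 0 -0.025 0" --pt "0 0 -0.03 0" --pt "0 0 -0.035 0" --pt "0 0 -0.01 0" --pt "0 0 0 0"

```text
time_s: 63.17
tool_pos: [0.5102, -0.1633, 0.1893]
ee_rot: [0.53, 0.848, 0.0, 0.005]
contact_force: [0.5, -0.4, 0.0]
width: 0.0427
```

Run:
```python
from h import *
im,d=snap('side','s47.png');cv2.imwrite('pics/s47z.png',cv2.resize(im[80:330,220:440],None,fx=3.4,fy=2.4)[:,:,::-1])
im2,d2=snap('top','t47.png'); P=cloud('top',d2);cover(im2)
sub=P[160:195,255:305]; m=((sub[...,2]>.015)&(sub[...,2]<.032)).astype(np.uint8)
n,l,st,ce=cv2.connectedComponentsWithStats(m)
for i in range(1,n):
    if st[i,4]>20: print(st[i],ce[i]+[255,160],atz('top',ce[i]+[255,160],.024), sub[l==i].mean(0))
plan([.650,.174,.18],np.radians(75));print(bot.state()['contact_force'],bot.state()['width'])
```

```text
stripe 32 [ 0.5807 -0.1296  0.116 ]
stripe 39 [ 0.5816 -0.1761  0.116 ]
stripe 33 [ 0.5829 -0.2383  0.116 ]
mark 7 [ 0.5796 -0.0965  0.11  ]
mark 15 [ 0.5806 -0.2801  0.11  ]
[13 12 11 11 91] [272.9011 177.1209] [0.6502 0.1742 0.024 ] [0.6503 0.1743 0.0236]
from [ 0.5076 -0.1619  0.1843] yaw 2.025 shift tool [0.2394 0.2753 0.0043] len 0.3649 roll 0.716 j6 -0.976 j1 -0.522 t 63.2667
[-0.7296 -0.1393 -0.4967] 0.042866169683384615
```

View pics/s47z.png

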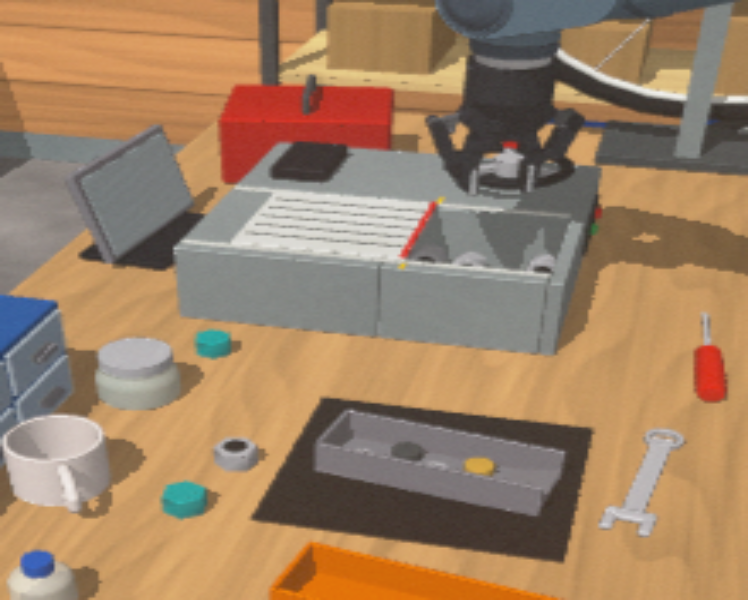

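>>> carry_out --pt "0.01 0.0115 0 0" --pt "0.0191 0.022 0 0" --pt "0.0191 0.022 0 0" --pt "0.0191 0.022 0 0" --pt "0.0191 0.022 0 0" --pt "0.0191 0.022 0 0" --pt "0.0191 0.022 0 0" --pt "0.0191 0.022 0 0" --pt "0.0191 0.022 0 0" --pt "0.0191 0.022 0 0" --pt "0.0191 0.022 0 0" --pt "0.0191 0.022 0 0" --pt "0.0191 0.022 0 0" --pt "0 0 0 0.1193" --pt "0 0 0 0.1193" --pt "0 0 0 0.1193" --pt "0 0 0 0.1193" --pt "0 0 0 0.1193" --pt "0 0 0 0.1193" --pt "0 0 0 0" --hand 0.58

```text
time_s: 64.93
tool_pos: [0.6489, 0.1737, 0.1812]
ee_rot: [0.794, 0.608, -0.002, -0.001]
contact_force: [0.1, 0.2, -0.5]
width: 0.0496
```

>>> carry_out --pt "0 0 0.03 0" --pt "0 0 0.03 0" --pt "0 0 0.03 0" --pt "0 0 0.03 0" --pt "0 0 0.02 0" --pt "0 0 0 0" --pt "0 0 0 0" --pt "0 0 0 0"

```text
time_s: 65.6
tool_pos: [0.651, 0.1739, 0.0451]
ee_rot: [0.793, 0.609, 0.001, 0.0]
contact_force: [0.2, -0.7, 0.4]
width: 0.0497
```

Run:
```python
from h import *
im,d=snap('side','s48.png');cv2.imwrite('pics/s48z.png',cv2.resize(im[180:330,210:410],None,fx=4,fy=4)[:,:,::-1])
plan([.650,.174,.005],np.radians(75));print(bot.state()['contact_force'])
```

```text
from [0.6516 0.174  0.046 ] yaw 1.3102 shift tool [-0.0005 -0.0016  0.041 ] len 0.0411 roll 0.0012 j6 0.354 j1 0.093 t 65.65
[-0.6423 -0.0214  0.9403]
```

View pics/s48z.png

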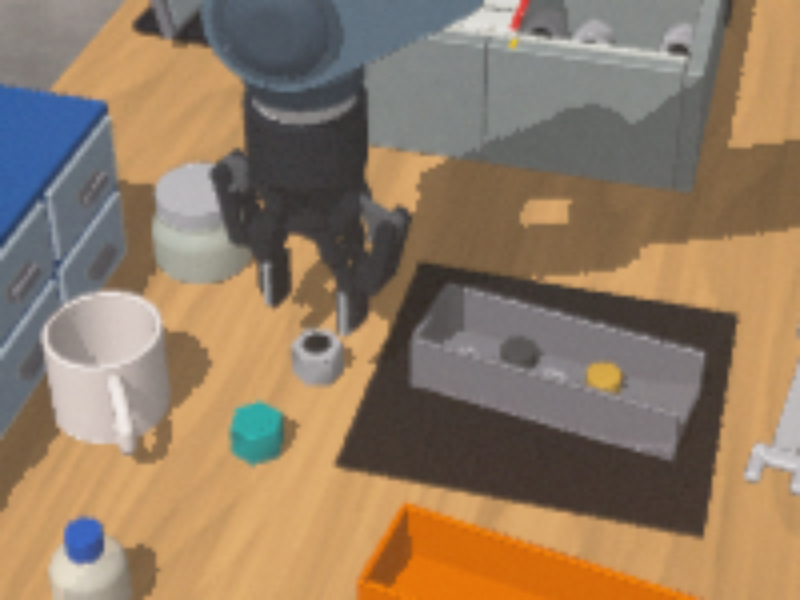

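>>> carry_out --pt "0 -0.0015 0.015 0" --pt "0 0 0.015 0" --pt "0 0 0.01 0" --pt "0 0 0 0" --pt "0 0 0 0" --pt "0 0 0 0"

```text
time_s: 66.15
tool_pos: [0.6489, 0.1743, 0.0041]
ee_rot: [0.793, 0.609, -0.0, -0.0]
contact_force: [0.2, -0.4, 0.8]
width: 0.0494
```

>>> carry_out --pt "0 0 0 0" --pt "0 0 0 0" --pt "0 0 0 0" --pt "0 0 0 0" --pt "0 0 0 0" --pt "0 0 0 0" --hand 0 --force 40

```text
time_s: 66.65
tool_pos: [0.6497, 0.1743, 0.0052]
ee_rot: [0.793, 0.609, 0.001, 0.0]
contact_force: [0.8, 0.2, 5.1]
width: 0.0324
```

>>> carry_out --pt "0 0 -0.01 0" --pt "0 0 -0.03 0" --pt "0 0 -0.035 0" --pt "0 0 -0.035 0" --pt "0 0 -0.035 0" --pt "0 0 -0.025 0" --pt "0 0 0 0" --pt "0 0 0 0"

```text
time_s: 67.32
tool_pos: [0.6495, 0.1743, 0.1764]
ee_rot: [0.793, 0.609, 0.001, 0.001]
contact_force: [-0.4, 0.2, -0.5]
width: 0.0322
```

Run:
```python
from h import *
im,d=snap('side','s49.png');cv2.imwrite('pics/s49z.png',cv2.resize(im[130:330,210:410],None,fx=4,fy=3)[:,:,::-1])
plan([.507,-.15,.18],np.radians(75));print(bot.state()['contact_force'],bot.state()['width'])
```

```text
from [0.6483 0.1742 0.1739] yaw 1.3092 shift tool [-0.3497 -0.0526 -0.006 ] len 0.3537 roll 0.0002 j6 0.356 j1 0.094 t 67.3667
[-0.4916 -0.0096 -1.9674] 0.03224090244133962
```

View pics/s49z.png

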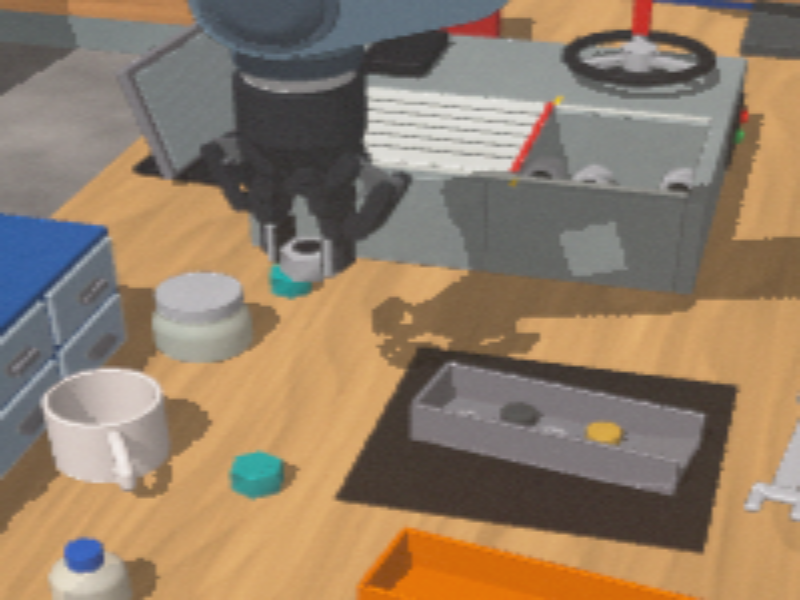

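>>> carry_out --pt "-0.012 -0.002 0 0" --pt "-0.0259 -0.0039 0 0" --pt "-0.0259 -0.0039 0 0" --pt "-0.0259 -0.0039 0 0" --pt "-0.0259 -0.0039 0 0" --pt "-0.0259 -0.0039 0 0" --pt "-0.0259 -0.0039 0 0" --pt "-0.0259 -0.0039 0 0" --pt "-0.0259 -0.0039 0 0" --pt "-0.0259 -0.0039 0 0" --pt "-0.0259 -0.0039 0 0" --pt "-0.0259 -0.0039 0 0" --pt "-0.0259 -0.0039 0 0" --pt "-0.0259 -0.0039 0 0" --pt "0 0 0 0" --pt "0 0 0 0" --pt "0 0 0 0"

```text
time_s: 68.78
tool_pos: [0.5067, -0.1485, 0.1727]
ee_rot: [0.793, 0.609, -0.0, -0.001]
contact_force: [0.1, -0.3, -0.9]
width: 0.0325
```

Run:
```python
from h import *
plan([.507,-.15,.085],np.radians(75));print(bot.state()['contact_force'],bot.state()['width'])
```

```text
from [ 0.5067 -0.1485  0.1727] yaw 1.3087 shift tool [-0.0014  0.0009  0.0877] len 0.0878 roll -0.0003 j6 -0.238 j1 -0.5 t 68.7833
[ 0.1368 -0.2659 -0.8919] 0.03252691161863365
```

>>> carry_out --pt "0 0 0.02 0" --pt "0 0 0.025 0" --pt "0 0 0.025 0" --pt "0 0 0.018 0" --pt "0 0 0 0" --pt "0 0 0 0"

```text
time_s: 69.28
tool_pos: [0.507, -0.1476, 0.085]
ee_rot: [0.793, 0.609, -0.001, -0.001]
contact_force: [-0.3, 0.0, -0.2]
width: 0.0319
```

>>> carry_out --pt "0 0 0 0" --pt "0 0 0 0" --pt "0 0 0 0" --hand 0.5

```text
time_s: 69.53
tool_pos: [0.5089, -0.1494, 0.0879]
ee_rot: [0.793, 0.609, 0.001, 0.001]
contact_force: [-0.1, 0.8, 0.1]
width: 0.0427
```

>>> carry_out --pt "0 0 -0.025 0" --pt "0 0 -0.03 0" --pt "0 0 -0.035 0" --pt "0.02 0 0 0" --pt "0.03 0 0 0" --pt "0.03 0 0 0" --pt "0.03 0 0 0" --pt "0.03 0 0 0" --pt "0.03 0 0 0" --pt "0.03 0 0 0" --pt "0.03 0 0 0" --pt "0.03 0 0 0" --pt "0.03 0 0 0" --pt "0 0 0 0" --pt "0 0 0 0"

```text
time_s: 70.78
tool_pos: [0.5832, 0.1325, 0.1771]
ee_rot: [0.792, 0.61, 0.001, 0.001]
contact_force: [-0.7, 0.6, 0.8]
width: 0.0428
```

Run:
```python
from h import *
im,d=snap('side','s50.png');cv2.imwrite('pics/s50z.png',cv2.resize(im[110:330,210:430],None,fx=3.6,fy=2.7)[:,:,::-1])
im,d=snap('top','t50.png');cover(im)
cv2.imwrite('pics/t50z.png',cv2.resize(im[165:265,340:470],None,fx=6,fy=6)[:,:,::-1])
plan([.493,.1545,.15],-.1417)
```

```text
stripe 40 [ 0.5814 -0.1284  0.116 ]
stripe 52 [ 0.5814 -0.1787  0.116 ]
stripe 32 [ 0.583 -0.239  0.116]
mark 7 [ 0.5796 -0.0965  0.11  ]
mark 15 [ 0.5806 -0.2801  0.11  ]
from [0.5829 0.1309 0.1767] yaw 1.3091 shift tool [-0.0004 -0.0929  0.0267] len 0.0967 roll 1.4508 j6 0.293 j1 0.031 t 70.8833
```

View pics/s50z.png

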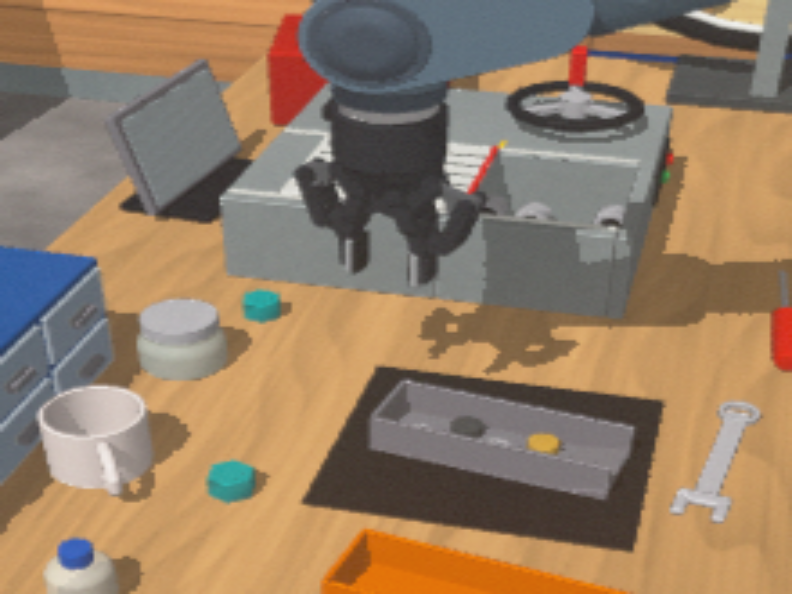

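View pics/t50z.png

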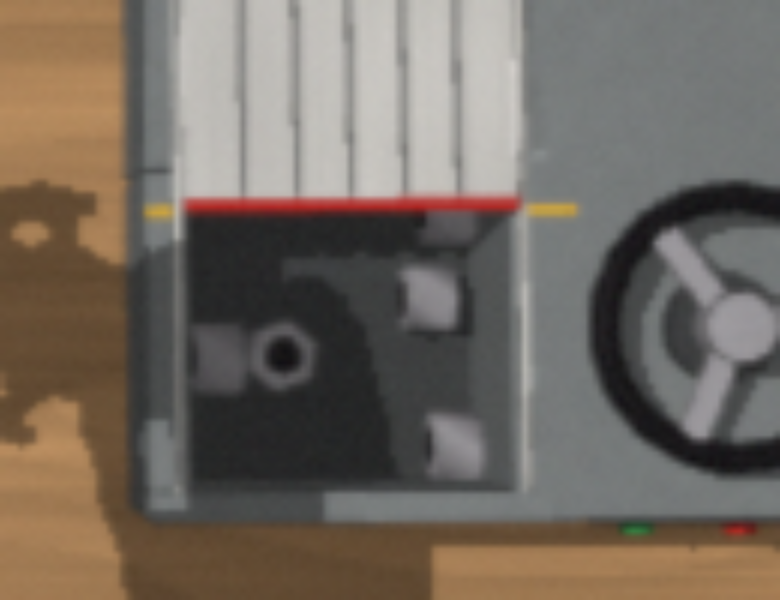

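>>> carry_out --pt "0 -0.0232 0 0" --pt "0 -0.0232 0 0" --pt "0 -0.0232 0 0" --pt "0 -0.0232 0 0" --pt "0 0 0 0.1209" --pt "0 0 0 0.1209" --pt "0 0 0 0.1209" --pt "0 0 0 0.1209" --pt "0 0 0 0.1209" --pt "0 0 0 0.1209" --pt "0 0 0 0.1209" --pt "0 0 0 0.1209" --pt "0 0 0 0.1209" --pt "0 0 0 0.1209" --pt "0 0 0 0.1209" --pt "0 0 0 0.1209" --pt "0 0 0 0" --pt "0 0 0 0" --hand 1

```text
time_s: 72.38
tool_pos: [0.4932, 0.1543, 0.1764]
ee_rot: [0.998, -0.07, 0.0, 0.0]
contact_force: [0.2, 0.1, 0.2]
width: 0.0853
```

>>> carry_out --pt "0 0 0.03 0" --pt "0 0 0.03 0" --pt "0 0 0.03 0" --pt "0 0 0.01 0" --pt "0 0 0 0" --pt "0 0 0 0" --pt "0 0 0 0"

```text
time_s: 72.97
tool_pos: [0.4947, 0.1552, 0.0782]
ee_rot: [0.998, -0.07, 0.002, -0.0]
contact_force: [-0.5, -0.1, -0.2]
width: 0.0857
```

Run:
```python
from h import *
im,d=snap('side','s51.png');cv2.imwrite('pics/s51z.png',cv2.resize(im[180:330,230:430],None,fx=4,fy=4)[:,:,::-1])
plan([.4929,.1544,.0082],-.1416)
```

```text
from [0.4948 0.1553 0.0784] yaw -0.1411 shift tool [-0.0021  0.0012  0.0702] len 0.0702 roll 0.0005 j6 1.797 j1 0.085 t 73.0167
```

View pics/s51z.png

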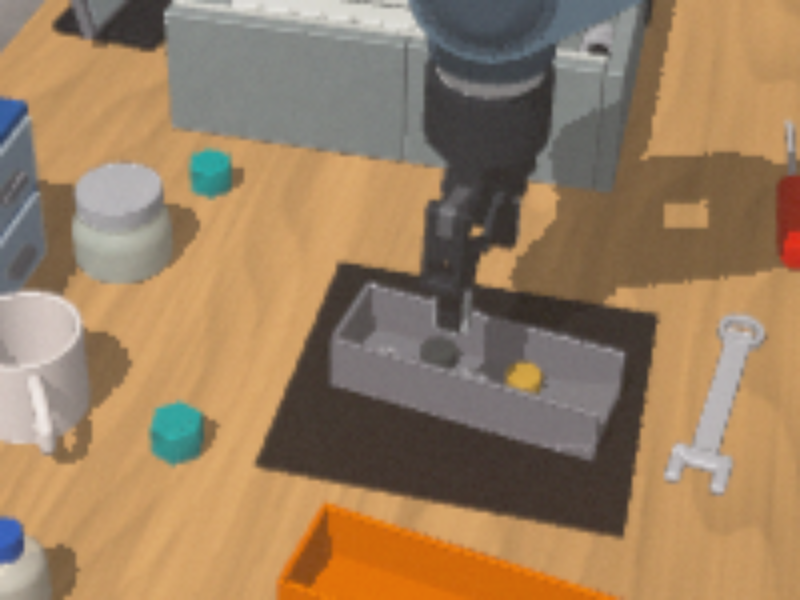

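>>> carry_out --pt "-0.002 0.0012 0.02 0" --pt "0 0 0.02 0" --pt "0 0 0.018 0" --pt "0 0 0.008 0" --pt "0 0 0.003 0" --pt "0 0 0 0" --pt "0 0 0 0" --pt "0 0 0 0"

```text
time_s: 73.68
tool_pos: [0.4922, 0.1544, 0.0086]
ee_rot: [0.997, -0.071, 0.001, -0.0]
contact_force: [-1.6, 0.3, -0.6]
width: 0.0855
```

Run:
```python
from h import *
bot.grab_frame('side');plan([.4929,.1544,.0082],-.1416);print(bot.state()['contact_force'])
```

```text
from [0.492  0.1544 0.0084] yaw -0.1415 shift tool [ 0.0008 -0.0001  0.0002] len 0.0009 roll 0.0001 j6 1.796 j1 0.084 t 73.7333
[-1.0643 -0.9922 -0.2345]
```

>>> carry_out --pt "0.0008 0 0 0" --pt "0 0 0 0" --pt "0 0 0 0" --pt "0 0 0 0" --pt "0 0 0 0" --pt "0 0 0 0" --hand 0 --force 60

```text
time_s: 74.23
tool_pos: [0.4926, 0.1542, 0.0081]
ee_rot: [0.997, -0.071, 0.001, -0.0]
contact_force: [-0.5, -0.9, 5.8]
width: 0.0632
```

Run:
```python
from h import *
plan([.4929,.1544,.0082],-.1416);print(bot.state()['contact_force'],bot.state()['width'])
```

```text
from [0.4926 0.1542 0.0081] yaw -0.1415 shift tool [ 0.0002 -0.0002 -0.0001] len 0.0003 roll 0.0001 j6 1.796 j1 0.084 t 74.2333
[-0.5293 -0.8879  5.8018] 0.06316472533897462
```

>>> carry_out --pt "0 0 -0.01 0" --pt "0 0 -0.02 0" --pt "0 0 -0.02 0" --pt "0 0 -0.02 0" --pt "0 0 -0.02 0" --pt "0 0 -0.02 0" --pt "0 0 -0.01 0" --pt "0 0 0 0" --pt "0 0 0 0" --pt "0 0 0 0"

```text
time_s: 75.07
tool_pos: [0.4905, 0.154, 0.1256]
ee_rot: [0.997, -0.071, -0.001, 0.0]
contact_force: [-0.2, 0.5, -3.5]
width: 0.0632
```

Run:
```python
from h import *
bot.grab_frame('side');plan([.4654,.3566,.12],-.146);print(bot.state()['contact_force'])
```

```text
from [0.4904 0.154  0.1254] yaw -0.1416 shift tool [-0.0534 -0.197   0.0054] len 0.2042 roll 0.0044 j6 1.796 j1 0.083 t 75.1167
[ 0.5289 -0.7125 -2.3355]
```

>>> carry_out --pt "-0.0034 -0.0123 0 0" --pt "-0.0068 -0.0246 0 0" --pt "-0.0068 -0.0246 0 0" --pt "-0.0068 -0.0246 0 0" --pt "-0.0068 -0.0246 0 0" --pt "-0.0068 -0.0246 0 0" --pt "-0.0068 -0.0246 0 0" --pt "-0.0068 -0.0246 0 0" --pt "-0.0033 -0.0124 0 0.0044" --pt "0 0 0 0" --pt "0 0 0 0" --pt "0 0 0 0"

```text
time_s: 76.12
tool_pos: [0.4653, 0.3559, 0.126]
ee_rot: [0.997, -0.073, -0.001, 0.001]
contact_force: [-0.1, -0.1, -3.2]
width: 0.0631
```

Run:
```python
from h import *
im,d=snap('side','s52.png');cv2.imwrite('pics/s52z.png',cv2.resize(im[200:380,220:450],None,fx=3.4,fy=3.3)[:,:,::-1])
plan([.4645,.3566,.0521],-.146);print(bot.state()['contact_force'])
```

```text
from [0.4655 0.3557 0.1263] yaw -0.1468 shift tool [-0.001  -0.0008  0.0742] len 0.0742 roll -0.0008 j6 2.177 j1 0.459 t 76.1667
[ 0.207  -1.2682 -2.8354]
```

View pics/s52z.png

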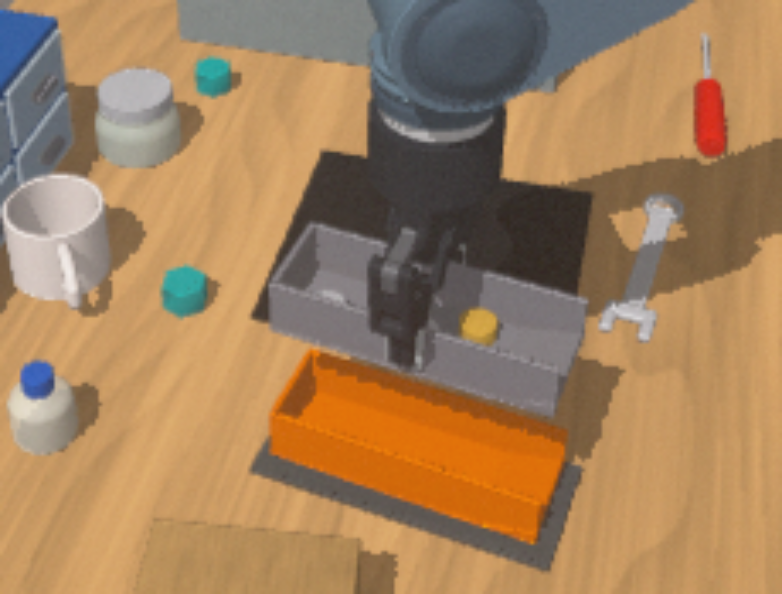

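Lower to ~6 mm above, correct, then set.

>>> carry_out --pt "-0.001 -0.0008 0.02 0" --pt "0 0 0.02 0" --pt "0 0 0.018 0" --pt "0 0 0.008 0" --pt "0 0 0 0" --pt "0 0 0 0" --pt "0 0 0 0"

```text
time_s: 76.75
tool_pos: [0.4659, 0.3579, 0.0625]
ee_rot: [0.997, -0.073, 0.001, -0.001]
contact_force: [0.9, 0.2, -2.7]
width: 0.063
```

Run:
```python
from h import *
im,d=snap('side','s53.png');cv2.imwrite('pics/s53z.png',cv2.resize(im[270:380,280:420],None,fx=5.5,fy=5.2,interpolation=cv2.INTER_CUBIC)[:,:,::-1])
plan([.4645,.3566,.0521],-.146);print(bot.state()['contact_force'])
```

```text
from [0.466  0.358  0.0627] yaw -0.1464 shift tool [-0.0013  0.0017  0.0106] len 0.0108 roll -0.0004 j6 2.179 j1 0.462 t 76.8
[-0.1921 -0.219  -2.3957]
```

View pics/s53z.png

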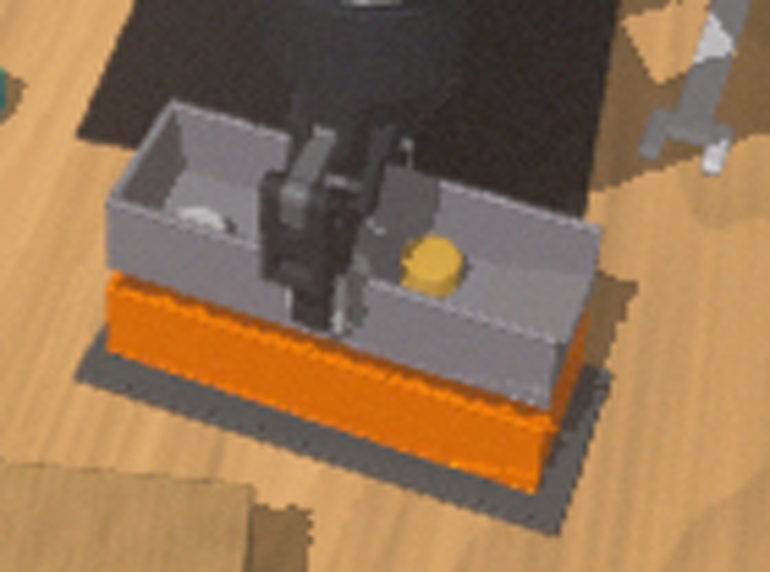

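>>> carry_out --pt "-0.0013 0.0015 0.004 0" --pt "0 0 0.003 0" --pt "0 0 0 0" --pt "0 0 0 0" --pt "0 0 0 0"

```text
time_s: 77.22
tool_pos: [0.4634, 0.3565, 0.0542]
ee_rot: [0.997, -0.073, 0.0, -0.0]
contact_force: [-0.9, 0.7, -2.9]
width: 0.0634
```

Run:
```python
from h import *
plan([.4645,.3566,.0521],-.146);print(bot.state()['contact_force'])
```

```text
from [0.4634 0.3565 0.0542] yaw -0.1459 shift tool [ 0.0011 -0.0003  0.0021] len 0.0024 roll 0.0001 j6 2.179 j1 0.462 t 77.2167
[-0.8918  0.6935 -2.9173]
```

>>> carry_out --pt "0.001 0 0.001 0" --pt "0 0 0.0012 0" --pt "0 0 0 0" --pt "0 0 0 0" --pt "0 0 0 0"

```text
time_s: 77.63
tool_pos: [0.4647, 0.3564, 0.0522]
ee_rot: [0.997, -0.073, 0.0, -0.0]
contact_force: [0.8, 0.1, -1.1]
width: 0.063
```

Run:
```python
from h import *
im,d=snap('side','s54.png');cv2.imwrite('pics/s54z.png',cv2.resize(im[270:380,280:420],None,fx=5.5,fy=5.2,interpolation=cv2.INTER_CUBIC)[:,:,::-1])
plan([.4645,.3566,.0521],-.146);print(bot.state()['contact_force'])
```

```text
from [0.4647 0.3564 0.0522] yaw -0.146 shift tool [-0.0002 -0.0002  0.0001] len 0.0003 roll 0.0 j6 2.178 j1 0.461 t 77.6833
[ 0.3446  0.1449 -0.8227]
```

View pics/s54z.png

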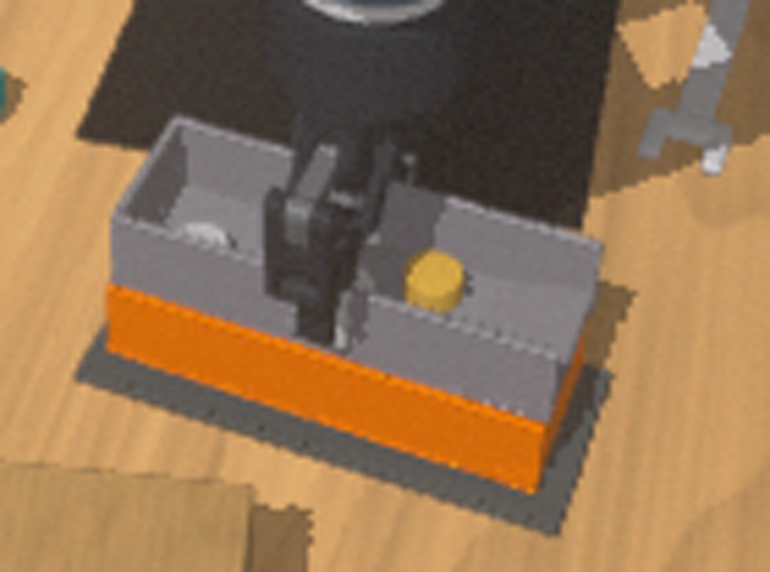

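>>> carry_out --pt "0 0 0.001 0" --pt "0 0 0 0" --pt "0 0 0 0"

```text
time_s: 77.93
tool_pos: [0.4647, 0.3564, 0.0521]
ee_rot: [0.997, -0.073, 0.0, 0.0]
contact_force: [-2.3, -1.6, 5.3]
width: 0.0634
```

>>> carry_out --pt "0 0 0 0" --pt "0 0 0 0" --pt "0 0 0 0" --pt "0 0 0 0" --hand 1

```text
time_s: 78.27
tool_pos: [0.4643, 0.3563, 0.0509]
ee_rot: [0.997, -0.073, -0.0, -0.0]
contact_force: [-0.6, -0.2, 0.3]
width: 0.0858
```

>>> carry_out --pt "0 0 -0.015 0" --pt "0 0 -0.03 0" --pt "0 0 -0.03 0" --pt "0 0 -0.03 0" --pt "0 0 -0.03 0" --pt "0 0.03 0 0" --pt "0 0.035 0 0" --pt "0 0.035 0 0" --pt "0 0.035 0 0" --pt "0 0.035 0 0" --pt "0 0.035 0 0" --pt "0 0.035 0 0" --pt "-0.02 0.02 0 0" --pt "0 0 0 0" --pt "0 0 0 0"

```text
time_s: 79.52
tool_pos: [0.4064, 0.1013, 0.1859]
ee_rot: [0.997, -0.074, 0.0, -0.0]
contact_force: [-0.1, -0.4, -0.3]
width: 0.0851
```

Run:
```python
from h import *
im,d=snap('side','s55.png')
im2,d2=snap('top','t55.png');cover(im2);trayfit(d2,(195,285,180,240),.07,.1)
z=np.load('top0.npz');trayfit(z['d'],(195,285,180,240),.07,.1)
a=cv2.resize(z['im'][195:290,180:245],None,fx=6,fy=6);b=cv2.resize(im2[195:290,180:245],None,fx=6,fy=6)
cv2.imwrite('pics/cmp3.png',np.hstack([a,b])[:,:,::-1])
s=bot.state();print(s['time_s'],s['contact_force'],s['tool_pos'])
```

```text
stripe 33 [ 0.5808 -0.1292  0.116 ]
stripe 53 [ 0.5815 -0.1789  0.116 ]
stripe 33 [ 0.5829 -0.2383  0.116 ]
mark 7 [ 0.5796 -0.0965  0.11  ]
mark 15 [ 0.5806 -0.2801  0.11  ]
centre (465.87115478515625, 356.21148681640625) size (66.15276336669922, 179.42710876464844) yaw -0.14693005944908868
centre (463.02679443359375, 358.1027526855469) size (65.70663452148438, 179.15138244628906) yaw -0.14453973921268806
79.6167 [ 0.1772 -0.1087  0.1798] [0.4072 0.1022 0.1863]
```

View pics/s55.png

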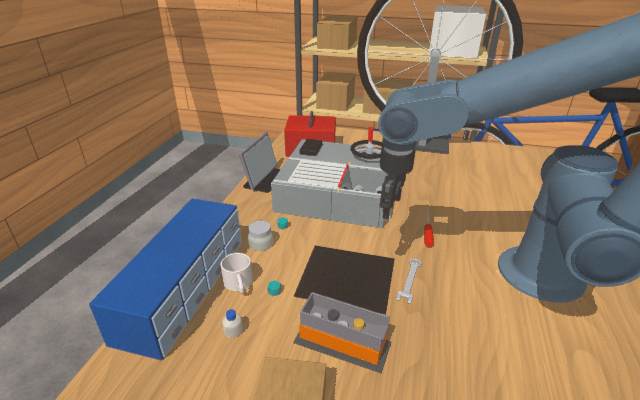

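View pics/cmp3.png

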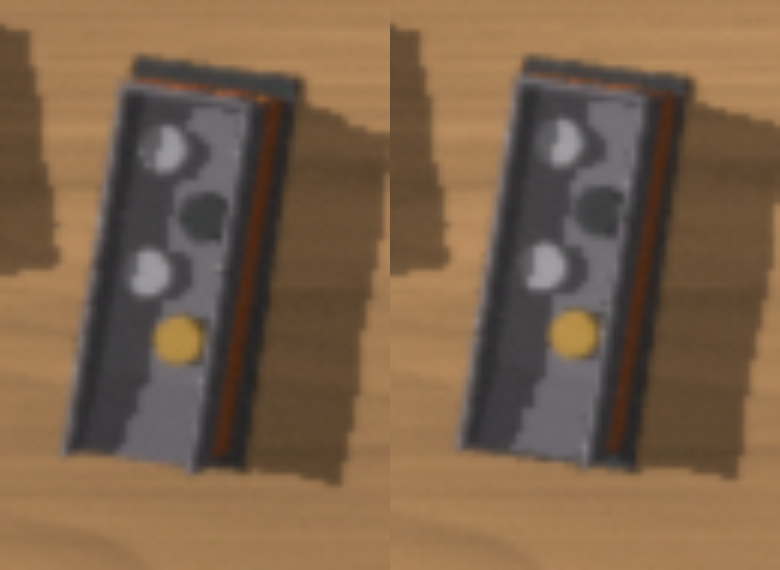

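View pics/t55.png

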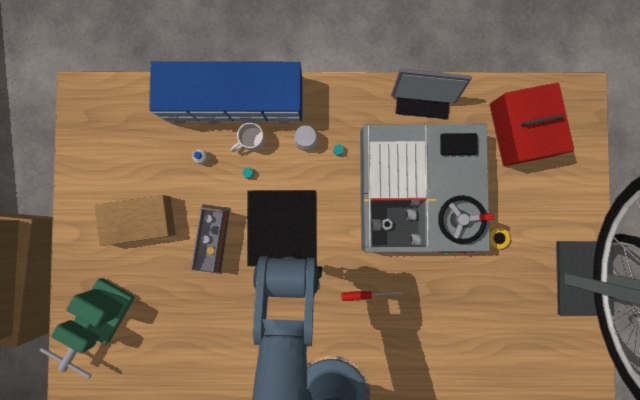

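```bash
python3 -c "
from h import *
bot.sign_off()"
```

```text
the job is handed in; nothing more can be done
```

The job is done and handed in, about 80 s into the 210 s allowed.

- **Cover:** I gripped the handle and turned the wheel about 4.1 rad. The last top picture shows the cover's front edge about 1 mm from the yellow marks. It stayed there through everything after, and I never pushed the cover.
- **Orange tray:** I moved the grey tray level to the mat first. The tool can only point down, so I tipped the orange tray by levering it on the bath rim and then against the bath's inner wall. All three nuts went in. I stood it back on the stand by letting its mouth touch first and laying it flat.
- **Loose nuts:** One of the two was knocked aside partway through, so I measured again before picking. Both went into the bath, and the turquoise look-alikes were left alone.
- **Last checks:** The pictures show five nuts in the bath and no loose steel nuts on the bench. Grey sits on the orange tray, and the arm is clear. The oil bottle and jar look untouched.

**Not quite perfect:**
- **Stack position:** The stack stands about 3 mm from where it was at the start, with its angle within 0.3°.
- **Force peak:** The orange tray jammed once against the bath wall while I was tipping it. The wrist force rose to about 83 N, under the 120 N limit, and I backed off straight away.

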